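# Lay out test rods beside a straightedge

## Task

Get the ceramic test rods ready to be photographed: first slide the straightedge along the board, without lifting it off, until it touches both pins at once. Then, one rod at a time and the longest first, take each rod standing in the rack by its top end, rest it in the sloping V rest with its lower end against the foot stop, let go, take it again by its middle and lay it level in a free pair of notches on the board. At the end the straightedge must still touch both pins, and the jar, the dish and the little cardboard box are to be left where they are.

Things in the scene. Friction and masses are not known exactly. Their poses are not given: they have to be found in the camera images.
- rod_long: plain white ceramic rod, the longest of the set, 16 mm diameter, 160 mm long; both ends alike; origin at the centre of the end that is lower at the start, z along its axis. At the start it stands upright in a hole of the rack, its lower end 10 mm above the bench; it may be absent
- rod_middle: plain white ceramic rod, the middle one of the set, 16 mm diameter, 140 mm long; both ends alike; origin at the centre of the end that is lower at the start, z along its axis. At the start it stands upright in a hole of the rack, its lower end 10 mm above the bench; it may be absent
- rod_short: plain white ceramic rod, the shortest of the set, 16 mm diameter, 120 mm long; both ends alike; origin at the centre of the end that is lower at the start, z along its axis. At the start it stands upright in a hole of the rack, its lower end 10 mm above the bench; it may be absent
- rod_long_mid (a point): the centre of rod_long, on its axis, 80 mm from either end
- rod_middle_mid (a point): the centre of rod_middle, on its axis, 70 mm from either end
- rod_short_mid (a point): the centre of rod_short, on its axis, 60 mm from either end
- rack: fixed grey plastic block 190 x 60 x 55 mm with three holes in a row along its x, at x = -60, 0 and +60 mm; holes 19 mm square, 45 mm deep (floor 10 mm above the bench). Origin at the centre of its underside, z up. A rod stands upright in it with 3 mm of play; any rod may be in any hole, up to one hole is empty
- groove: the V of the sloping rest, rising at 45 degrees. Origin: the centre of the lower end of a seated rod, on the face of the foot stop, 32 mm above the bench; x runs up the slope along the axis of a seated rod, y is level, z is square to the slope, up and out of the V. The foot stop is a plate 30 mm wide at x = -5 to 0. Do not count on a rod to slide down to the stop by itself
- groove_mid (a point): middle of the open gap of the V rest, on the axis of a seated rod, at x = 50 mm of the groove. Two steel 90 degree V saddles (lips 3 mm above the rod axis, 16 mm to each side) hold the rod at x = 6 to 22 mm and 78 to 88 mm of the groove; between them it is free all round, 35 mm below it too, for a grip from the side; above 88 mm it sticks out freely
- vrest: the fixed dark steel rest that carries the groove: base 110 x 80 x 10 mm, its upper post 76 mm high under the upper saddle; origin on the bench under groove_mid, its x the level direction in which the V rises
- board: fixed grey plate 280 mm along its x, 360 mm along its y (y = -210 to +150 mm), 8 mm thick; origin on its underside, z up. Along its edge y = -210 mm lies the straightedge, the pins stand at y = -65 mm, the notched rails on the other side of the pins
- notches (a point): middle between the two rails, at board x = 0, y = 50, z = 42 mm. The dark rails, 8 mm thick and 22 mm high above the plate, run along y at x = -48 and +48 mm, with 90 degree V notches (lips 37 mm above the plate) in pairs at y = +110, +50 and -10 mm. A rod laid in a pair is parallel to board x, its axis 34 mm above the plate; its centre should be within 25 mm of x = 0
- pin_a: first of two fixed steel pins on the board, 10 mm diameter, standing 18 mm above the plate, at x = -80, y = -65 mm of the board; origin at the centre of its foot on the plate (8 mm above the bench)
- pin_b: second pin, the same, at x = +80, y = -65 mm of the board
- straightedge: loose steel straightedge 220 mm long (its x), 25 mm wide (its y), 16 mm high, 0.3 kg, lying flat on the plate; in the middle of its top a black grip 60 mm long (x), 14 mm wide (y), 22 mm high, its top 38 mm above the plate. Origin at the centre of its underside, z up; the two ways round are alike. Touching both pins, its centre is 17.5 mm beyond them, at y = -82.5 mm of the board, its length parallel to the board's x
- jar: bystander: amber glass jar 56 mm wide, 75 mm high; origin under its centre
- dish: bystander: shallow glass dish 80 mm wide, 18 mm high; origin under its centre
- box_slides: bystander: little cardboard box 80 x 50 x 30 mm; origin under its centre
There are look-alikes about, which are no part of the job. Leave any red look-alike of the rod_middle alone.

How it is judged:
By the outcome, as a careful person would: the job done as asked, in the order asked, and still so for the second after the job is handed in, with the robot touching nothing.
Of rod_long, rod_middle, rod_short only 2 to 3 are there at a start; the rules pass over those that are not, and their reading is None.
At some moment in a run one of straightedge may be knocked a few centimetres aside while the robot is not near it.
It also fails if it takes over 210 s, if anything falls off the work surface, if the arm or the gripper's body presses on something with over 40 N, if the wrist force passes 120 N, or if a joint passes its speed limit or range.

## Robot

A 7-joint arm with a two-finger parallel gripper is mounted at the origin on the work surface. World frame = base frame: x ahead of the robot, y to its left, z up, the work surface at z = 0. Lengths are in m, angles in rad, forces in N, time in s.
With the tool pointing down it reaches from about 0.425 to 0.875 m from the base axis. Payload 4.7 kg.
Tool frame: the origin (TCP) lies midway between the tips of the shut fingers; the grasp point (between the pads) lies 19 mm behind it; x points along the fingers, y is the direction in which the jaws open and shut, and the axes are right-handed (so a half turn about x gives the same grasp; the last joint's range is limited). The gripper opens to 87 mm and grips with 3 to 60 N. Pads are 19 mm wide; open, the fingers measure 117 mm over their backs; the gripper's body (75 mm by 190 mm) begins 51 mm behind the grasp point.
Start: joints at [1.33, 0.321, -0.07, 1.45, 0.023, 1.371, -0.057], TCP at [0.164, -0.629, 0.191] pointing down, gripper open.
Joint ranges: [-2.86, 2.86], [-0.3, 2.09], [-1.38, 1.24], [0.06, 2.45], [-1.56, 4.7], [0.09, 2.05], [-2.69, 2.69]. Speed limits (rad/s): [2.57, 2.57, 3.14, 3.14, 3.14, 3.14, 3.14].

## Interface

Orientations are given as a rotation vector (axis times angle).
In Python, from bench import ctrl gives the robot as it stands. The module is installed in compiled form; this text tells all that it offers.
- The arm moves only by the shell command python3 -m jog 'ROWS' [FORCE]. ROWS is JSON, a list of rows, each an object with "rot": the turn, a rotation vector about the tool's x, y, z in units of 5 degrees (1.0 is 5 degrees), a list of three; "travel": the shift along the tool's x, y, z in units of 0.3 m (1.0 is 0.3 m), a list of three; "jaw": the closure, from -1 (fully open) to 1 (shut), so that 0 is half open. In form: [{"rot": [ax, ay, az], "travel": [tx, ty, tz], "jaw": jaw}, ...]. A call has 1 to 8 rows; each row shifts and turns the commanded pose from where the row before left it, along the tool's axes as they then stand; what a row does not reach is not made up. A row lasts 1/10 s, in which the tool goes at most 50 mm and 8.59 degrees, less where a joint would pass 70% of its speed; a pose out of reach is approached as far as the arm can. A call with a number of a shift or a turn outside -1 to 1 is refused whole. A call with a gripper value outside its range is refused whole. The fingers move at their own pace and stop on an object; FORCE is the grip in N (left out, the last holds). Time passes only in rows, so rows that do not move let the fingers close. It gives the time, the measured TCP pose, the force and the opening at its end, in the units of the state.
- ctrl.get_state(): the state, without advancing time (a new reading comes with each control period).
- ctrl.get_image(name): name is "side" or "top" or "wrist"; returns the picture (384x512x3 uint8, red, green, blue); there is no depth.
- ctrl.camera_model(name): a dict with "mtx" (3x3 intrinsics, pixels), "extrinsics" (4x4, takes a point from world to camera coordinates); the wrist camera has in their place "hand_eye" (4x4, takes a point from camera to tool coordinates, whose origin is the TCP and whose axes are the tool frame's). Camera axes: x right, y up, looking along -z (the intrinsics and any distortion apply to the point x, -y, -z); pixel columns grow to the right and rows downward; lengths in m; the calibration is good to about 2 mm. The wrist camera is an equidistant fisheye: a pixel r from the principal point sees the ray r / f radians off the axis. A picture is of the moment at which its call begins: read the wrist's pose just before it. camera_model takes no time and is no camera call.
- ctrl.close_job(): hands the job in, once; it reports no verdict.
The state is a dict: "time": time; "joint_positions": joint angles; "qd": joint speeds; "joint_torque": joint torques, N m; "position": TCP position; "tool_rot": TCP orientation; "ft_force": force on the tool from outside, world axes, zero at the start; "torque": the same for the moment, N m; "grip_width": opening from 0.0 (shut) to 1.0 (fully open).
Only numpy, scipy, OpenCV 4.12 (cv2) and the standard library are available. Lean on these libraries where they do the work, as an engineer would, in place of code of your own. Each camera call takes 0.05 s, during which the arm holds its last target.

## Working session

There is one attempt and no reset: what is moved stays moved. The work goes in short steps, Python scripts to look and compute and a shell command to move; the robot and the scene stay as the last step left them, time stands still between calls to the robot, and variables do not carry over. Pictures are saved under pics/ and viewed, and the job is handed in when it is done.

```bash
mkdir -p pics; ls; python3 - <<'E'
from bench import ctrl
import cv2, numpy as np
s=ctrl.get_state(); print(s)
for n in ("side","top","wrist"):
    im=ctrl.get_image(n); cv2.imwrite(f"pics/{n}0.png",im[:,:,::-1])
    print(n,ctrl.camera_model(n))
E
```

```text
pics
{'time': 0.0, 'joint_positions': array([ 1.33011255,  0.3217882 , -0.07009854,  1.45169283,  0.02261496,
        1.37078527, -0.05685957]), 'qd': array([ 0.00078094,  0.00159178,  0.0011625 ,  0.00064849, -0.00133558,
        0.00031901, -0.00132571]), 'joint_torque': array([ 1.04120318e-03, -4.91292572e+01, -4.03748788e-01, -3.12524307e+01,
       -6.40340103e-02,  4.37241001e-02,  1.74054326e-04]), 'position': array([ 0.16361944, -0.62843273,  0.19037533]), 'tool_rot': array([ 2.08607287,  0.26928534, -2.0868047 ]), 'ft_force': array([ 0.0157068 ,  0.28419114, -0.52551544]), 'torque': array([-0.04697743,  0.01312442,  0.00287382]), 'grip_width': 0.9985757428730825}
side {'mtx': array([[394.89582589,   0.        , 259.23547565],
       [  0.        , 394.89582589, 194.16072036],
       [  0.        ,   0.        ,   1.        ]]), 'extrinsics': array([[-0.93069622, -0.36511535,  0.02225603,  0.55817113],
       [ 0.23916688, -0.56135435,  0.7922629 , -0.19519153],
       [-0.27677383,  0.74267899,  0.60977387, -0.93121118],
       [ 0.        ,  0.        ,  0.        ,  1.    
[... 354 characters left out ...]
-01],
       [-1.42803307e-01,  1.27750573e-03,  9.89750263e-01,
        -1.21382633e+00],
       [ 0.00000000e+00,  0.00000000e+00,  0.00000000e+00,
         1.00000000e+00]])}
wrist {'mtx': array([[297.31863964,   0.        , 253.49613684],
       [  0.        , 297.31863964, 190.2146826 ],
       [  0.        ,   0.        ,   1.        ]]), 'hand_eye': array([[ 8.31839167e-04,  2.92693528e-01, -9.56205944e-01,
        -1.94639122e-01],
       [ 9.99999612e-01,  3.52165316e-05,  8.80716649e-04,
         1.48816597e-03],
       [ 2.91454320e-04, -9.56206305e-01, -2.92693385e-01,
        -8.07087210e-02],
       [ 0.00000000e+00,  0.00000000e+00,  0.00000000e+00,
         1.00000000e+00]])}
```

View pics/side0.png

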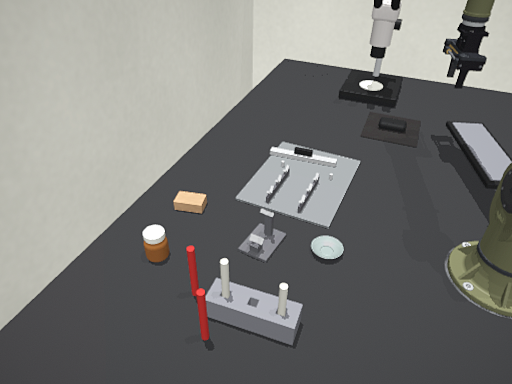

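View pics/top0.png

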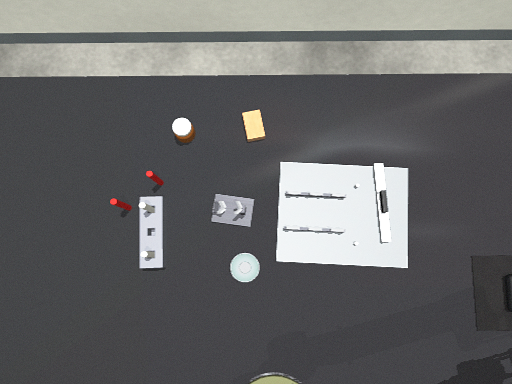

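View pics/wrist0.png

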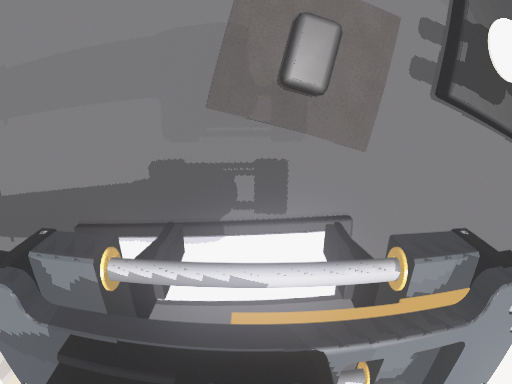

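```bash
cat > h.py <<'E'
from bench import ctrl
import cv2, numpy as np
from scipy.spatial.transform import Rotation as R
from scipy.optimize import least_squares
def cam(n):
    m=ctrl.camera_model(n); return m['mtx'],m['extrinsics']
def proj(n,P):
    K,E=cam(n); P=np.atleast_2d(P); c=P@E[:3,:3].T+E[:3,3]
    u=K[0,0]*c[:,0]/-c[:,2]+K[0,2]; v=K[1,1]*-c[:,1]/-c[:,2]+K[1,2]
    return np.c_[u,v]
def ray(n,u,v):
    K,E=cam(n); d=np.array([(u-K[0,2])/K[0,0],-(v-K[1,2])/K[1,1],-1])
    return -E[:3,:3].T@E[:3,3], E[:3,:3].T@d
def at(n,u,v,z):
    o,d=ray(n,u,v); return o+d*(z-o[2])/d[2]
def pose():
    s=ctrl.get_state(); return s['position'],R.from_rotvec(s['tool_rot'])
def wproj(P,pos=None,rot=None):
    m=ctrl.camera_model('wrist');H=m['hand_eye'];K=m['mtx']
    if pos is None: pos,rot=pose()
    t=rot.inv().apply(np.atleast_2d(P)-pos); c=(t-H[:3,3])@H[:3,:3]
    c=c*[1,-1,-1]; th=np.arctan2(np.hypot(c[:,0],c[:,1]),c[:,2]); r=np.hypot(c[:,0],c[:,1])
    return np.c_[K[0,0]*th*c[:,0]/r+K[0,2],K[0,0]*th*c[:,1]/r+K[1,2]]
def wat(u,v,z,pos,rot):
    m=ctrl.camera_model('wrist');H=m['hand_eye'];K=m['mtx']
    x=(u-K[0,2])/K[0,0];y=(v-K[1,2])/K[0,0];th=np.hypot(x,y)
    d=np.array([np.sin(th)*x/th,-np.sin(th)*y/th,-np.cos(th)])
    o=pos+rot.apply(H[:3,3]); d=rot.apply(H[:3,:3]@d); return o+d*(z-o[2])/d[2]
def crop(im,x0,y0,x1,y1,s,fn):
    if isinstance(im,str): im=cv2.imread(im)
    else: im=im[:,:,::-1]
    c=cv2.resize(im[y0:y1,x0:x1],None,fx=s,fy=s,interpolation=cv2.INTER_CUBIC); cv2.imwrite(fn,c)
E
python3 - <<'E'
from h import *
crop('pics/top0.png',100,100,260,280,4,'pics/t1.png') if 0 else None
crop('pics/top0.png',100,160,200,280,5,'pics/t1.png')
crop('pics/top0.png',265,150,420,275,5,'pics/t2.png')
crop('pics/top0.png',200,180,270,290,5,'pics/t3.png')
crop('pics/side0.png',170,230,310,350,5,'pics/s1.png')
E
```

```text
(no output)
```

View pics/t1.png

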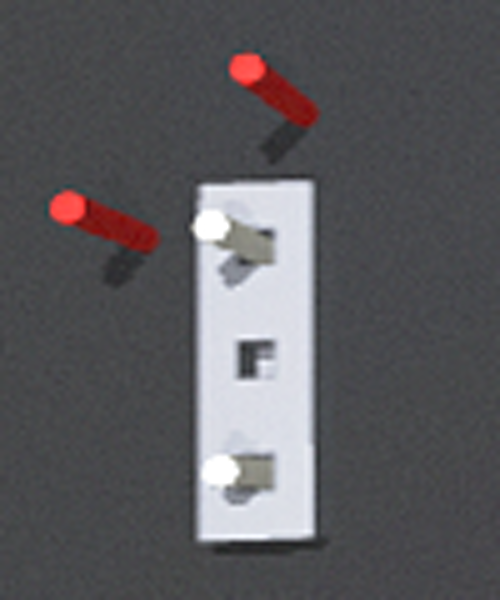

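View pics/t2.png

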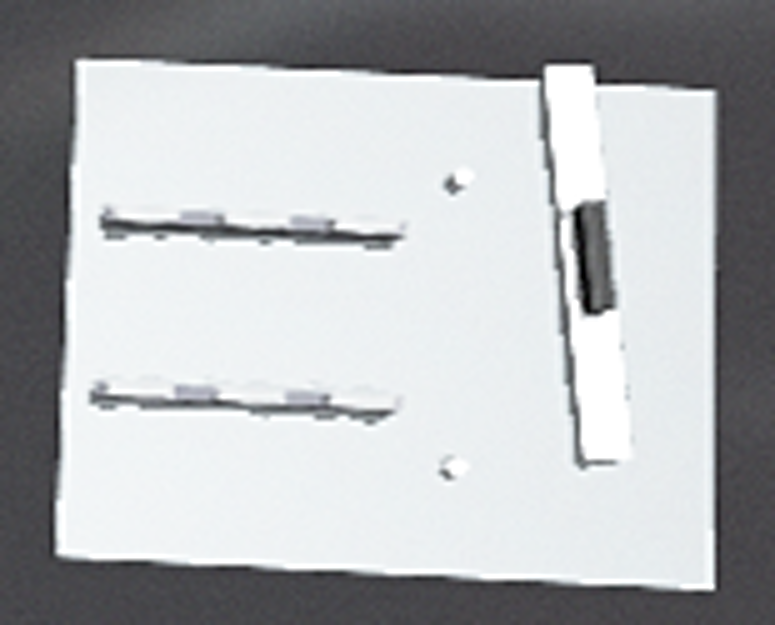

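View pics/t3.png

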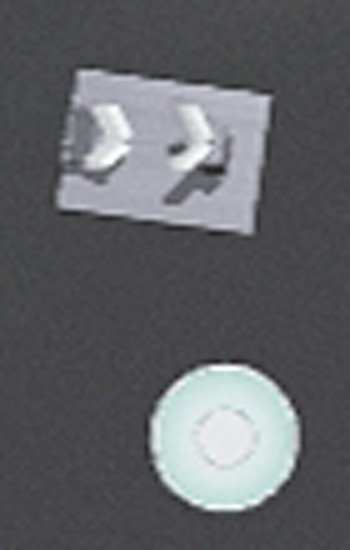

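View pics/s1.png

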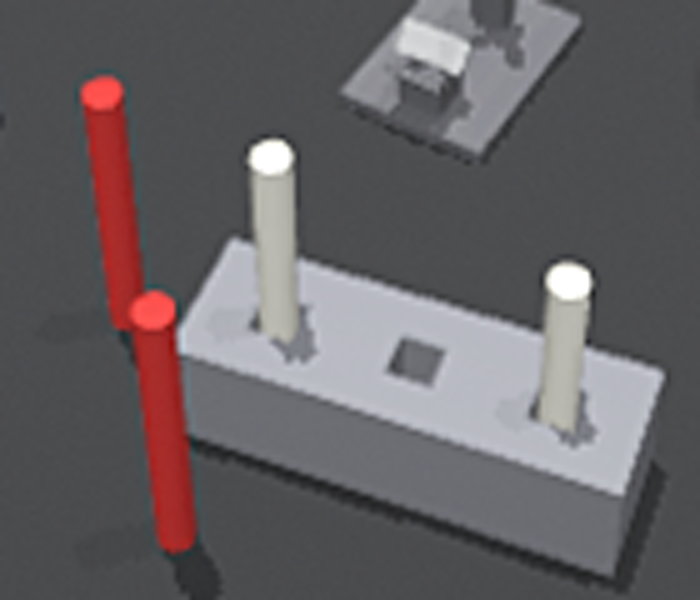

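```bash
cat >> h.py <<'E'
def tri(pts):  # list of (cam,u,v)
    A=np.zeros((3,3));b=np.zeros(3);rs=[]
    for n,u,v in pts:
        o,d=ray(n,u,v);d=d/np.linalg.norm(d);M=np.eye(3)-np.outer(d,d);A+=M;b+=M@o;rs.append((o,M))
    p=np.linalg.solve(A,b); return p,[np.linalg.norm(M@(p-o)) for o,M in rs]
E
python3 - <<'E'
from h import *
np.set_printoptions(precision=4,suppress=True)
def t(c,x,y): # crop coords to pixel
    cs={'t1':('top',100,160),'t2':('top',265,150),'t3':('top',200,180),'s1':('side',170,230)}[c]
    return (cs[0],(x+.5)/5-.5+cs[1],(y+.5)/5-.5+cs[2])
print('rodA',tri([t('t1',211,225),t('s1',271,157)]))
print('rodB',tri([t('t1',220,471),t('s1',568,283)]))
print('redA',tri([t('t1',247,68),t('s1',103,95)]),tri([t('t1',67,208),t('s1',154,311)]))
print('redB',tri([t('t1',247,68),t('s1',154,311)]),tri([t('t1',67,208),t('s1',103,95)]))
def A(c,x,y,z): return at(*t(c,x,y),z)
print('rack top z=.055'); 
for p in [(197,184),(313,180),(315,539),(198,542)]: print(A('t1',*p,.055))
print('board z=.008')
for p in [(77,60),(716,90),(714,590),(56,555)]: print(A('t2',*p,.008))
print('pins z=.026',A('t2',463,176,.026),A('t2',457,466,.026))
print('se z=.024')
for p in [(544,66),(592,66),(631,459),(582,463)]: print(A('t2',*p,.024))
print('grip z=.046')
for p in [(576,204),(606,201),(612,309),(588,314)]: print(A('t2',*p,.046))
print('vbase z=.01')
for p in [(78,69),(271,96),(252,234),(58,207)]: print(A('t3',*p,.010))
print('dish',A('t3',225,437,.018))
E
```

```text
rodA (array([0.5501, 0.3237, 0.1493]), [np.float64(0.0012322697557132709), np.float64(0.001232269755713412)])
rodB (array([0.4298, 0.3212, 0.1287]), [np.float64(0.0007801400427590623), np.float64(0.0007801400427587744)])
redA (array([0.6312, 0.3104, 0.1385]), [np.float64(0.001291047871363091), np.float64(0.0012910478713629167)]) (array([0.5607, 0.3985, 0.1397]), [np.float64(0.0009763386067515782), np.float64(0.0009763386067515237)])
redB (array([0.6299, 0.3289, 0.0343]), [np.float64(0.02286382257229878), np.float64(0.022863822572298773)]) (array([0.5655, 0.3787, 0.2237]), [np.float64(0.01577732535406692), np.float64(0.01577732535406686)])
rack top z=.055
[0.5851 0.3563 0.055 ]
[0.5868 0.2939 0.055 ]
[0.3958 0.2885 0.055 ]
[0.3947 0.3501 0.055 ]
board z=.008
[ 0.688  -0.0269  0.008 ]
[ 0.668  -0.3871  0.008 ]
[ 0.3896 -0.3711  0.008 ]
[ 0.4113 -0.0115  0.008 ]
pins z=.026 [ 0.617  -0.2386  0.026 ] [ 0.4575 -0.2293  0.026 ]
se z=.024
[ 0.6792 -0.2866  0.024 ]
[ 0.679  -0.3133  0.024 ]
[ 0.4607 -0.3246  0.024 ]
[ 0.4587 -0.2978  0.024 ]
grip z=.046
[ 0.5979 -0.2951  0.046 ]
[ 0.5995 -0.3115  0.046 ]
[ 0.5405 -0.3119  0.046 ]
[ 0.5379 -0.2989  0.046 ]
vbase z=.01
[0.5983 0.1555 0.01  ]
[0.5822 0.0478 0.01  ]
[0.5054 0.0587 0.01  ]
[0.5211 0.1661 0.01  ]
dish [0.3947 0.0737 0.018 ]
```

```bash
cat >> h.py <<'E'
def fit2(model,world): # 2D rigid
    model=np.array(model,float);world=np.array(world)[:,:2]
    a=model-model.mean(0);b=world-world.mean(0)
    th=np.arctan2((a[:,0]*b[:,1]-a[:,1]*b[:,0]).sum(),(a*b).sum())
    c,s=np.cos(th),np.sin(th);M=np.array([[c,-s],[s,c]]);t=world.mean(0)-M@model.mean(0)
    return th,t,np.linalg.norm(model@M.T+t-world,axis=1)
def frame(down,jaw): # tool R from x dir and y dir
    x=np.array(down,float);x/=np.linalg.norm(x);y=np.array(jaw,float);y-=x*(x@y);y/=np.linalg.norm(y)
    return R.from_matrix(np.c_[x,y,np.cross(x,y)])
def go(p,Rt):
    pos,rot=pose(); 
    rv=(rot.inv()*Rt).as_rotvec(degrees=True); print('rot/5deg',np.round(rv/5,2),'then travel/.3',np.round(Rt.inv().apply(np.array(p)-pos)/.3,4),'| travel now',np.round(rot.inv().apply(np.array(p)-pos)/.3,4))
E
python3 - <<'E'
from h import *
np.set_printoptions(precision=4,suppress=True)
W=[[0.688,-.0269],[.668,-.3871],[.3896,-.3711],[.4113,-.0115],[.617,-.2386],[.4575,-.2293]]
M=[[.14,.15],[.14,-.21],[-.14,-.21],[-.14,.15],[.08,-.065],[-.08,-.065]]
th,t,e=fit2(M,W);print('board',np.degrees(th),t,e)
th2,t2,e=fit2([[.095,.03],[.095,-.03],[-.095,-.03],[-.095,.03]],[[.5851,.3563],[.5868,.2939],[.3958,.2885],[.3947,.3501]]);print('rack',np.degrees(th2),t2,e)
th3,t3,e=fit2([[-.055,-.04],[.055,-.04],[.055,.04],[-.055,.04]],[[.5054+.0929,.1555],[.5822,.0478],[.5054,.0587],[.5211,.1661]]) 
for m in ([[-.055,.04],[.055,.04],[.055,-.04],[-.055,-.04]],):
    th3,t3,e=fit2(m,[[.5983,.1555],[.5822,.0478],[.5054,.0587],[.5211,.1661]]);print('vr',np.degrees(th3),t3,e)
ths,ts,e=fit2([[.11,.0125],[.11,-.0125],[-.11,-.0125],[-.11,.0125]],[[.6792,-.2866],[.679,-.3133],[.4607,-.3246],[.4587,-.2978]]);print('se',np.degrees(ths),ts,e)
c,s=np.cos(th),np.sin(th);B=np.array([[c,-s],[s,c]]);print('se in board',B.T@(ts-t), 'contact centre for same x', t+B@np.array([(B.T@(ts-t))[0],-.0825]))
p,r=pose();print(r.as_matrix())
J=frame([0,0,-1],[-np.sin(ths),np.cos(ths),0]); go([ts[0],ts[1],.15],J)
J=frame([0,0,-1],[np.sin(ths),-np.cos(ths),0]); go([ts[0],ts[1],.15],J)
# saddle check
print(at('top',221.5,207,.045),at('top',242,207.5,.094),at('side',256,239,.045),at('side',267,212,.094))
E
```

```text
board -3.2889776435127236 [ 0.541  -0.1692] [0.0014 0.0007 0.0006 0.0015 0.0001 0.0002]
rack 1.7003190055161812 [0.4906 0.3222] [0.0014 0.0012 0.0012 0.0007]
vr -98.25156472285587 [0.5518 0.107 ] [0.001  0.0016 0.0012 0.0015]
se 2.92157053907937 [ 0.5694 -0.3056] [0.0011 0.0012 0.0011 0.0009]
se in board [ 0.0362 -0.1346] contact centre for same x [ 0.5724 -0.2536]
[[-0.0004  0.2521 -0.9677]
 [ 0.0014 -0.9677 -0.2521]
 [-1.     -0.0015  0.0001]]
rot/5deg [-33.66  -0.02   0.  ] then travel/.3 [0.1354 1.0063 1.4056] | travel now [ 0.1363 -0.7008 -1.5802]
rot/5deg [2.34 0.   0.02] then travel/.3 [ 0.1354 -1.0063 -1.4056] | travel now [ 0.1363 -0.7008 -1.5802]
[0.5559 0.1349 0.045 ] [0.5485 0.0777 0.094 ] [0.5529 0.1435 0.045 ] [0.5449 0.094  0.094 ]
```

```bash
python3 -m jog '[{"rot":[1,0,0],"travel":[0,0,-0.05],"jaw":-0.6},{"rot":[1,0,0],"travel":[0,0,-0.1],"jaw":-0.6},{"rot":[0.34,0,0],"travel":[0,0,-0.12],"jaw":-0.6},{"rot":[0,0,0],"travel":[0,-0.08,-0.12],"jaw":-0.6},{"rot":[0,0,0],"travel":[0,-0.08,-0.12],"jaw":-0.6},{"rot":[0,0,0],"travel":[0,-0.08,-0.12],"jaw":-0.6},{"rot":[0,0,0],"travel":[0,-0.08,-0.12],"jaw":-0.6},{"rot":[0,0,0],"travel":[0,-0.08,-0.12],"jaw":-0.6}]' 20 && python3 - <<'E'
from h import *
ths=np.radians(2.92)
go([.5694,-.3056,.15],frame([0,0,-1],[np.sin(ths),-np.cos(ths),0]))
E
```

```text
time: 0.95
position: [0.4186, -0.4871, 0.1912]
tool_rot: [2.196, 0.056, -2.196]
ft_force: [-0.4, -0.9, 0.7]
grip_width: 0.801
rot/5deg [-0.01  0.    0.  ] then travel/.3 [ 0.1372 -0.5786 -0.533 ] | travel now [ 0.1371 -0.5789 -0.5327]
```

```bash
python3 -m jog '[{"rot":[0,0,0],"travel":[0,-0.1,-0.1],"jaw":-0.5},{"rot":[0,0,0],"travel":[0,-0.1,-0.1],"jaw":-0.5},{"rot":[0,0,0],"travel":[0,-0.1,-0.1],"jaw":-0.5},{"rot":[0,0,0],"travel":[0,-0.1,-0.1],"jaw":-0.5},{"rot":[0,0,0],"travel":[0,-0.1,-0.1],"jaw":-0.5},{"rot":[0,0,0],"travel":[0.07,-0.08,-0.03],"jaw":-0.5},{"rot":[0,0,0],"travel":[0.07,0,0],"jaw":-0.5},{"rot":[0,0,0],"travel":[0,0,0],"jaw":-0.5}]' && python3 - <<'E'
from h import *
ths=np.radians(2.92)
go([.5694,-.3056,.15],frame([0,0,-1],[np.sin(ths),-np.cos(ths),0]))
pos,rot=pose()
im=ctrl.get_image('wrist'); crop(im,0,0,512,384,1.5,'pics/w1.png')
print(wproj([[.5694,-.3056,.046]],pos,rot))
for q in [(.5694+.03,-.304,.046),(.5394,-.307,.046)]: print(wproj([q],pos,rot))
E
```

```text
time: 1.75
position: [0.5657, -0.3044, 0.1458]
tool_rot: [2.19, 0.062, -2.202]
ft_force: [-0.5, 0.1, -0.4]
grip_width: 0.752
rot/5deg [0.02 0.07 0.04] then travel/.3 [-0.014   0.0046 -0.012 ] | travel now [-0.0141  0.0046 -0.0119]
[[254.01147995 177.75133706]]
[[254.00711081 148.74110669]]
[[253.82302719 205.31859068]]
```

View pics/w1.png

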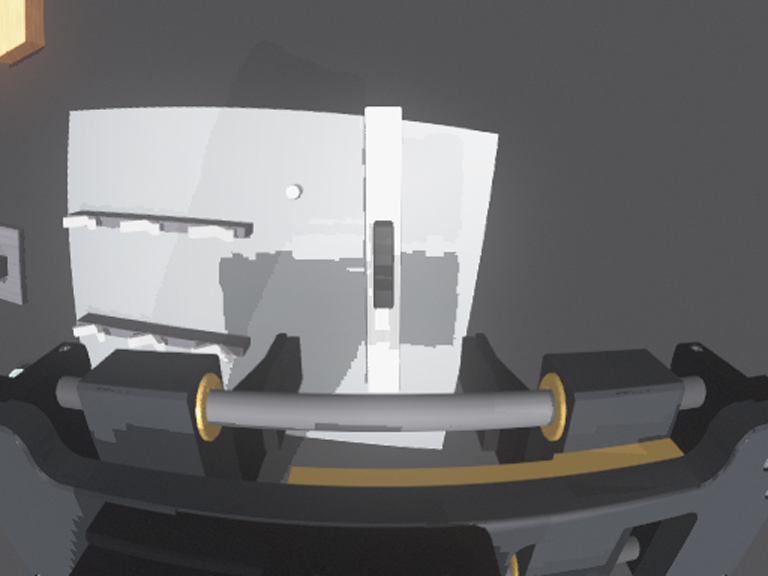

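```bash
python3 -m jog '[{"rot":[0,0.07,0.04],"travel":[0.1,0.006,-0.012],"jaw":-0.4},{"rot":[0,0,0],"travel":[0.1,0,0],"jaw":-0.4},{"rot":[0,0,0],"travel":[0.1,0,0],"jaw":-0.4},{"rot":[0,0,0],"travel":[0.07,0,0],"jaw":-0.4},{"rot":[0,0,0],"travel":[0.015,0,0],"jaw":-0.4},{"rot":[0,0,0],"travel":[0,0,0],"jaw":-0.4}]' 15 && python3 - <<'E'
from h import *
ths=np.radians(2.92)
go([.5694,-.3060,.029],frame([0,0,-1],[np.sin(ths),-np.cos(ths),0]))
E
```

```text
time: 2.4
position: [0.5714, -0.3097, 0.0344]
tool_rot: [2.201, 0.05, -2.188]
ft_force: [0.4, -0.9, 1.7]
grip_width: 0.699
rot/5deg [-0.02 -0.07 -0.04] then travel/.3 [ 0.0179 -0.0126  0.0062] | travel now [ 0.0178 -0.0127  0.0063]
```

```bash
python3 -m jog '[{"rot":[0,0,0],"travel":[0.015,-0.01,0],"jaw":-0.4},{"rot":[0,0,0],"travel":[0,0,0],"jaw":-0.4}]' && python3 -m jog '[{"rot":[0,0,0],"travel":[0,0,0],"jaw":0.5},{"rot":[0,0,0],"travel":[0,0,0],"jaw":0.9},{"rot":[0,0,0],"travel":[0,0,0],"jaw":0.9},{"rot":[0,0,0],"travel":[0,0,0],"jaw":0.9},{"rot":[0,0,0],"travel":[0,0,0],"jaw":0.9}]' && python3 - <<'E'
from h import *
th=np.radians(-3.289)
B=np.array([[np.cos(th),-np.sin(th)],[np.sin(th),np.cos(th)]])
t=np.array([.541,-.1692])
for b in [(.0,-.1),(0,-.0825)]:
    w=t+B@np.array(b);print(w);go([*w,.029],frame([0,0,-1],[np.sin(th),-np.cos(th),0]))
E
```

```text
time: 2.6
position: [0.5724, -0.3055, 0.0307]
tool_rot: [2.202, 0.051, -2.185]
ft_force: [-0.5, 0.2, -0.4]
grip_width: 0.699
time: 3.1
position: [0.5716, -0.3055, 0.0295]
tool_rot: [2.201, 0.052, -2.187]
ft_force: [0.6, -0.6, 0.1]
grip_width: 0.33
[ 0.53526276 -0.26903528]
rot/5deg [ 1.24 -0.07 -0.04] then travel/.3 [ 0.0016 -0.1146  0.1279] | travel now [ 0.0005 -0.1277  0.1148]
[ 0.53626678 -0.25156411]
rot/5deg [ 1.24 -0.07 -0.04] then travel/.3 [ 0.0016 -0.1729  0.1279] | travel now [ 0.0003 -0.1857  0.1085]
```

```bash
python3 -m jog '[{"rot":[0,0,0],"travel":[0,0,0],"jaw":0.9},{"rot":[0,0,0],"travel":[0,0,0],"jaw":0.9},{"rot":[0,0,0],"travel":[0,0,0],"jaw":0.9},{"rot":[0,0,0],"travel":[0,0,0],"jaw":0.9}]'
```

```text
time: 3.5
position: [0.5716, -0.3055, 0.0294]
tool_rot: [2.201, 0.052, -2.187]
ft_force: [-0.5, -0.4, 0.4]
grip_width: 0.06
```

```bash
python3 - <<'E'
from h import *
crop(ctrl.get_image('wrist'),128,100,384,292,3,'pics/w2.png')
crop(ctrl.get_image('side'),230,120,370,220,5,'pics/s2.png')
E
```

```text
(no output)
```

View pics/w2.png

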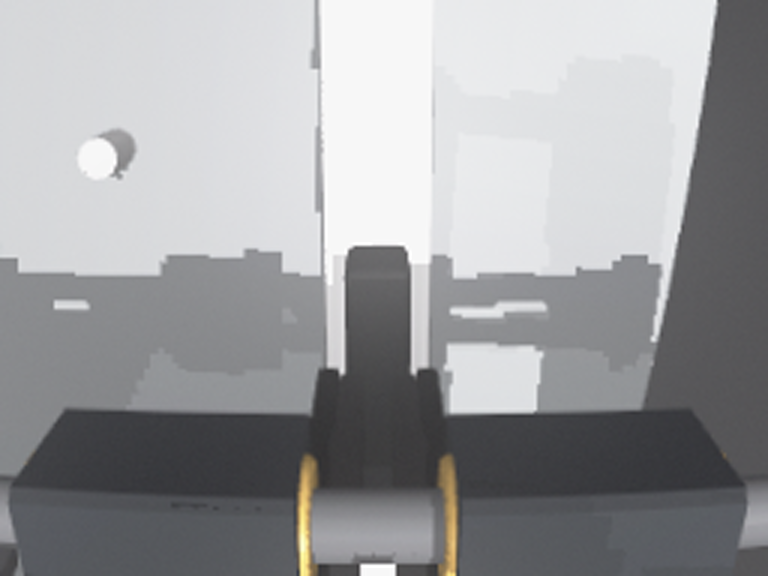

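View pics/s2.png

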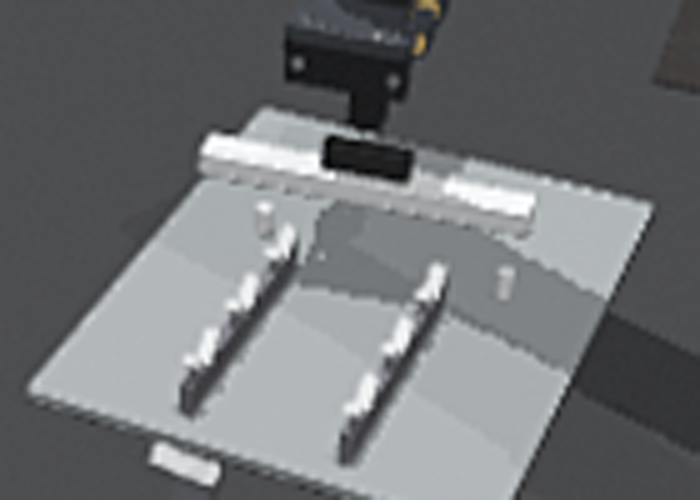

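```bash
python3 -m jog '[{"rot":[0.3,0,0],"travel":[0,-0.02,0.025],"jaw":0.9},{"rot":[0.3,0,0],"travel":[0,-0.02,0.025],"jaw":0.9},{"rot":[0.3,0,0],"travel":[0,-0.02,0.025],"jaw":0.9},{"rot":[0.3,0,0],"travel":[0,-0.02,0.025],"jaw":0.9},{"rot":[0,0,0],"travel":[0,-0.02,0.025],"jaw":0.9},{"rot":[0,0,0],"travel":[0,-0.01,0],"jaw":0.9},{"rot":[0,0,0],"travel":[0,0,0],"jaw":0.9},{"rot":[0,0,0],"travel":[0,0,0],"jaw":0.9}]' && python3 - <<'E'
from h import *
th=np.radians(-3.289)
B=np.array([[np.cos(th),-np.sin(th)],[np.sin(th),np.cos(th)]])
t=np.array([.541,-.1692])
for b in [(0,-.0825)]:
    w=t+B@np.array(b);print(w);go([*w,.029],frame([0,0,-1],[np.sin(th),-np.cos(th),0]))
pos,rot=pose()
crop(ctrl.get_image('wrist'),0,0,512,384,1.5,'pics/w3.png')
E
```

```text
time: 4.4
position: [0.5348, -0.2726, 0.0293]
tool_rot: [-2.203, 0.063, 2.188]
ft_force: [-0.6, -0.8, -0.5]
grip_width: 0.05
[ 0.53626678 -0.25156411]
rot/5deg [ 0.04 -0.08 -0.04] then travel/.3 [ 0.001  -0.0703 -0.001 ] | travel now [ 0.0008 -0.0703 -0.0013]
```

View pics/w3.png

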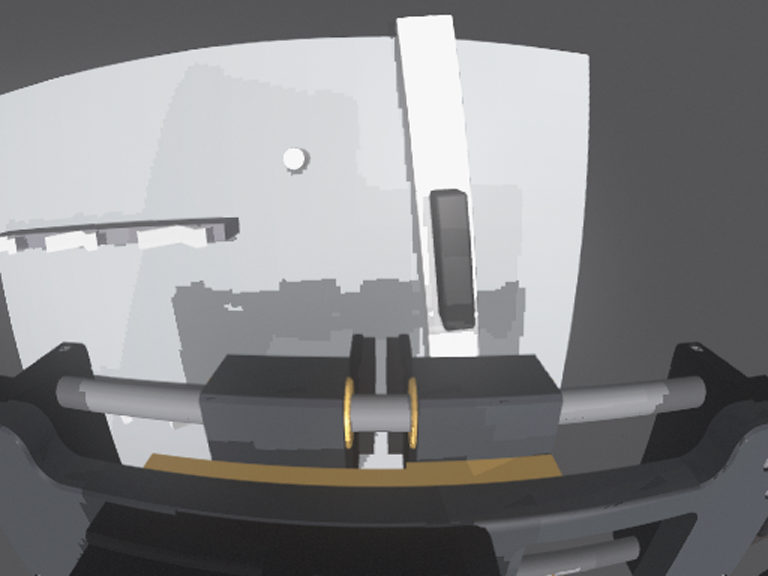

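```bash
python3 - <<'E'
from h import *
np.set_printoptions(precision=4,suppress=True)
crop(ctrl.get_image('top'),265,150,420,275,5,'pics/t5.png')
crop(ctrl.get_image('side'),230,120,370,220,5,'pics/s5.png')
p,r=pose();print(p,r.as_matrix()); print(proj('top',p),proj('side',p))
E
```

```text
[ 0.5346 -0.2728  0.0291] [[ 0.0065 -0.0543 -0.9985]
 [-0.0033 -0.9985  0.0543]
 [-1.      0.003  -0.0066]]
[[371.0905 214.3017]] [[309.498  160.1578]]
```

View pics/t5.png

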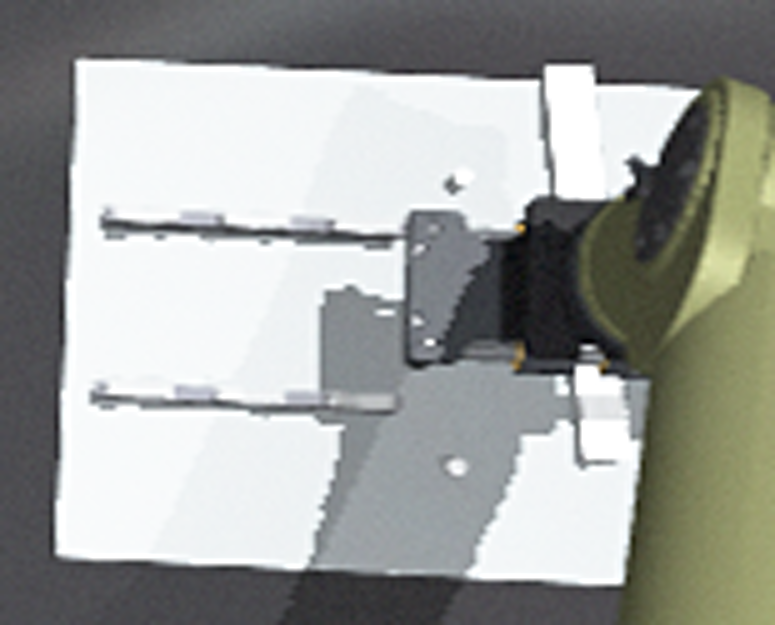

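View pics/s5.png

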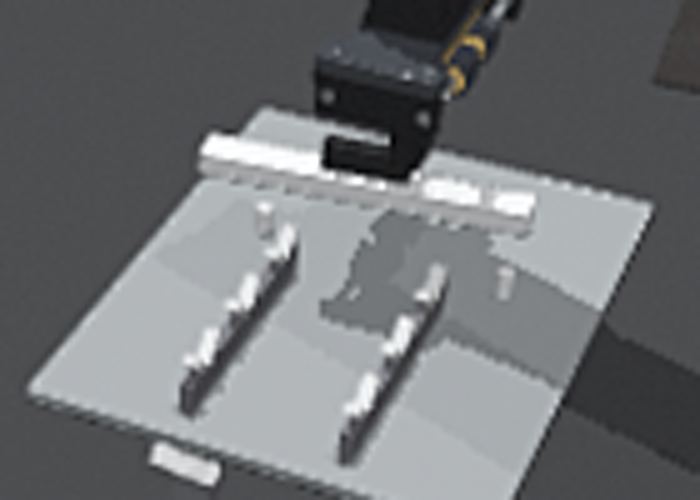

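```bash
python3 - <<'E'
from h import *
np.set_printoptions(precision=4,suppress=True)
p,r=pose()
for d in (0,-.01,-.019,-.03): q=p+r.apply([d,0,0]); print(d,q,wproj(q)*1.5,(proj('side',q)-[230,120])*5,(proj('top',q)-[265,150])*5)
print(ctrl.get_state())
crop(ctrl.get_image('wrist'),190,200,320,320,6,'pics/w6.png')
E
```

```text
0 [ 0.5346 -0.2728  0.0291] [[377.646  328.9428]] [[397.4902 200.7888]] [[530.4527 321.5084]]
-0.01 [ 0.5345 -0.2728  0.0391] [[377.5083 337.4544]] [[399.1417 187.5771]] [[534.8282 319.8156]]
-0.019 [ 0.5345 -0.2727  0.0481] [[377.3737 345.8037]] [[400.6419 175.5758]] [[538.8257 318.269 ]]
-0.03 [ 0.5344 -0.2727  0.0591] [[377.1936 357.0169]] [[402.4936 160.763 ]] [[543.7902 316.3483]]
{'time': 4.55, 'joint_positions': array([ 0.6666,  0.3556, -0.2849,  1.7584,  0.1146,  1.0364, -1.2844]), 'qd': array([ 0.0016,  0.0019, -0.0015,  0.002 , -0.0005,  0.0014,  0.0013]), 'joint_torque': array([ -0.0652, -46.3102,  -2.8141, -27.5251,  -0.0386,  -0.0976,
         0.    ]), 'position': array([ 0.5346, -0.2728,  0.0291]), 'tool_rot': array([-2.2026,  0.0632,  2.1882]), 'ft_force': array([-0.5345, -0.2903, -1.3941]), 'torque': array([ 0.0266, -0.0377,  0.0378]), 'grip_width': 0.049201697156719224}
```

View pics/w6.png

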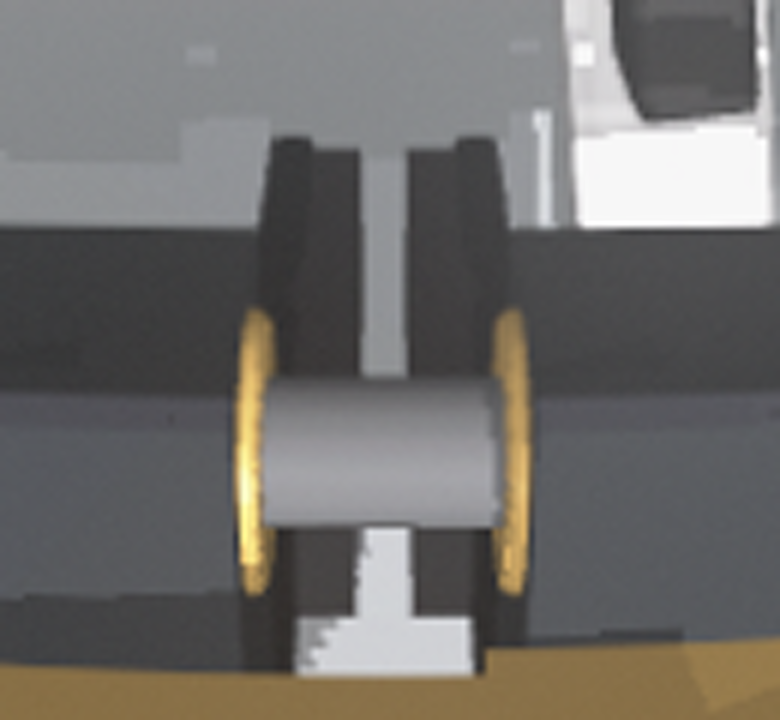

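```bash
python3 -m jog '[{"rot":[-0.4,0,0],"travel":[-0.07,0,0],"jaw":-0.2},{"rot":[-0.4,0,0],"travel":[-0.06,0.05,-0.04],"jaw":-0.2},{"rot":[-0.4,0,0],"travel":[0,0.05,-0.06],"jaw":-0.2},{"rot":[0,0,0],"travel":[0,0,0],"jaw":-0.2},{"rot":[0,0,0],"travel":[0,0,0],"jaw":-0.2},{"rot":[0,0,0],"travel":[0,0,0],"jaw":-0.2}]' && python3 - <<'E'
from h import *
ths=np.radians(2.92)
go([.5694,-.3060,.029],frame([0,0,-1],[np.sin(ths),-np.cos(ths),0]))
E
```

```text
time: 5.2
position: [0.5632, -0.3015, 0.0677]
tool_rot: [2.2, 0.053, -2.189]
ft_force: [0.0, -0.1, -0.3]
grip_width: 0.507
rot/5deg [-0.   -0.05 -0.03] then travel/.3 [ 0.1288  0.016  -0.0197] | travel now [ 0.129   0.0157 -0.0191]
```

```bash
python3 -m jog '[{"rot":[0,0,0],"travel":[0.0,0.016,-0.02],"jaw":-0.2},{"rot":[0,0,0],"travel":[0.08,0,0],"jaw":-0.2},{"rot":[0,0,0],"travel":[0.05,0,0],"jaw":-0.2},{"rot":[0,0,0],"travel":[0.03,0,0],"jaw":-0.2},{"rot":[0,0,0],"travel":[0,0,0],"jaw":-0.2}]' && python3 -m jog '[{"rot":[0,0,0],"travel":[0.02,0,0],"jaw":-0.2},{"rot":[0,0,0],"travel":[0,0,0],"jaw":-0.2}]' && python3 - <<'E'
from h import *
p,r=pose();print(p,r.as_matrix().round(3),ctrl.get_state()['ft_force'])
crop(ctrl.get_image('side'),250,120,350,190,7,'pics/s7.png')
E
```

```text
time: 5.7
position: [0.5691, -0.3061, 0.0184]
tool_rot: [2.198, 0.054, -2.192]
ft_force: [0.7, 0.7, -0.2]
grip_width: 0.602
time: 5.9
position: [0.5706, -0.3069, 0.0143]
tool_rot: [2.201, 0.052, -2.187]
ft_force: [0.6, -0.6, 0.3]
grip_width: 0.597
[ 0.57057462 -0.30691475  0.0143001 ] [[ 0.006  0.051 -0.999]
 [-0.003 -0.999 -0.051]
 [-1.     0.003 -0.006]] [ 0.60333602 -0.62730379  0.31619201]
```

View pics/s7.png

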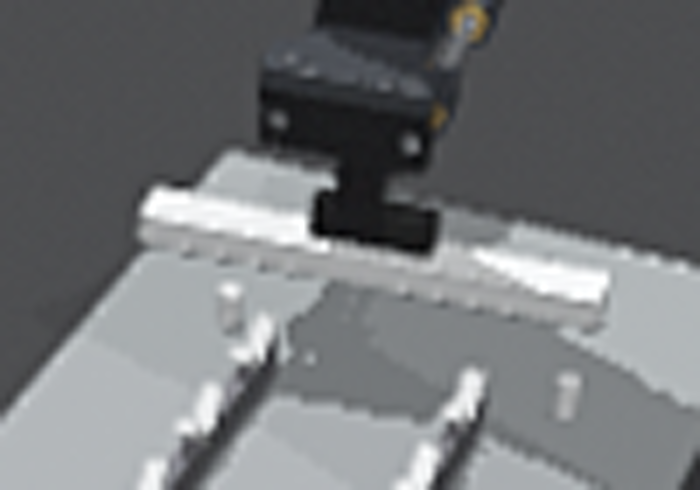

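```bash
python3 -m jog '[{"rot":[0,0,0],"travel":[0.017,-0.003,0],"jaw":-0.2},{"rot":[0,0,0],"travel":[0,0,0],"jaw":0.5},{"rot":[0,0,0],"travel":[0,0,0],"jaw":1},{"rot":[0,0,0],"travel":[0,0,0],"jaw":1},{"rot":[0,0,0],"travel":[0,0,0],"jaw":1},{"rot":[0,0,0],"travel":[0,0,0],"jaw":1},{"rot":[0,0,0],"travel":[0,0,0],"jaw":1},{"rot":[0,0,0],"travel":[0,0,0],"jaw":1}]' 15 && python3 -m jog '[{"rot":[0,0,0],"travel":[0,0,0],"jaw":1},{"rot":[0,0,0],"travel":[0,0,0],"jaw":1}]'
```

```text
time: 6.75
position: [0.5706, -0.306, 0.0094]
tool_rot: [2.201, 0.052, -2.187]
ft_force: [-1.0, -0.1, 0.6]
grip_width: 0.159
time: 6.95
position: [0.5706, -0.306, 0.0094]
tool_rot: [2.201, 0.052, -2.187]
ft_force: [-1.5, 0.4, 0.4]
grip_width: 0.164
```

```bash
python3 -m jog '[{"rot":[0.3,0,0],"travel":[0,-0.02,0.025],"jaw":1},{"rot":[0.3,0,0],"travel":[0,-0.02,0.025],"jaw":1},{"rot":[0.3,0,0],"travel":[0,-0.02,0.025],"jaw":1},{"rot":[0.3,0,0],"travel":[0,-0.02,0.025],"jaw":1},{"rot":[0,0,0],"travel":[0,-0.02,0.025],"jaw":1},{"rot":[0,0,0],"travel":[0,-0.01,0],"jaw":1},{"rot":[0,0,0],"travel":[0,0,0],"jaw":1},{"rot":[0,0,0],"travel":[0,0,0],"jaw":1}]' && python3 - <<'E'
from h import *
np.set_printoptions(precision=4,suppress=True)
th=np.radians(-3.289)
B=np.array([[np.cos(th),-np.sin(th)],[np.sin(th),np.cos(th)]])
t=np.array([.541,-.1692])
w=t+B@np.array([0,-.0825]);print(w);go([*w,.009],frame([0,0,-1],[np.sin(th),-np.cos(th),0]))
pos,rot=pose()
crop(ctrl.get_image('wrist'),0,0,512,384,1.5,'pics/w8.png')
crop(ctrl.get_image('top'),265,150,420,275,5,'pics/t8.png')
E
```

```text
time: 7.75
position: [0.5319, -0.2727, 0.0093]
tool_rot: [-2.199, 0.062, 2.191]
ft_force: [-5.7, -0.1, 6.1]
grip_width: 0.158
[ 0.5363 -0.2516]
rot/5deg [ 0.04 -0.04 -0.02] then travel/.3 [ 0.001  -0.071  -0.0104] | travel now [ 0.0009 -0.071  -0.0106]
```

View pics/w8.png

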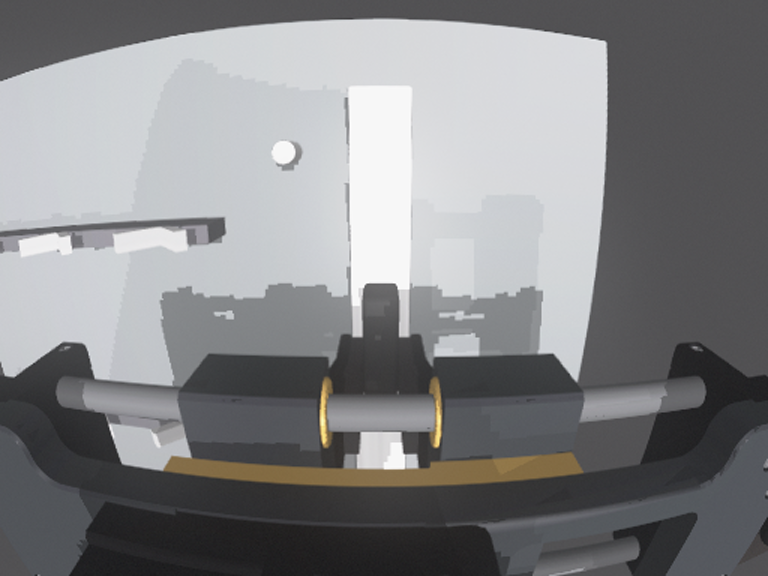

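View pics/t8.png

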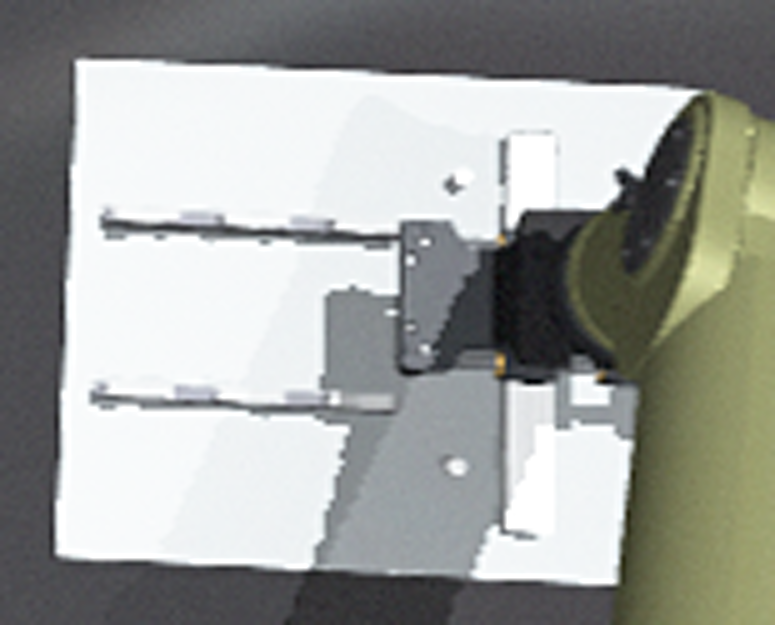

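```bash
python3 -m jog '[{"rot":[0,0,0],"travel":[0,-0.02,-0.005],"jaw":1},{"rot":[0,0,0],"travel":[0,-0.02,-0.005],"jaw":1},{"rot":[0,0,0],"travel":[0,-0.015,0],"jaw":1},{"rot":[0,0,0],"travel":[0,0,0],"jaw":1}]' && python3 -m jog '[{"rot":[0,0,0],"travel":[0,-0.008,0],"jaw":1},{"rot":[0,0,0],"travel":[0,0,0],"jaw":1}]' && python3 -m jog '[{"rot":[0,0,0],"travel":[0,-0.007,0],"jaw":1},{"rot":[0,0,0],"travel":[0,0,0],"jaw":1}]'
```

```text
time: 8.25
position: [0.5383, -0.2557, 0.0093]
tool_rot: [-2.204, 0.061, 2.187]
ft_force: [-0.7, -1.9, 4.6]
grip_width: 0.162
time: 8.45
position: [0.5381, -0.2543, 0.0093]
tool_rot: [-2.204, 0.063, 2.187]
ft_force: [1.7, -2.9, 3.9]
grip_width: 0.157
time: 8.65
position: [0.5379, -0.2525, 0.0093]
tool_rot: [-2.204, 0.063, 2.188]
ft_force: [0.5, -3.2, 4.3]
grip_width: 0.158
```

```bash
python3 -m jog '[{"rot":[0,0,0],"travel":[0,-0.005,0],"jaw":1},{"rot":[0,0,0],"travel":[0,0,0],"jaw":1}]' && python3 -m jog '[{"rot":[0,0,0],"travel":[0,-0.005,0],"jaw":1},{"rot":[0,0,0],"travel":[0,0,0],"jaw":1}]' && python3 -m jog '[{"rot":[0,0,0],"travel":[0,-0.005,0],"jaw":1},{"rot":[0,0,0],"travel":[0,0,0],"jaw":1}]'
```

```text
time: 8.85
position: [0.5378, -0.2514, 0.0093]
tool_rot: [-2.204, 0.064, 2.188]
ft_force: [1.1, -4.6, 5.4]
grip_width: 0.159
time: 9.05
position: [0.5378, -0.2512, 0.0094]
tool_rot: [-2.204, 0.067, 2.188]
ft_force: [1.5, -6.2, 4.6]
grip_width: 0.159
time: 9.25
position: [0.5378, -0.251, 0.0095]
tool_rot: [-2.205, 0.069, 2.188]
ft_force: [1.1, -9.1, 3.7]
grip_width: 0.158
```

```bash
python3 -m jog '[{"rot":[0,0,0],"travel":[0,-0.008,0],"jaw":1},{"rot":[0,0,0],"travel":[0,0,0],"jaw":1}]' && python3 -m jog '[{"rot":[0,0,0],"travel":[0,-0.01,0],"jaw":1},{"rot":[0,0,0],"travel":[0,0,0],"jaw":1}]' && python3 - <<'E'
from h import *
crop(ctrl.get_image('side'),260,130,350,205,8,'pics/s9.png')
crop(ctrl.get_image('wrist'),100,40,330,200,3.4,'pics/w9.png')
print(ctrl.get_state()['torque'])
E
```

```text
time: 9.45
position: [0.5379, -0.2504, 0.0099]
tool_rot: [-2.206, 0.072, 2.188]
ft_force: [0.9, -11.1, 6.3]
grip_width: 0.158
time: 9.65
position: [0.538, -0.2494, 0.0106]
tool_rot: [-2.208, 0.076, 2.188]
ft_force: [-1.6, -13.7, 7.7]
grip_width: 0.16
[-3.29441273  0.10849346 -0.10512861]
```

View pics/s9.png

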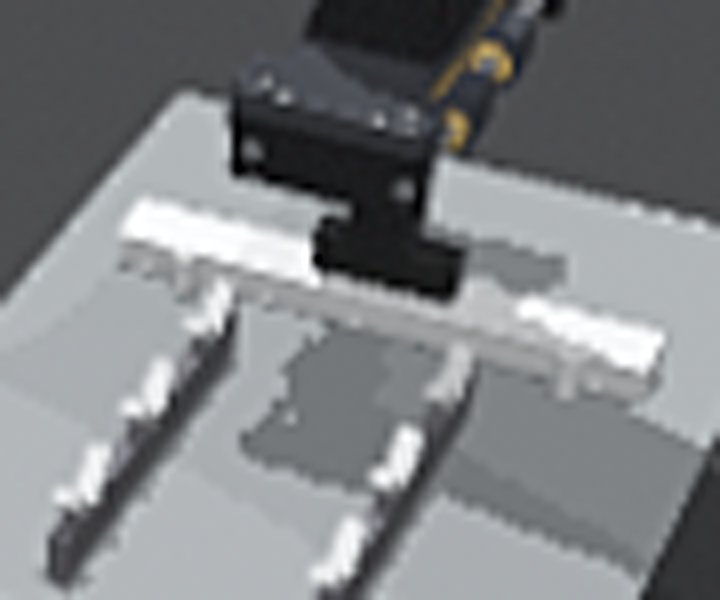

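View pics/w9.png

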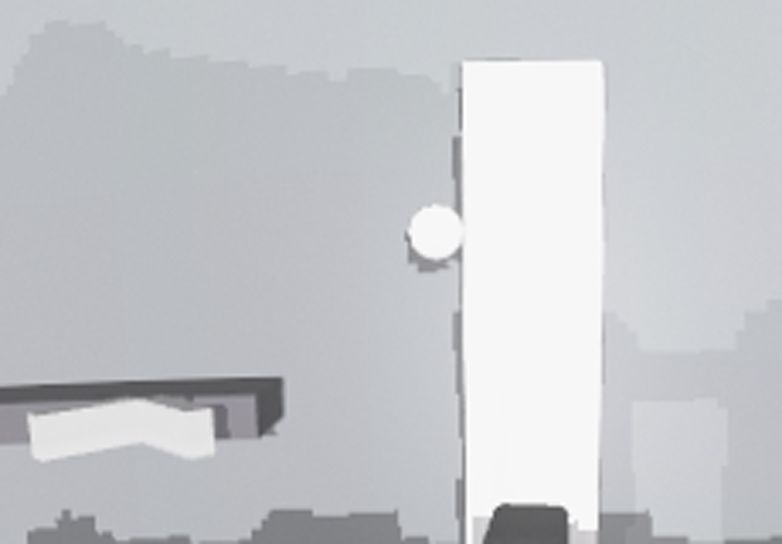

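```bash
python3 -m jog '[{"rot":[0,0,0],"travel":[0,0.007,0],"jaw":1},{"rot":[0,0,0],"travel":[0,0.005,0],"jaw":1},{"rot":[0,0,0],"travel":[0,0,0],"jaw":1}]' && python3 -m jog '[{"rot":[0,0,0],"travel":[0,0,0],"jaw":0.4},{"rot":[0,0,0],"travel":[0,0,0],"jaw":0.4},{"rot":[0,0,0],"travel":[0,0,0],"jaw":0.3},{"rot":[0,0,0],"travel":[0,0,0],"jaw":0.2}]'
```

```text
time: 10.05
position: [0.5379, -0.2498, 0.0104]
tool_rot: [-2.205, 0.07, 2.188]
ft_force: [-0.8, -9.2, 8.9]
grip_width: 0.152
time: 10.45
position: [0.5368, -0.2438, 0.0077]
tool_rot: [-2.199, 0.059, 2.19]
ft_force: [-0.5, 1.2, 0.1]
grip_width: 0.361
```

```bash
python3 -m jog '[{"rot":[0,0,0],"travel":[0,0,0],"jaw":0},{"rot":[0,0,0],"travel":[0,0.01,0],"jaw":0},{"rot":[0,0,0],"travel":[-0.02,0.01,0],"jaw":0},{"rot":[0,0,0],"travel":[-0.1,0,0],"jaw":0},{"rot":[0,0,0],"travel":[-0.15,0,0],"jaw":-0.2},{"rot":[0,0,0],"travel":[-0.15,0,0],"jaw":-0.2},{"rot":[0,0,0],"travel":[0,-0.1,0.12],"jaw":-0.4},{"rot":[0,0,0],"travel":[0,-0.1,0.12],"jaw":-0.4}]' && python3 - <<'E'
from h import *
np.set_printoptions(precision=4,suppress=True)
pos,rot=pose()
crop(ctrl.get_image('wrist'),130,0,512,250,2,'pics/w10.png')
crop(ctrl.get_image('side'),260,130,350,205,8,'pics/s10.png')
th=np.radians(-3.289)
B=np.array([[np.cos(th),-np.sin(th)],[np.sin(th),np.cos(th)]]);t=np.array([.541,-.1692])
print(pos)
for b in [(-.08,-.065),(.08,-.065)]: print((wproj([*(t+B@np.array(b)),.026],pos,rot)-[130,0])*2)
E
```

```text
time: 11.25
position: [0.469, -0.1878, 0.1366]
tool_rot: [-2.207, 0.065, 2.184]
ft_force: [0.1, 0.5, -0.6]
grip_width: 0.67
[ 0.469  -0.1878  0.1366]
[[322.6564 377.0022]]
[[327.705   75.0276]]
```

View pics/w10.png

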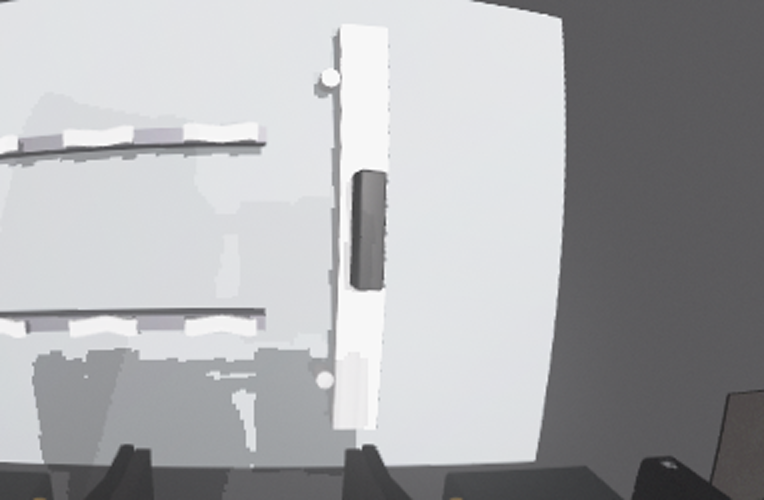

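View pics/s10.png

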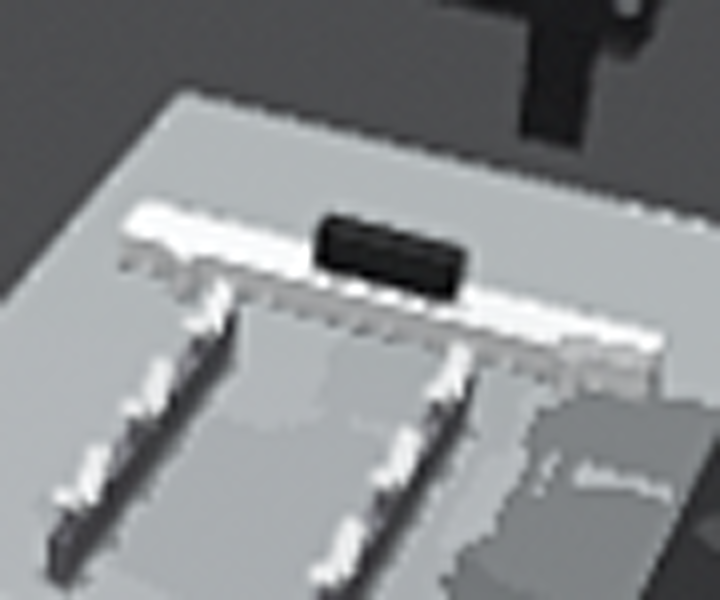

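```bash
R='x'; python3 -m jog '[{"rot":[-1,0,0],"travel":[-0.1,0,0],"jaw":-0.2},{"rot":[-1,0,0],"travel":[-0.1,0,0],"jaw":-0.2},{"rot":[-1,0,0],"travel":[-0.1,0,0],"jaw":-0.2},{"rot":[-1,0,0],"travel":[-0.05,0,0],"jaw":-0.2},{"rot":[-1,0,0],"travel":[0,0,0],"jaw":-0.2},{"rot":[-1,0,0],"travel":[0,0,0],"jaw":-0.2},{"rot":[-1,0,0],"travel":[0,0,0],"jaw":-0.2},{"rot":[-1,0,0],"travel":[0,0,0],"jaw":-0.2}]' && python3 -m jog '[{"rot":[-1,0,0],"travel":[0,0,0],"jaw":-0.2},{"rot":[-1,0,0],"travel":[0,0,0],"jaw":-0.2},{"rot":[-1,0,0],"travel":[0,0,0],"jaw":-0.2},{"rot":[-1,0,0],"travel":[0,0,0],"jaw":-0.2},{"rot":[-1,0,0],"travel":[0,0,0],"jaw":-0.2},{"rot":[-1,0,0],"travel":[0,0,0],"jaw":-0.2},{"rot":[-1,0,0],"travel":[0,0,0],"jaw":-0.2},{"rot":[-1,0,0],"travel":[0,0,0],"jaw":-0.2}]' && cat >> h.py <<'E'
TV=np.radians(-98.25)
VX=np.array([np.cos(TV),np.sin(TV),0]);VY=np.array([-np.sin(TV),np.cos(TV),0])  # vrest axes
VO=np.array([.5518,.107,0])
GX=(VX+[0,0,1])/np.sqrt(2);GZ=np.cross(GX,VY);GO=VO-VX*.05/np.sqrt(2)+[0,0,.032]
RD=frame([0,0,-1],VY)     # pointing down
RT=frame(-GX,VY)          # along slope (end grip)
RM=frame(-GZ,VY)          # square to slope (mid grip)
TIP=.018
E
python3 - <<'E'
from h import *
print(GX,GZ,GO)
go([.5503,.3238,.22],RD); print(ctrl.get_state()['joint_positions'])
E
```

```text
time: 12.15
position: [0.4675, -0.1876, 0.2397]
tool_rot: [1.852, 0.615, -1.842]
ft_force: [0.1, 0.3, 0.4]
grip_width: 0.597
time: 12.95
position: [0.4674, -0.1876, 0.2396]
tool_rot: [1.374, 1.087, -1.369]
ft_force: [-0.4, -0.2, 0.2]
grip_width: 0.6
[-0.10146461 -0.69978921  0.70710678] [0.10146461 0.69978921 0.70710678] [0.55687323 0.14198946 0.032     ]
rot/5deg [-0.93  0.02 -0.08] then travel/.3 [ 0.0654  0.0287 -1.7266] | travel now [ 0.0618 -0.1118 -1.7233]
[ 6.59913796e-01 -4.27546066e-03 -3.29028397e-01  1.72726128e+00
 -4.83082215e-04  1.41134398e+00  1.05806182e-01]
```

```bash
python3 -m jog '[{"rot":[-0.93,0,0],"travel":[0,0,-0.06],"jaw":-0.2},{"rot":[0,0,0],"travel":[0,0,-0.16],"jaw":-0.2},{"rot":[0,0,0],"travel":[0,0,-0.16],"jaw":-0.2},{"rot":[0,0,0],"travel":[0,0,-0.16],"jaw":-0.2},{"rot":[0,0,0],"travel":[0,0,-0.16],"jaw":-0.2},{"rot":[0,0,0],"travel":[0,0,-0.16],"jaw":-0.2},{"rot":[0,0,0],"travel":[0,0,-0.16],"jaw":-0.2},{"rot":[0,0,0],"travel":[0,0,-0.16],"jaw":-0.2}]' && python3 - <<'E'
from h import *
go([.5503,.3238,.22],RD); print(ctrl.get_state()['joint_positions'])
E
```

```text
time: 13.75
position: [0.5212, 0.1641, 0.2392]
tool_rot: [1.319, 1.128, -1.313]
ft_force: [-0.2, -0.1, 0.9]
grip_width: 0.599
rot/5deg [-0.05  0.03 -0.09] then travel/.3 [ 0.0639  0.0197 -0.5409] | travel now [ 0.0628  0.0169 -0.5411]
[ 0.28000191  0.12088315 -0.69014386  1.62282147  0.08371067  1.42049022
 -0.5668974 ]
```

```bash
python3 -m jog '[{"rot":[-0.05,0,-0.05],"travel":[0,0.007,-0.14],"jaw":-0.2},{"rot":[0,0,0],"travel":[0,0.007,-0.14],"jaw":-0.2},{"rot":[0,0,0],"travel":[0,0,-0.14],"jaw":-0.2},{"rot":[0,0,0],"travel":[0,0,-0.11],"jaw":-0.2},{"rot":[0,0,0],"travel":[0,0,0],"jaw":-0.2},{"rot":[0,0,0],"travel":[0,0,0],"jaw":-0.2}]' && python3 - <<'E'
from h import *
np.set_printoptions(precision=4,suppress=True)
go([.5503,.3238,.22],RD); print(ctrl.get_state()['joint_positions'])
pos,rot=pose();print(pos)
crop(ctrl.get_image('wrist'),0,0,512,384,1.5,'pics/w11.png')
print(wproj([[.5503,.3238,.15],[.4306,.3204,.13]],pos,rot)*1.5)
E
```

```text
time: 14.35
position: [0.5477, 0.3196, 0.2378]
tool_rot: [1.311, 1.136, -1.313]
ft_force: [-1.0, -0.3, -0.2]
grip_width: 0.599
rot/5deg [ 0.03  0.03 -0.01] then travel/.3 [ 0.0594  0.0065 -0.0152] | travel now [ 0.0593  0.0065 -0.0153]
[ 0.0054  0.3578 -0.7568  1.401   0.2466  1.4793 -0.8838]
[0.5477 0.3196 0.2378]
[[382.2863 268.2184]
 [222.879  288.4888]]
```

View pics/w11.png

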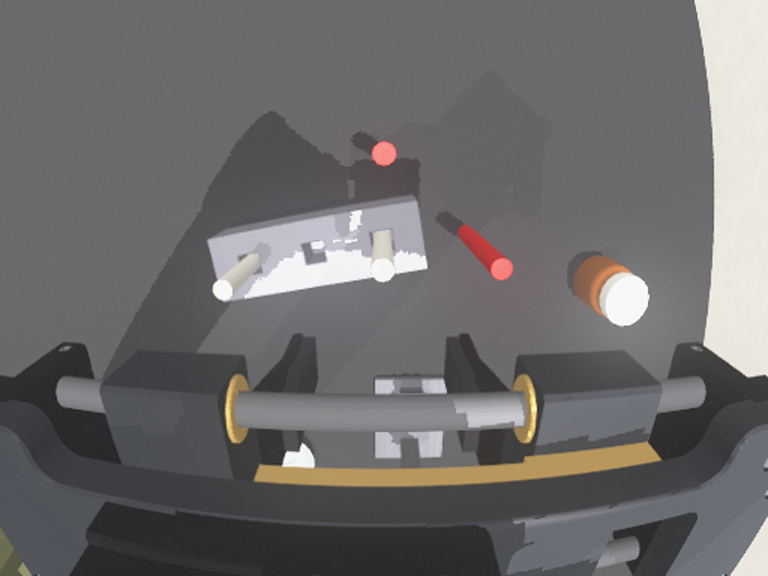

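```bash
python3 -m jog '[{"rot":[0.03,0.03,0],"travel":[0.05,0.006,-0.015],"jaw":-0.2},{"rot":[0,0,0],"travel":[0.12,0,0],"jaw":-0.2},{"rot":[0,0,0],"travel":[0.1,0,0],"jaw":-0.2},{"rot":[0,0,0],"travel":[0,0,0],"jaw":-0.2},{"rot":[0,0,0],"travel":[0,0,0],"jaw":-0.2}]' && python3 - <<'E'
from h import *
go([.5503,.3238,.102],RD)
E
```

```text
time: 14.9
position: [0.5507, 0.3221, 0.157]
tool_rot: [1.317, 1.134, -1.316]
ft_force: [-0.2, 0.2, 0.5]
grip_width: 0.599
rot/5deg [-0.04  0.01 -0.02] then travel/.3 [ 0.1833 -0.0023 -0.0055] | travel now [ 0.1833 -0.0027 -0.0056]
```

```bash
python3 -m jog '[{"rot":[-0.03,0,0],"travel":[0.08,-0.002,-0.005],"jaw":-0.2},{"rot":[0,0,0],"travel":[0.08,0,0],"jaw":-0.2},{"rot":[0,0,0],"travel":[0.023,0,0],"jaw":-0.2},{"rot":[0,0,0],"travel":[0,0,0],"jaw":0.2},{"rot":[0,0,0],"travel":[0,0,0],"jaw":0.4}]' && python3 - <<'E'
from h import *
go([.5503,.3238,.102],RD)
crop(ctrl.get_image('side'),180,200,320,305,5.5,'pics/s12.png')
E
```

```text
time: 15.4
position: [0.5513, 0.3256, 0.1042]
tool_rot: [1.318, 1.136, -1.31]
ft_force: [0.4, 0.1, 0.5]
grip_width: 0.499
rot/5deg [ 0.01 -0.02 -0.05] then travel/.3 [ 0.0074 -0.0024  0.0064] | travel now [ 0.0074 -0.0025  0.0064]
```

View pics/s12.png

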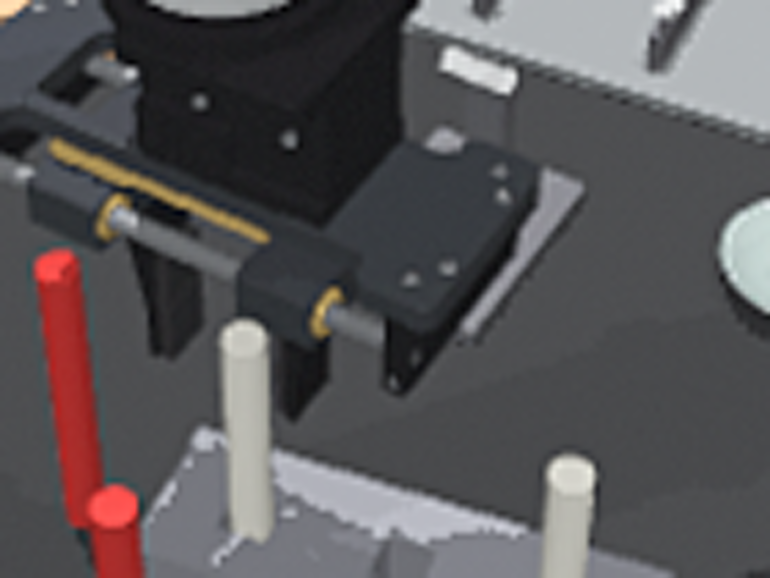

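```bash
python3 - <<'E'
from h import *
p,r=pose()
for d in (0,-.018,-.03):
  for w in (-.026,.026):
    q=p+r.apply([d,w,0]); print(d,w,q.round(4),((proj('side',q)-[180,200])*5.5).round(0))
print((proj('side',[.5503,.3238,.15])-[180,200])*5.5)
pos,rot=pose();crop(ctrl.get_image('wrist'),100,100,400,325,2.6,'pics/w12.png')
print((wproj([.5503,.3238,.15])-100)*2.6)
E
```

```text
0 -0.026 [0.5256 0.3294 0.1042] [[297. 454.]]
0 0.026 [0.577  0.322  0.1044] [[176. 396.]]
-0.018 -0.026 [0.5255 0.3294 0.1222] [[297. 420.]]
-0.018 0.026 [0.577  0.322  0.1224] [[174. 362.]]
-0.03 -0.026 [0.5254 0.3294 0.1342] [[296. 397.]]
-0.03 0.026 [0.5769 0.3219 0.1344] [[173. 339.]]
[[236.75197133 333.46304762]]
[[394.45492602 391.56702281]]
```

View pics/w12.png

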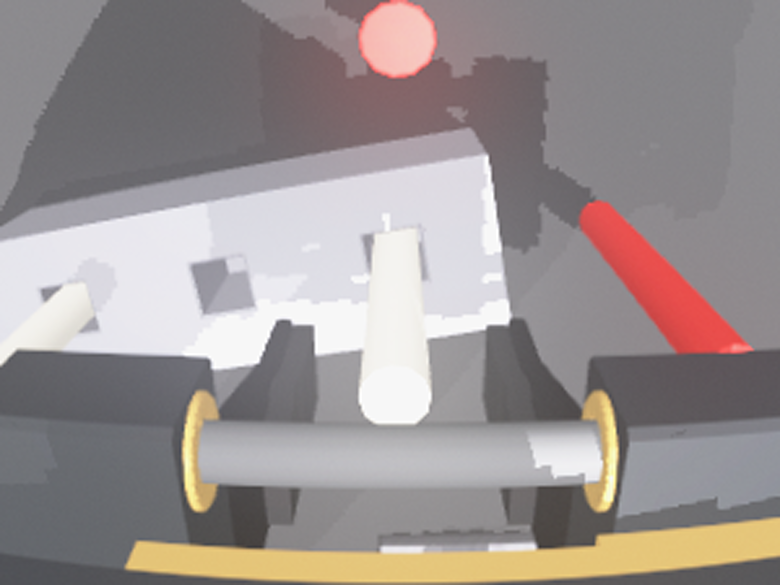

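```bash
python3 -m jog '[{"rot":[0,0,0],"travel":[0.005,-0.002,0.004],"jaw":0.6},{"rot":[0,0,0],"travel":[0,0,0],"jaw":1},{"rot":[0,0,0],"travel":[0,0,0],"jaw":1},{"rot":[0,0,0],"travel":[0,0,0],"jaw":1},{"rot":[0,0,0],"travel":[0,0,0],"jaw":1},{"rot":[0,0,0],"travel":[0,0,0],"jaw":1},{"rot":[0,0,0],"travel":[0,0,0],"jaw":1}]' 30 && python3 -m jog '[{"rot":[0,0,0],"travel":[-0.01,0,0],"jaw":1},{"rot":[0,0,0],"travel":[-0.03,0,0],"jaw":1},{"rot":[0,0,0],"travel":[-0.05,0,0],"jaw":1},{"rot":[0,0,0],"travel":[-0.08,0,0],"jaw":1},{"rot":[0,0,0],"travel":[-0.1,0,0],"jaw":1},{"rot":[0,0,0],"travel":[-0.1,0,0],"jaw":1},{"rot":[0,0,0],"travel":[-0.1,0,0],"jaw":1},{"rot":[0,0,0],"travel":[0,0,0],"jaw":1}]' && python3 - <<'E'
from h import *
print(ctrl.get_state()['joint_positions'].round(3))
L=.14; d=.03-.0 # tip 30 below top
crop(ctrl.get_image('side'),160,130,320,250,5,'pics/s13.png')
p,r=pose();print(p,r.as_matrix().round(3))
E
```

```text
time: 16.2
position: [0.5496, 0.3241, 0.101]
tool_rot: [1.315, 1.136, -1.312]
ft_force: [-0.9, -0.1, 2.3]
grip_width: 0.172
time: 17.0
position: [0.5509, 0.326, 0.2482]
tool_rot: [1.323, 1.135, -1.304]
ft_force: [0.1, 0.2, -0.2]
grip_width: 0.17
[-1.000e-03  3.580e-01 -7.600e-01  1.380e+00  2.480e-01  1.488e+00
 -8.900e-01]
[0.55012155 0.32520782 0.24547338] [[ 0.007  0.99  -0.142]
 [ 0.003 -0.142 -0.99 ]
 [-1.     0.007 -0.004]]
```

View pics/s13.png

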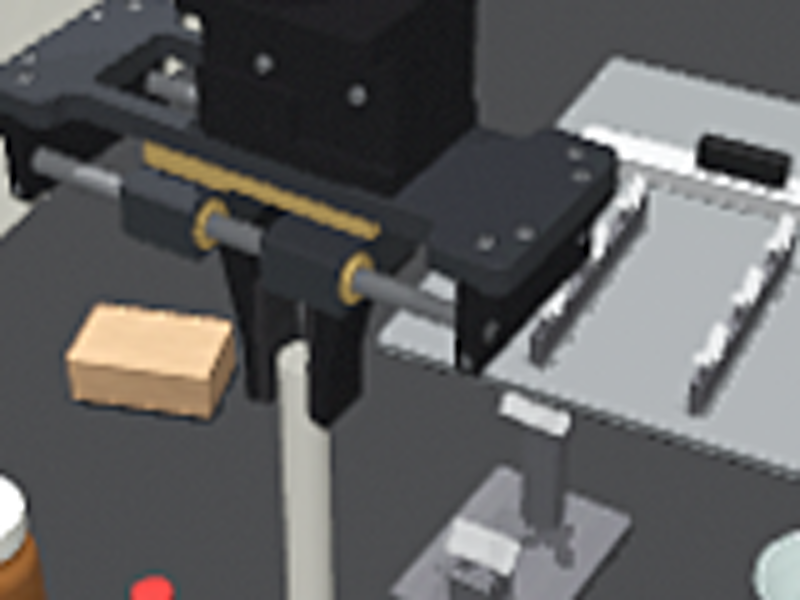

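```bash
python3 - <<'E'
from h import *
for n,f in (('top','pics/top0.png'),('side','pics/side0.png')):
    im=cv2.imread(f); 
    x0,y0,x1,y1,s=(205,185,265,235,12) if n=='top' else (230,195,295,265,9)
    c=cv2.resize(im[y0:y1,x0:x1],None,fx=s,fy=s,interpolation=cv2.INTER_CUBIC)
    def pt(P,col):
        u=(proj(n,P)[0]-[x0,y0]+.5)*s-.5; cv2.circle(c,tuple(int(round(v)) for v in u),3,col,-1)
    for xs,col in (((.006,.022),(0,0,255)),((.078,.088),(0,255,0))):
        for x in xs:
            for y,z in ((-.016,.003),(.016,.003),(0,-.0113)): pt(GO+GX*x+VY*y+GZ*z,col)
    pt(GO,(255,0,0))
    for y in(-.015,.015): pt(GO+VY*y,(255,0,255))
    for a in(-.055,.055):
        for b in(-.04,.04): pt(VO+VX*a+VY*b+[0,0,.01],(0,255,255))
    cv2.imwrite(f'pics/ov_{n}.png',c)
E
```

```text
(no output)
```

View pics/ov_top.png

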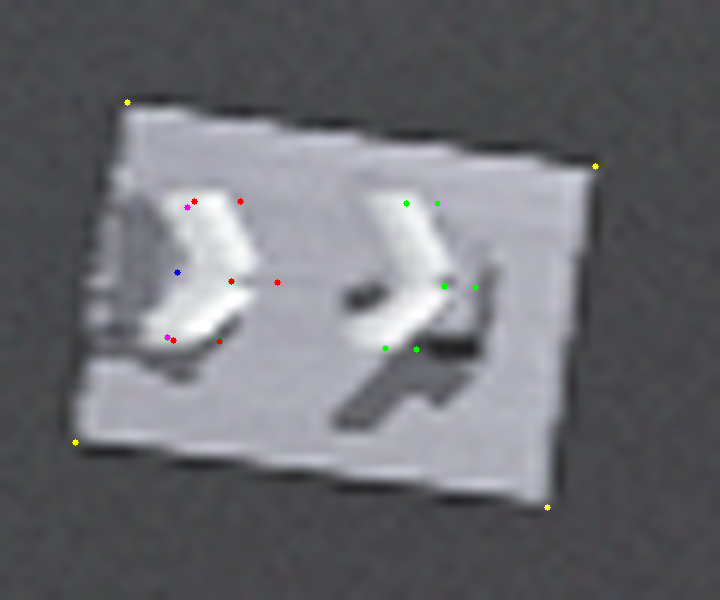

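View pics/ov_side.png

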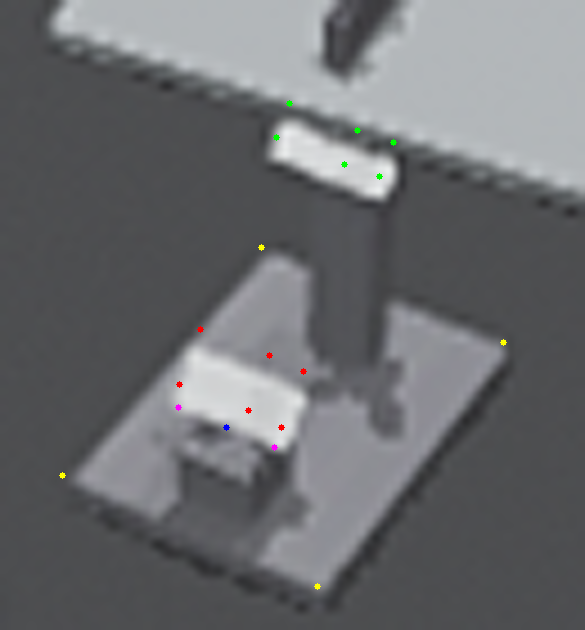

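```bash
python3 - <<'E'
from h import *
np.set_printoptions(precision=4,suppress=True)
obs={'top':([(197,192),(168,337),(395,193),(367,335)],205,185,12),'side':([(181,370),(298,424),(275,138),(388,178)],230,195,9)}
mod=[(.014,.016),(.014,-.016),(.083,.016),(.083,-.016)]
def res(p,yawfree=True,full=False):
    tv=TV+p[2]; vx=np.array([np.cos(tv),np.sin(tv),0]);vy=np.array([-vx[1],vx[0],0]);gx=(vx+[0,0,1])/2**.5;gz=np.cross(gx,vy)
    go_=np.array([p[0],p[1],.032+p[3]]); r=[]
    for n,(o,x0,y0,s) in obs.items():
        P=[go_+gx*a+vy*b+gz*.003 for a,b in mod]
        q=(np.array(o)+.5)/s-.5+[x0,y0]; r.append((proj(n,P)-q))
    r=np.concatenate(r)
    if full: print(r)
    return np.r_[r.ravel(),p[3]/.002,p[2]/.02]
s=least_squares(res,[*GO[:2],0,0]);print(s.x,np.degrees(s.x[2]),s.x[:2]-GO[:2],'dV',(s.x[:2]-GO[:2])@VX[:2],(s.x[:2]-GO[:2])@VY[:2]);res(s.x,full=True)
E
```

```text
[ 0.5568  0.1479  0.0019 -0.0009] 0.1117096153820973 [-0.     0.006] dV -0.005891812549160581 -0.0008884583634522116
[[-0.5142  0.7958]
 [ 0.1746  0.3479]
 [-0.0452  0.8441]
 [ 0.5534  1.1243]
 [ 0.0263  0.332 ]
 [-1.5098 -0.9198]
 [-0.0835 -0.3144]
 [-1.0941 -0.3681]]
```

```bash
sed -i 's/GO=VO-VX\*.05\/np.sqrt(2)+\[0,0,.032\]/GO=np.array([.5572,.1479,.032])/' h.py; python3 - <<'E'
from h import *
print(RT.as_matrix().round(3))
go(GO+GX*.111+GZ*.1,RT)
print(GO+GX*.111+GZ*.1)
E
```

```text
[[ 0.101  0.99  -0.101]
 [ 0.7   -0.143 -0.7  ]
 [-0.707 -0.    -0.707]]
rot/5deg [ 0.04  8.95 -0.07] then travel/.3 [-0.278   0.1082  0.581 ] | travel now [0.2126 0.106  0.6084]
[0.55608389 0.14020232 0.18119953]
```

```bash
python3 -m jog '[{"rot":[0,0,0],"travel":[0,0.02,0.08],"jaw":1},{"rot":[0,0,0],"travel":[0,0.03,0.12],"jaw":1},{"rot":[0,0,0],"travel":[0,0.03,0.12],"jaw":1},{"rot":[0,0,0],"travel":[0,0.02,0.12],"jaw":1},{"rot":[0,1,0],"travel":[0,0,0.1],"jaw":1},{"rot":[0,1,0],"travel":[0,0,0.05],"jaw":1},{"rot":[0,1,0],"travel":[0,0,0],"jaw":1},{"rot":[0,1,0],"travel":[0,0,0],"jaw":1}]' && python3 -m jog '[{"rot":[0,1,0],"travel":[0,0,0],"jaw":1},{"rot":[0,1,0],"travel":[0,0,0],"jaw":1},{"rot":[0,1,0],"travel":[0,0,0],"jaw":1},{"rot":[0,1,0],"travel":[0,0,0],"jaw":1},{"rot":[0,0.9,0],"travel":[0,0,0],"jaw":1},{"rot":[0,0,0],"travel":[0,0,0],"jaw":1},{"rot":[0,0,0],"travel":[0,0,0],"jaw":1}]' && python3 - <<'E'
from h import *
np.set_printoptions(precision=4,suppress=True)
go(GO+GX*.111+GZ*.1,RT)
pos,rot=pose();print(pos,ctrl.get_state()['joint_positions'])
crop(ctrl.get_image('wrist'),0,0,512,384,1.5,'pics/w14.png')
P=[GO+GX*a+VY*b+GZ*.003 for a in (.006,.022,.078,.088) for b in (.016,-.016)]
print(wproj(P,pos,rot)*1.5)
E
```

```text
time: 17.85
position: [0.5533, 0.1432, 0.2402]
tool_rot: [1.589, 1.371, -1.107]
ft_force: [-0.6, 1.0, -1.0]
grip_width: 0.172
time: 18.55
position: [0.5532, 0.1444, 0.2399]
tool_rot: [1.895, 1.64, -0.795]
ft_force: [-0.6, -0.3, -0.3]
grip_width: 0.17
rot/5deg [ 0.01  0.11 -0.  ] then travel/.3 [0.1296 0.0115 0.1472] | travel now [0.1311 0.0113 0.146 ]
[0.5532 0.1444 0.2399] [ 0.752   0.1505 -0.5932  1.8171 -0.7232  1.301   0.2578]
[[401.1191 409.3703]
 [365.4916 409.4059]
 [401.8736 419.3886]
 [364.9641 419.4313]
 [404.9154 460.3202]
 [362.8377 460.3986]
 [405.5325 468.7356]
 [362.4064 468.8228]]
```

View pics/w14.png

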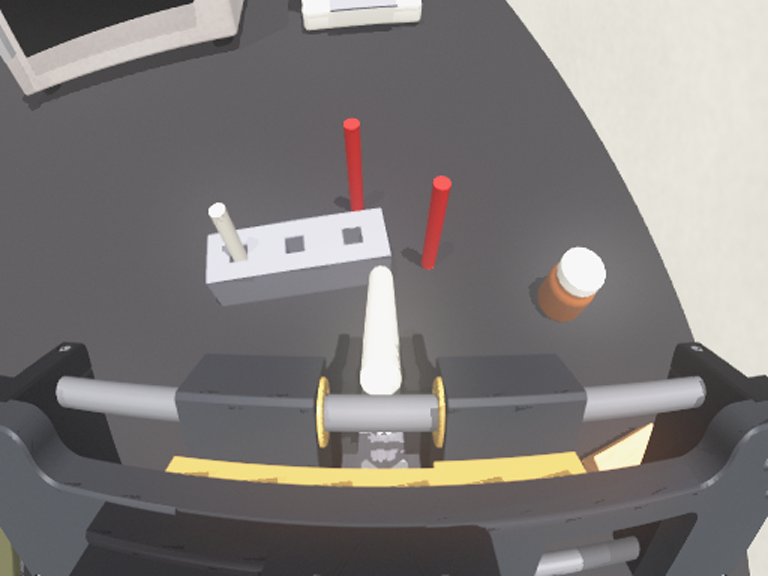

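```bash
python3 -m jog '[{"rot":[0,0.11,0],"travel":[0.03,0.011,0.08],"jaw":1},{"rot":[0,0,0],"travel":[0.05,0,0.1],"jaw":1},{"rot":[0,0,0],"travel":[0.05,0,0.1],"jaw":1},{"rot":[0,0,0],"travel":[0,0,0],"jaw":1},{"rot":[0,0,0],"travel":[0,0,0],"jaw":1}]' && python3 - <<'E'
from h import *
np.set_printoptions(precision=4,suppress=True)
go(GO+GX*.106+GZ*.05,RT)
pos,rot=pose();print('in groove',(pos-GO)@GX,(pos-GO)@VY,(pos-GO)@GZ)
e=pos+rot.apply([.091,0,0])
crop(ctrl.get_image('top'),195,170,275,240,9,'pics/t15.png')
crop(ctrl.get_image('side'),220,170,310,270,7,'pics/s15.png')
print('low end',e,(proj('top',e)-[195,170])*9,(proj('side',e)-[220,170])*7)
E
```

```text
time: 19.1
position: [0.5529, 0.114, 0.1551]
tool_rot: [1.901, 1.647, -0.782]
ft_force: [0.6, 0.5, 0.6]
grip_width: 0.171
rot/5deg [ 0.04 -0.02 -0.  ] then travel/.3 [ 0.0174 -0.0019  0.0427] | travel now [ 0.0173 -0.0021  0.0428]
in groove 0.11120613260474686 0.0005758782274602678 0.06282396422811665
low end [0.5621 0.1778 0.0908] [[ 77.9478 294.6276]] [[188.9338 441.3416]]
```

View pics/t15.png

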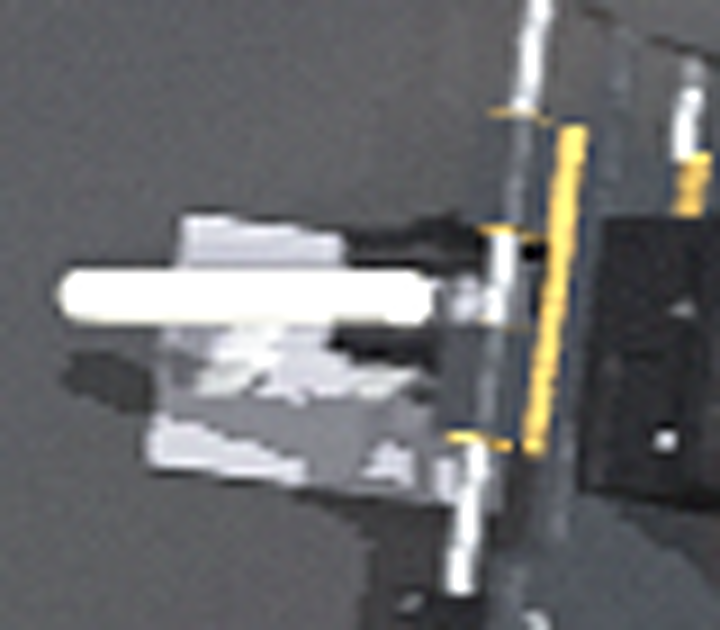

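View pics/s15.png

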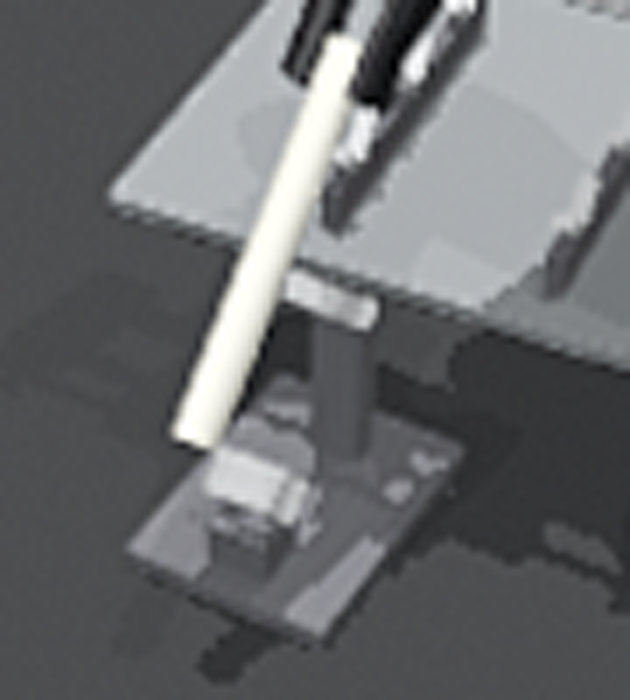

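```bash
python3 -m jog '[{"rot":[0,0,0],"travel":[0.01,-0.002,0.07],"jaw":1},{"rot":[0,0,0],"travel":[0.01,0,0.07],"jaw":1},{"rot":[0,0,0],"travel":[0,0,0],"jaw":1},{"rot":[0,0,0],"travel":[0,0,0],"jaw":1}]' && cat >> h.py <<'E'
def gr(full=True):
    pos,rot=pose(); s=ctrl.get_state(); f=s['ft_force']
    print('groove xyz mm',np.round([1000*(pos-GO)@a for a in (GX,VY,GZ)],1),'force g',np.round([f@a for a in (GX,VY,GZ)],1),'t',s['time'])
E
python3 - <<'E'
from h import *
gr()
pos,rot=pose()
e=pos+rot.apply([.091,0,0])
crop(ctrl.get_image('top'),195,170,275,240,9,'pics/t16.png')
crop(ctrl.get_image('side'),220,170,310,270,7,'pics/s16.png')
E
```

```text
time: 19.6
position: [0.5492, 0.0881, 0.1213]
tool_rot: [1.902, 1.645, -0.782]
ft_force: [0.5, -0.0, -1.1]
grip_width: 0.171
groove xyz mm [105.8   0.7  20.5] force g [-0.8  0.5 -0.7] t 19.6
```

View pics/t16.png

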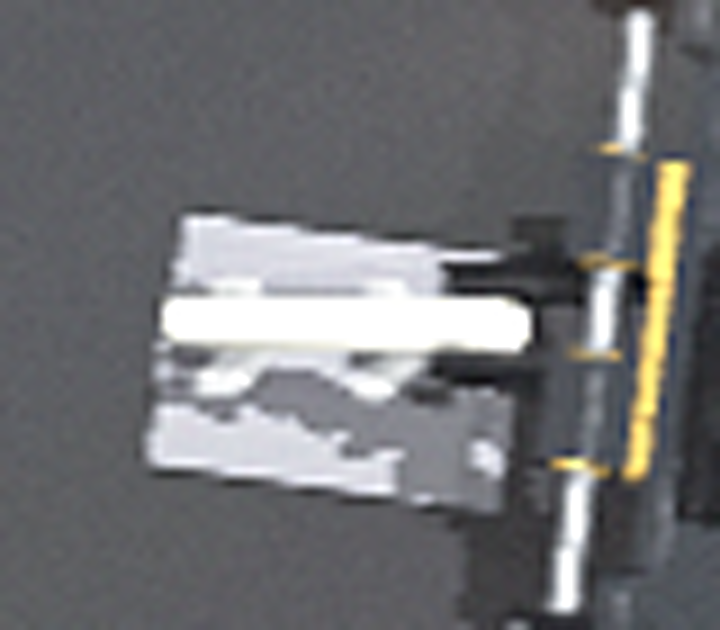

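View pics/s16.png

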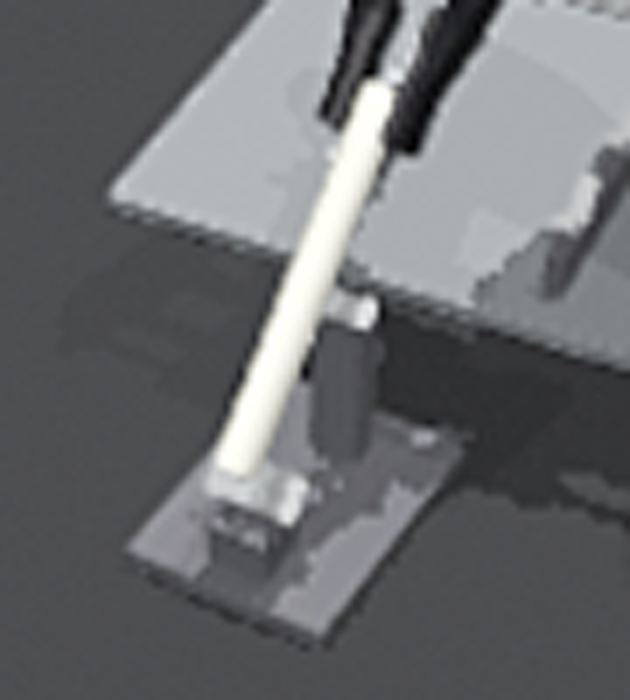

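```bash
python3 -m jog '[{"rot":[0,0,0],"travel":[0.01,-0.002,0.03],"jaw":1},{"rot":[0,0,0],"travel":[0,0,0.02],"jaw":1},{"rot":[0,0,0],"travel":[0,0,0],"jaw":1}]' && python3 -c "
from h import *
gr()" && python3 -m jog '[{"rot":[0,0,0],"travel":[0,0,0.008],"jaw":1},{"rot":[0,0,0],"travel":[0,0,0],"jaw":1}]' && python3 -c "
from h import *
gr()"
```

```text
time: 20.0
position: [0.5462, 0.0782, 0.106]
tool_rot: [1.903, 1.645, -0.786]
ft_force: [-0.7, 0.3, -0.9]
grip_width: 0.169
groove xyz mm [102.2  -0.9   2.5] force g [-0.8 -0.7 -0.5] t 20.0
time: 20.2
position: [0.5465, 0.0773, 0.1052]
tool_rot: [1.902, 1.646, -0.784]
ft_force: [1.0, 0.9, -1.0]
grip_width: 0.173
groove xyz mm [102.3  -0.5   1.3] force g [-1.5  0.9 -0. ] t 20.2
```

```bash
python3 -m jog '[{"rot":[0,0,0],"travel":[0,0,0.006],"jaw":1},{"rot":[0,0,0],"travel":[0,0,0],"jaw":1}]' && python3 -c "
from h import *
gr()" && python3 -m jog '[{"rot":[0,0,0],"travel":[0,0,0.006],"jaw":1},{"rot":[0,0,0],"travel":[0,0,0],"jaw":1}]' && python3 -c "
from h import *
gr()
crop(ctrl.get_image('side'),220,170,310,270,7,'pics/s17.png')
crop(ctrl.get_image('top'),195,170,275,240,9,'pics/t17.png')"
```

```text
time: 20.4
position: [0.5464, 0.0764, 0.1043]
tool_rot: [1.902, 1.646, -0.783]
ft_force: [0.1, 1.5, 1.2]
grip_width: 0.172
groove xyz mm [102.2  -0.5   0. ] force g [-0.2 -0.1  1.9] t 20.4
time: 20.6
position: [0.5462, 0.0754, 0.1033]
tool_rot: [1.902, 1.647, -0.783]
ft_force: [0.5, 2.9, 3.1]
grip_width: 0.174
groove xyz mm [102.3  -0.4  -1.4] force g [0.2 0.1 4.3] t 20.6
```

View pics/s17.png

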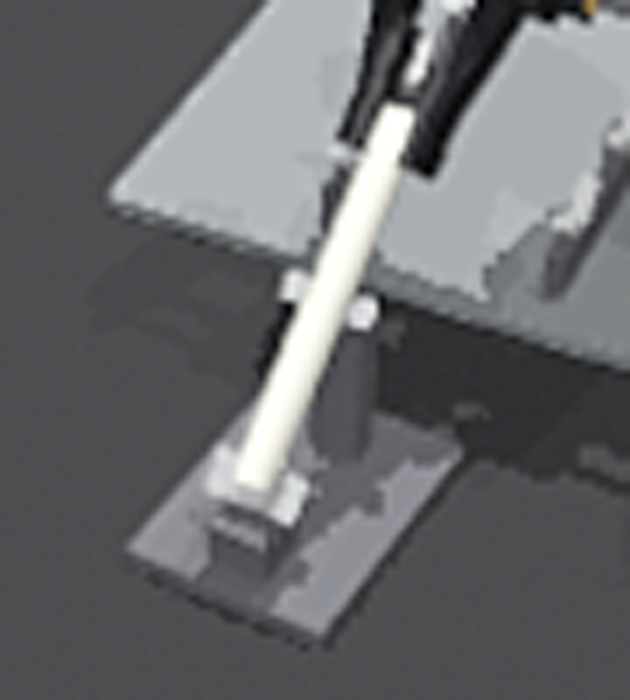

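View pics/t17.png

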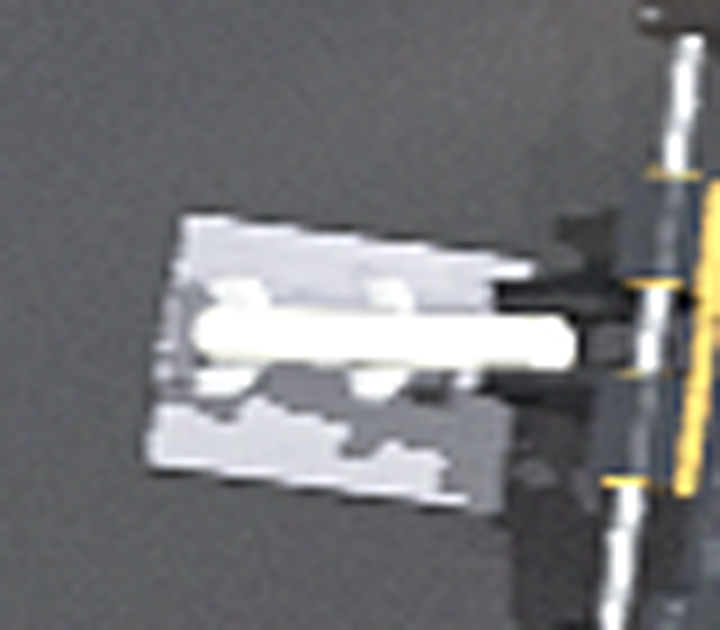

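```bash
python3 -m jog '[{"rot":[0,0,0],"travel":[0.013,0,-0.002],"jaw":1},{"rot":[0,0,0],"travel":[0.013,0,0],"jaw":1},{"rot":[0,0,0],"travel":[0,0,0],"jaw":1}]' && python3 -c "
from h import *
gr()" && python3 -m jog '[{"rot":[0,0,0],"travel":[0.005,0,0],"jaw":1},{"rot":[0,0,0],"travel":[0,0,0],"jaw":1}]' && python3 -c "
from h import *
gr()" && python3 -m jog '[{"rot":[0,0,0],"travel":[0.005,0,0],"jaw":1},{"rot":[0,0,0],"travel":[0,0,0],"jaw":1}]' && python3 -c "
from h import *
gr()"
```

```text
time: 21.0
position: [0.5471, 0.0815, 0.0978]
tool_rot: [1.902, 1.646, -0.783]
ft_force: [0.8, 3.8, 2.7]
grip_width: 0.174
groove xyz mm [94.1 -0.5 -0.9] force g [-0.8  0.3  4.6] t 21.0
time: 21.2
position: [0.5472, 0.0821, 0.0969]
tool_rot: [1.902, 1.646, -0.783]
ft_force: [0.7, 2.2, 3.9]
grip_width: 0.173
groove xyz mm [93.  -0.4 -1.2] force g [1.2 0.4 4.4] t 21.2
time: 21.4
position: [0.5474, 0.0829, 0.0958]
tool_rot: [1.902, 1.646, -0.783]
ft_force: [0.0, 2.1, 5.7]
grip_width: 0.172
groove xyz mm [91.6 -0.4 -1.4] force g [ 2.6 -0.3  5.5] t 21.4
```

```bash
python3 -m jog '[{"rot":[0,0,0],"travel":[0.005,0,0],"jaw":1},{"rot":[0,0,0],"travel":[0,0,0],"jaw":1}]' && python3 -c "
from h import *
gr()" && python3 -m jog '[{"rot":[0,0,0],"travel":[0.006,0,0],"jaw":1},{"rot":[0,0,0],"travel":[0,0,0],"jaw":1}]' && python3 -c "
from h import *
gr()"&& python3 -m jog '[{"rot":[0,0,0],"travel":[0.006,0,0],"jaw":1},{"rot":[0,0,0],"travel":[0,0,0],"jaw":1}]' && python3 -c "
from h import *
gr()"
```

```text
time: 21.6
position: [0.5476, 0.0839, 0.0948]
tool_rot: [1.902, 1.646, -0.783]
ft_force: [0.1, 1.9, 5.1]
grip_width: 0.174
groove xyz mm [90.1 -0.4 -1.3] force g [ 2.3 -0.2  5. ] t 21.6
time: 21.8
position: [0.5478, 0.0846, 0.0939]
tool_rot: [1.902, 1.645, -0.783]
ft_force: [-2.0, -1.8, 8.9]
grip_width: 0.171
groove xyz mm [89.1 -0.2 -1.5] force g [ 7.7 -1.7  4.8] t 21.8
time: 22.0
position: [0.548, 0.0846, 0.0937]
tool_rot: [1.902, 1.645, -0.784]
ft_force: [-6.7, -6.4, 17.5]
grip_width: 0.171
groove xyz mm [88.9 -0.  -1.6] force g [17.5 -5.7  7.2] t 22.0
```

```bash
python3 -m jog '[{"rot":[0,0,0],"travel":[-0.005,0,-0.002],"jaw":1},{"rot":[0,0,0],"travel":[0,0,0],"jaw":0.6},{"rot":[0,0,0],"travel":[0,0,0],"jaw":0.4},{"rot":[0,0,0],"travel":[0,0,0],"jaw":0.2},{"rot":[0,0,0],"travel":[0,0,0],"jaw":0.1},{"rot":[0,0,0],"travel":[0,0,0],"jaw":0}]' && python3 - <<'E'
from h import *
gr()
crop(ctrl.get_image('side'),220,170,310,270,7,'pics/s18.png')
crop(ctrl.get_image('top'),195,170,275,240,9,'pics/t18.png')
E
```

```text
time: 22.6
position: [0.5474, 0.0856, 0.0929]
tool_rot: [1.901, 1.646, -0.785]
ft_force: [-0.2, 0.1, 0.1]
grip_width: 0.449
groove xyz mm [87.7 -0.8 -1.5] force g [ 0.  -0.2  0.1] t 22.6
```

View pics/s18.png

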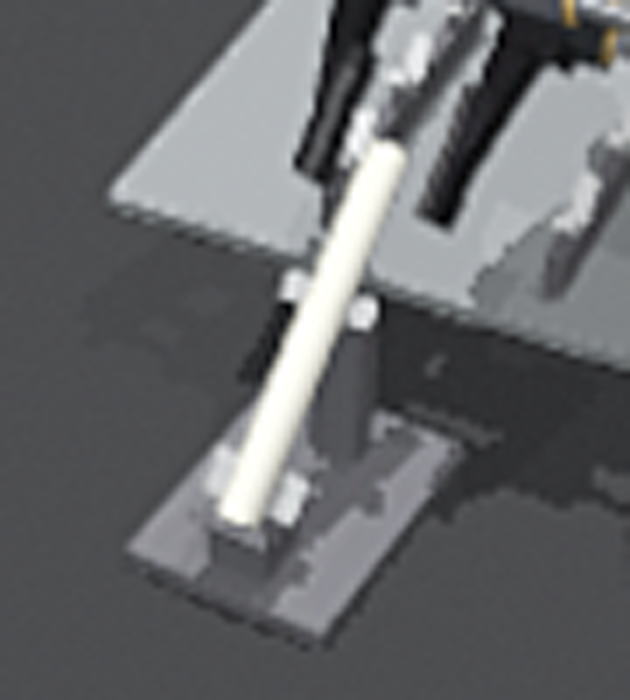

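View pics/t18.png

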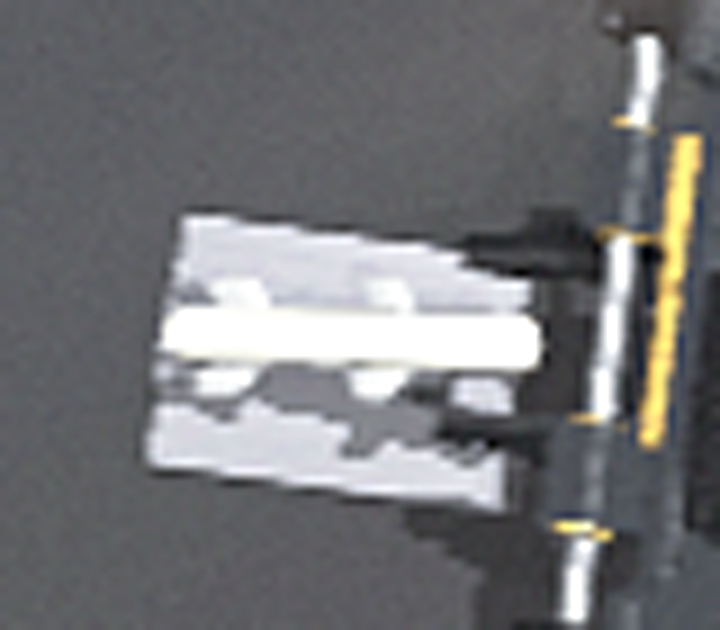

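```bash
python3 -m jog '[{"rot":[0,0,0],"travel":[-0.05,0.002,0],"jaw":0},{"rot":[0,0,0],"travel":[-0.1,0,0],"jaw":-0.2},{"rot":[0,0,0],"travel":[-0.12,0,0],"jaw":-0.2},{"rot":[0,0,0],"travel":[-0.05,0,-0.1],"jaw":-0.2},{"rot":[0,-1,0],"travel":[0,0,-0.15],"jaw":-0.2},{"rot":[0,-1,0],"travel":[0,0,-0.15],"jaw":-0.2},{"rot":[0,-1,0],"travel":[0,0,-0.1],"jaw":-0.2},{"rot":[0,-1,0],"travel":[0,0,-0.05],"jaw":-0.2}]' && python3 -m jog '[{"rot":[0,-1,0],"travel":[0,0,-0.05],"jaw":-0.2},{"rot":[0,-1,0],"travel":[0,0,-0.05],"jaw":-0.2},{"rot":[0,-1,0],"travel":[0,0,-0.05],"jaw":-0.2},{"rot":[0,-1,0],"travel":[0,0,-0.05],"jaw":-0.2},{"rot":[0,-1,0],"travel":[0,0,-0.05],"jaw":-0.2},{"rot":[0,-1,0],"travel":[0,0,0],"jaw":-0.2},{"rot":[0,-1,0],"travel":[0,0,0],"jaw":-0.2},{"rot":[0,-1,0],"travel":[0,0,0],"jaw":-0.2}]' && python3 - <<'E'
from h import *
gr(); go(GO+GX*.057+GZ*.08,RM); print(pose()[0],ctrl.get_state()['joint_positions'].round(3))
E
```

```text
time: 23.5
position: [0.5563, 0.1453, 0.2711]
tool_rot: [1.648, 1.424, -1.044]
ft_force: [0.2, -0.4, 0.1]
grip_width: 0.6
time: 24.3
position: [0.5662, 0.2136, 0.2875]
tool_rot: [1.103, 0.952, -1.437]
ft_force: [0.2, -0.7, -0.6]
grip_width: 0.604
groove xyz mm [133.8  -0.5 227.6] force g [ 0.1  0.3 -0.8] t 24.3
rot/5deg [-0.01 -5.98 -0.03] then travel/.3 [ 0.4919  0.0018 -0.2558] | travel now [5.54e-01 1.00e-04 2.33e-02]
[0.56618008 0.21362556 0.28748903] [-0.022  0.407 -0.733  1.266  0.445  1.762 -0.842]
```

```bash
python3 -m jog '[{"rot":[0,-1,0],"travel":[0,0,0],"jaw":-0.2},{"rot":[0,-1,0],"travel":[0,0,0],"jaw":-0.2},{"rot":[0,-1,0],"travel":[0.05,0,0],"jaw":-0.2},{"rot":[0,-1,0],"travel":[0.05,0,0],"jaw":-0.2},{"rot":[0,-1,0],"travel":[0.05,0,0],"jaw":-0.2},{"rot":[0,-0.98,0],"travel":[0.05,0,0],"jaw":-0.2},{"rot":[0,0,0],"travel":[0,0,0],"jaw":-0.2}]' && python3 - <<'E'
from h import *
gr(); go(GO+GX*.057+GZ*.08,RM); print(pose()[0],ctrl.get_state()['joint_positions'].round(3))
E
```

```text
time: 25.0
position: [0.5601, 0.1821, 0.2322]
tool_rot: [0.663, 0.582, -1.615]
ft_force: [-0.1, 0.1, -0.6]
grip_width: 0.597
groove xyz mm [117.3  -2.  165.8] force g [-0.5 -0.1 -0.3] t 25.0
rot/5deg [0.07 0.03 0.  ] then travel/.3 [ 0.2859  0.0068 -0.2011] | travel now [ 0.2854  0.0081 -0.2019]
[0.56010405 0.18209619 0.23219164] [-0.358  0.651 -0.543  1.209  0.754  2.035 -0.952]
```

```bash
python3 -m jog '[{"rot":[0.05,0,0],"travel":[0.05,0.004,-0.07],"jaw":-0.2},{"rot":[0,0,0],"travel":[0.08,0.003,-0.07],"jaw":-0.2},{"rot":[0,0,0],"travel":[0.08,0,-0.06],"jaw":-0.2},{"rot":[0,0,0],"travel":[0.07,0,0],"jaw":-0.2},{"rot":[0,0,0],"travel":[0,0,0],"jaw":-0.2},{"rot":[0,0,0],"travel":[0,0,0],"jaw":-0.2}]' && python3 - <<'E'
from h import *
gr(); go(GO+GX*.057-GZ*.032,RM); print(pose()[0],ctrl.get_state()['joint_positions'].round(3))
crop(ctrl.get_image('wrist'),50,80,450,380,2,'pics/w19.png')
P=[GO+GX*a for a in(0,.057,.14)]
print((wproj(P)-[50,80])*2)
E
```

```text
time: 25.6
position: [0.5624, 0.1646, 0.1365]
tool_rot: [0.68, 0.576, -1.616]
ft_force: [0.4, 0.1, 0.3]
grip_width: 0.597
groove xyz mm [61.7  2.8 86.1] force g [0.2 0.4 0.3] t 25.6
rot/5deg [-0.09 -0.06 -0.03] then travel/.3 [ 0.3937 -0.0093 -0.0157] | travel now [ 0.3937 -0.0103 -0.0137]
[0.56243796 0.1645714  0.13652203] [-0.322  0.699 -0.535  1.333  0.754  1.882 -1.045]
[[398.31264596  82.16396385]
 [399.52889916 199.58391865]
 [401.36043594 349.8496033 ]]
```

View pics/w19.png

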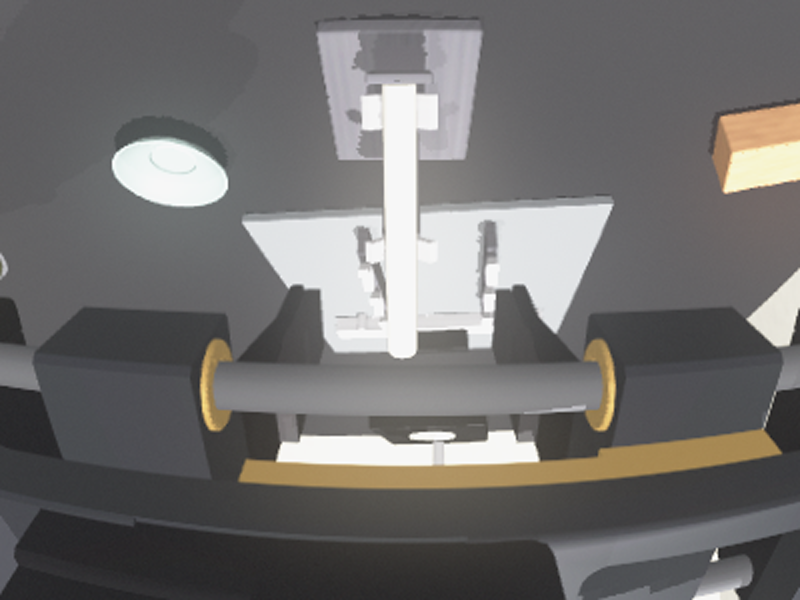

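```bash
python3 -m jog '[{"rot":[-0.05,-0.06,0],"travel":[0.1,-0.008,-0.013],"jaw":-0.2},{"rot":[0,0,0],"travel":[0.12,0,0],"jaw":-0.2},{"rot":[0,0,0],"travel":[0,0,0],"jaw":-0.2}]' && python3 -c "
from h import *
gr(); go(GO+GX*.057-GZ*.032,RM)"
```

```text
time: 25.95
position: [0.5526, 0.1181, 0.0846]
tool_rot: [0.666, 0.574, -1.62]
ft_force: [-0.5, -0.4, 0.0]
grip_width: 0.601
groove xyz mm [58.5 -0.2 15.9] force g [ 0.3 -0.5 -0.3] t 25.95
rot/5deg [-0.03  0.07  0.01] then travel/.3 [ 0.1597  0.0008 -0.0051] | travel now [ 0.1597  0.001  -0.006 ]
```

```bash
python3 -m jog '[{"rot":[0,0,0],"travel":[0.08,0,-0.003],"jaw":-0.2},{"rot":[0,0,0],"travel":[0.06,0,0],"jaw":-0.2},{"rot":[0,0,0],"travel":[0.02,0,0],"jaw":-0.2},{"rot":[0,0,0],"travel":[0,0,0],"jaw":-0.1},{"rot":[0,0,0],"travel":[0,0,0],"jaw":0.3}]' && python3 - <<'E'
from h import *
gr(); go(GO+GX*.057-GZ*.032,RM)
crop(ctrl.get_image('side'),220,170,310,270,7,'pics/s20.png')
crop(ctrl.get_image('wrist'),50,80,450,380,2,'pics/w20.png')
E
```

```text
time: 26.45
position: [0.549, 0.0894, 0.0517]
tool_rot: [0.67, 0.576, -1.614]
ft_force: [0.1, 0.8, -0.3]
grip_width: 0.522
groove xyz mm [ 55.7   0.3 -27.8] force g [-0.8 -0.   0.3] t 26.45
rot/5deg [-0.02  0.01 -0.04] then travel/.3 [ 0.014  -0.001   0.0044] | travel now [ 0.014  -0.001   0.0044]
```

View pics/s20.png

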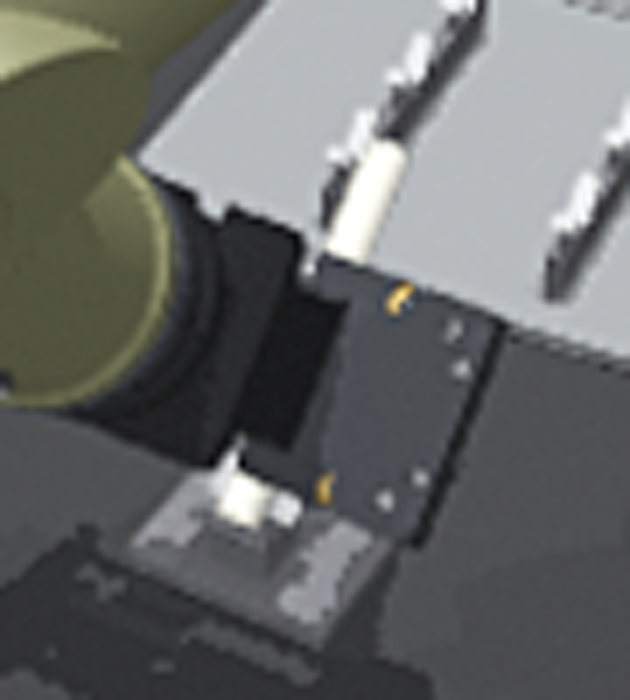

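View pics/w20.png

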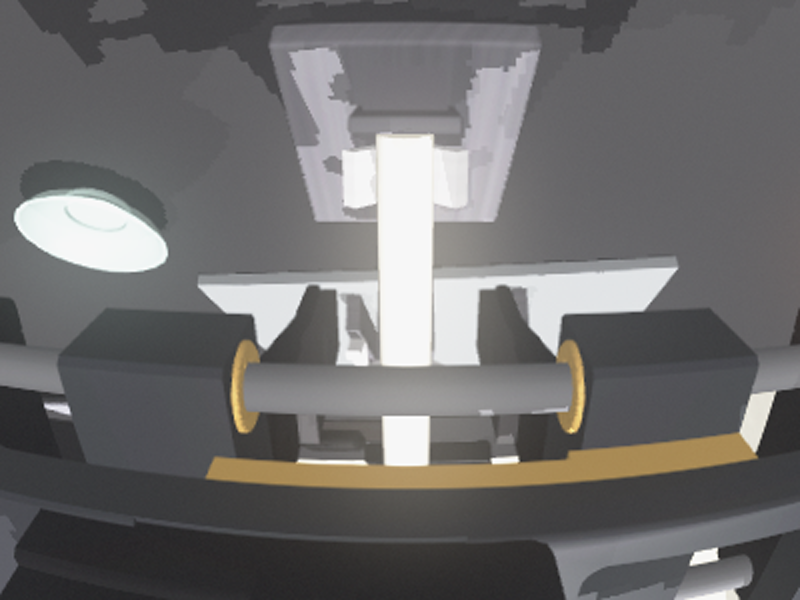

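```bash
python3 -m jog '[{"rot":[0,0,0],"travel":[0.013,0,0.008],"jaw":0.3},{"rot":[0,0,0],"travel":[0,0,0],"jaw":1},{"rot":[0,0,0],"travel":[0,0,0],"jaw":1},{"rot":[0,0,0],"travel":[0,0,0],"jaw":1},{"rot":[0,0,0],"travel":[0,0,0],"jaw":1},{"rot":[0,0,0],"travel":[0,0,0],"jaw":1},{"rot":[0,0,0],"travel":[0,0,0],"jaw":1},{"rot":[0,0,0],"travel":[0,0,0],"jaw":1}]' 30 && python3 -c "
from h import *
gr()"
```

```text
time: 27.35
position: [0.5478, 0.0841, 0.05]
tool_rot: [0.669, 0.576, -1.615]
ft_force: [-0.4, 0.7, 0.5]
grip_width: 0.17
groove xyz mm [ 58.3  -0.1 -32.8] force g [-0.  -0.5  0.8] t 27.35
```

```bash
python3 -m jog '[{"rot":[0,0,0],"travel":[-0.02,0,0],"jaw":1},{"rot":[0,0,0],"travel":[-0.05,0,0],"jaw":1},{"rot":[0,0,0],"travel":[-0.1,0,0],"jaw":1},{"rot":[0,0,0],"travel":[-0.12,0,0],"jaw":1},{"rot":[0,0,0],"travel":[-0.12,0,0],"jaw":1},{"rot":[0,1,0],"travel":[-0.1,0,0],"jaw":1},{"rot":[0,1,0],"travel":[-0.1,0,0],"jaw":1},{"rot":[0,1,0],"travel":[0,0,0],"jaw":1}]' && python3 -m jog '[{"rot":[0,1,0],"travel":[0,0,0],"jaw":1},{"rot":[0,1,0],"travel":[0,0,0],"jaw":1},{"rot":[0,1,0],"travel":[0,0,0],"jaw":1},{"rot":[0,1,0],"travel":[0,0,0],"jaw":1},{"rot":[0,1,0],"travel":[0,0,0],"jaw":1},{"rot":[0,1,0],"travel":[0,0,0],"jaw":1},{"rot":[0,0,0],"travel":[0,0,0],"jaw":1}]' && cat >> h.py <<'E'
TB=np.radians(-3.289);BX=np.array([np.cos(TB),np.sin(TB),0]);BY=np.array([-np.sin(TB),np.cos(TB),0]);BO=np.array([.541,-.1692,0])
RB=frame([0,0,-1],-BY)
def bp(x,y,z): return BO+BX*x+BY*y+[0,0,z]
def br():
    pos,rot=pose(); s=ctrl.get_state(); f=s['ft_force']
    print('board xyz mm',np.round([1000*(pos-BO)@a for a in (BX,BY,np.array([0,0,1]))],1),'force w',np.round(f,1),'grip',round(s['grip_width'],3),'t',s['time'])
E
python3 - <<'E'
from h import *
gr(); go(bp(.0117,.11,.15),RB); print(pose()[0],ctrl.get_state()['joint_positions'].round(3))
E
```

```text
time: 28.15
position: [0.5665, 0.217, 0.1848]
tool_rot: [0.896, 0.772, -1.528]
ft_force: [0.9, 0.1, -1.1]
grip_width: 0.172
time: 28.85
position: [0.5671, 0.2065, 0.1822]
tool_rot: [1.317, 1.129, -1.317]
ft_force: [-0.3, -0.7, -1.6]
grip_width: 0.172
groove xyz mm [ 64.2   1.4 148.3] force g [-0.6 -0.2 -1.6] t 28.85
rot/5deg [16.95 -0.   -0.08] then travel/.3 [ 0.1074  0.8887 -0.0241] | travel now [0.1115 0.1045 0.8824]
[0.56707457 0.20653053 0.18223478] [ 0.202  0.301 -0.727  1.568  0.21   1.349 -0.698]
```

```bash
python3 -m jog '[{"rot":[1,0,0],"travel":[0,0,0.08],"jaw":1},{"rot":[1,0,0],"travel":[0,0,0.1],"jaw":1},{"rot":[1,0,0],"travel":[0,0.02,0.1],"jaw":1},{"rot":[1,0,0],"travel":[0,0.03,0.1],"jaw":1},{"rot":[1,0,0],"travel":[0,0.04,0.1],"jaw":1},{"rot":[1,0,0],"travel":[0,0.05,0.1],"jaw":1},{"rot":[1,0,0],"travel":[0,0,0],"jaw":1},{"rot":[1,0,0],"travel":[0,0,0],"jaw":1}]' && python3 -m jog '[{"rot":[1,0,0],"travel":[0,0,0],"jaw":1},{"rot":[1,0,0],"travel":[0,0,0],"jaw":1},{"rot":[1,0,0],"travel":[0,0,0],"jaw":1},{"rot":[1,0,0],"travel":[0,0,0],"jaw":1},{"rot":[1,0,0],"travel":[0,0,0],"jaw":1},{"rot":[1,0,0],"travel":[0,0,0],"jaw":1},{"rot":[1,0,0],"travel":[0,0,0],"jaw":1},{"rot":[1,0,0],"travel":[0,0,0],"jaw":1}]' && python3 - <<'E'
from h import *
br(); go(bp(.0117,.11,.11),RB); print(pose()[0],ctrl.get_state()['joint_positions'].round(3))
E
```

```text
time: 29.65
position: [0.5409, 0.0309, 0.1818]
tool_rot: [1.797, 0.679, -1.798]
ft_force: [0.8, 0.5, -1.7]
grip_width: 0.173
time: 30.45
position: [0.5409, 0.0327, 0.1818]
tool_rot: [2.205, 0.031, -2.203]
ft_force: [-0.1, -0.2, -1.4]
grip_width: 0.172
board xyz mm [-11.7 201.6 181.8] force w [-0.1 -0.2 -1.4] grip 0.172 t 30.45
rot/5deg [ 1.02 -0.01 -0.04] then travel/.3 [ 0.2392  0.3052 -0.0779] | travel now [ 0.2404  0.31   -0.0503]
[0.54091046 0.03268934 0.1817584 ] [ 0.373  0.127 -0.524  1.72   0.07   1.312 -1.705]
```

```bash
python3 -m jog '[{"rot":[1,0,0],"travel":[0.02,0.1,-0.02],"jaw":1},{"rot":[0,0,0],"travel":[0.06,0.1,-0.03],"jaw":1},{"rot":[0,0,0],"travel":[0.06,0.1,-0.025],"jaw":1},{"rot":[0,0,0],"travel":[0,0,0],"jaw":1},{"rot":[0,0,0],"travel":[0,0,0],"jaw":1}]' && python3 - <<'E'
from h import *
br(); go(bp(.0117,.11,.04),RB)
crop(ctrl.get_image('wrist'),0,0,512,384,1.5,'pics/w21.png')
crop(ctrl.get_image('top'),260,150,380,250,6.5,'pics/t21.png')
for y in (.11,.05,-.01): print(y,[((proj('top',bp(x,y,.042))[0]-[260,150])*6.5).round(0) for x in (-.048,.048)],[(wproj(bp(x,y,.042))[0]*1.5).round(0) for x in (-.048,.048)])
E
```

```text
time: 30.95
position: [0.561, -0.0589, 0.1392]
tool_rot: [-2.195, 0.063, 2.195]
ft_force: [0.4, 1.0, -0.3]
grip_width: 0.175
board xyz mm [ 13.6 111.3 139.2] force w [ 0.4  1.  -0.3] grip 0.175 t 30.95
rot/5deg [ 0.03  0.   -0.03] then travel/.3 [0.3307 0.0043 0.0065] | travel now [0.3307 0.0035 0.0065]
0.11 [array([212., 503.]), array([221., 275.])] [array([382., 356.]), array([383., 225.])]
0.05 [array([357., 511.]), array([364., 282.])] [array([463., 356.]), array([472., 226.])]
-0.01 [array([501., 518.]), array([507., 289.])] [array([539., 354.]), array([554., 228.])]
```

View pics/w21.png

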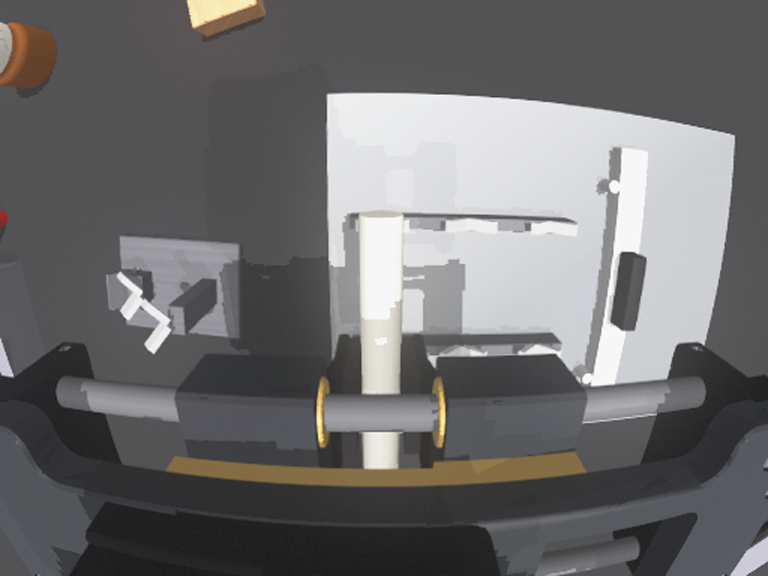

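View pics/t21.png

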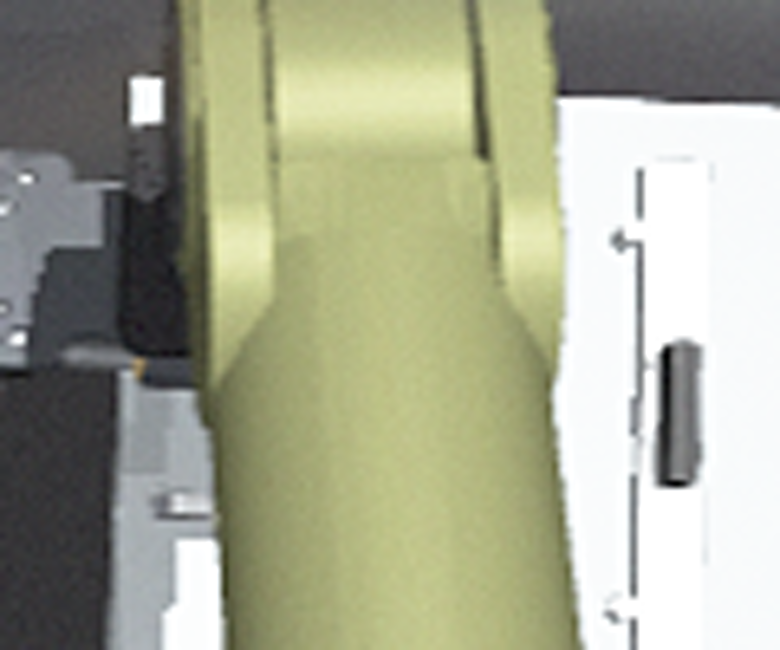

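```bash
python3 -m jog '[{"rot":[0,0,0],"travel":[0.1,0.004,0.006],"jaw":1},{"rot":[0,0,0],"travel":[0.1,0,0],"jaw":1},{"rot":[0,0,0],"travel":[0.1,0,0],"jaw":1},{"rot":[0,0,0],"travel":[0.05,0,0],"jaw":1},{"rot":[0,0,0],"travel":[0,0,0],"jaw":1},{"rot":[0,0,0],"travel":[0,0,0],"jaw":1}]' && python3 - <<'E'
from h import *
br(); go(bp(.0117,.11,.01),RB)
crop(ctrl.get_image('side'),240,140,340,215,7,'pics/s22.png')
E
```

```text
time: 31.65
position: [0.5605, -0.0606, 0.0358]
tool_rot: [-2.199, 0.063, 2.191]
ft_force: [0.1, 0.2, -0.1]
grip_width: 0.171
board xyz mm [ 13.2 109.5  35.8] force w [ 0.1  0.2 -0.1] grip 0.171 t 31.65
rot/5deg [ 0.03 -0.04 -0.03] then travel/.3 [ 0.0861 -0.0016  0.005 ] | travel now [ 0.0861 -0.0019  0.0053]
```

View pics/s22.png

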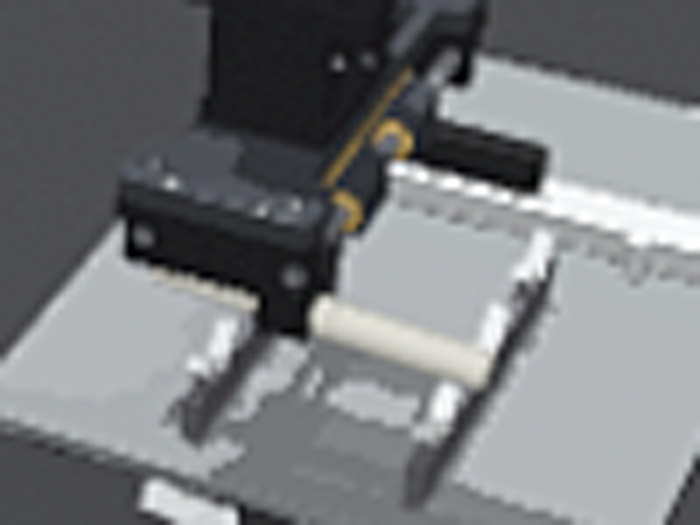

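```bash
python3 -m jog '[{"rot":[0,0,0],"travel":[0.04,0,0.003],"jaw":1},{"rot":[0,0,0],"travel":[0.025,0,0],"jaw":1},{"rot":[0,0,0],"travel":[0,0,0],"jaw":1}]' && python3 -c "
from h import *
br()" && python3 -m jog '[{"rot":[0,0,0],"travel":[0.012,0,0],"jaw":1},{"rot":[0,0,0],"travel":[0,0,0],"jaw":1}]' && python3 -c "
from h import *
br()" && python3 -m jog '[{"rot":[0,0,0],"travel":[0.008,0,0],"jaw":1},{"rot":[0,0,0],"travel":[0,0,0],"jaw":1}]' && python3 -c "
from h import *
br()"
```

```text
time: 32.0
position: [0.5573, -0.0615, 0.0138]
tool_rot: [-2.194, 0.064, 2.195]
ft_force: [0.0, 0.1, -0.9]
grip_width: 0.173
board xyz mm [ 10.1 108.5  13.8] force w [ 0.   0.1 -0.9] grip 0.173 t 32.0
time: 32.2
position: [0.5584, -0.0614, 0.0112]
tool_rot: [-2.196, 0.064, 2.192]
ft_force: [0.3, -0.8, -1.6]
grip_width: 0.176
board xyz mm [ 11.2 108.7  11.2] force w [ 0.3 -0.8 -1.6] grip 0.176 t 32.2
time: 32.4
position: [0.5589, -0.0611, 0.0093]
tool_rot: [-2.197, 0.064, 2.191]
ft_force: [-0.7, 0.1, 1.1]
grip_width: 0.169
board xyz mm [ 11.6 108.9   9.3] force w [-0.7  0.1  1.1] grip 0.169 t 32.4
```

```bash
python3 -m jog '[{"rot":[0,0,0],"travel":[0.006,0,0],"jaw":1},{"rot":[0,0,0],"travel":[0,0,0],"jaw":1}]' && python3 -m jog '[{"rot":[0,0,0],"travel":[0.004,0,0],"jaw":1},{"rot":[0,0,0],"travel":[0,0,0],"jaw":1}]' && python3 - <<'E'
from h import *
br()
crop(ctrl.get_image('side'),240,140,340,215,7,'pics/s23.png')
crop(ctrl.get_image('wrist'),150,80,450,300,2.6,'pics/w23.png')
E
```

```text
time: 32.6
position: [0.5591, -0.061, 0.0076]
tool_rot: [-2.198, 0.064, 2.191]
ft_force: [-0.5, 0.9, 3.0]
grip_width: 0.175
time: 32.8
position: [0.5592, -0.0606, 0.0069]
tool_rot: [-2.198, 0.063, 2.191]
ft_force: [-0.3, 2.3, 4.6]
grip_width: 0.174
board xyz mm [ 11.9 109.5   6.9] force w [-0.3  2.3  4.6] grip 0.174 t 32.8
```

View pics/s23.png

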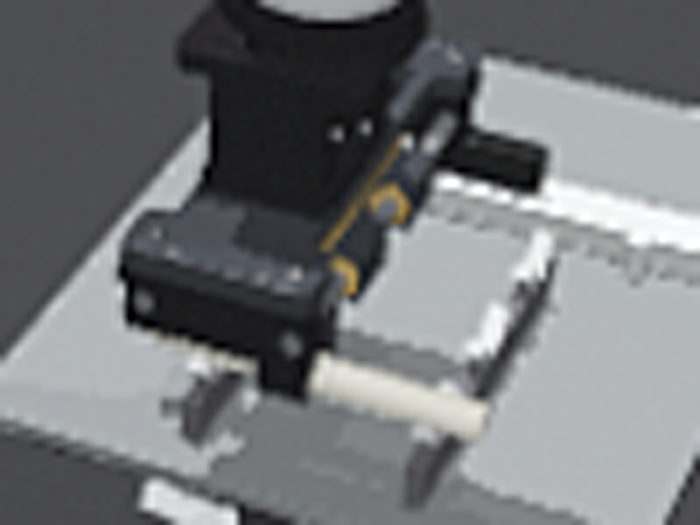

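View pics/w23.png

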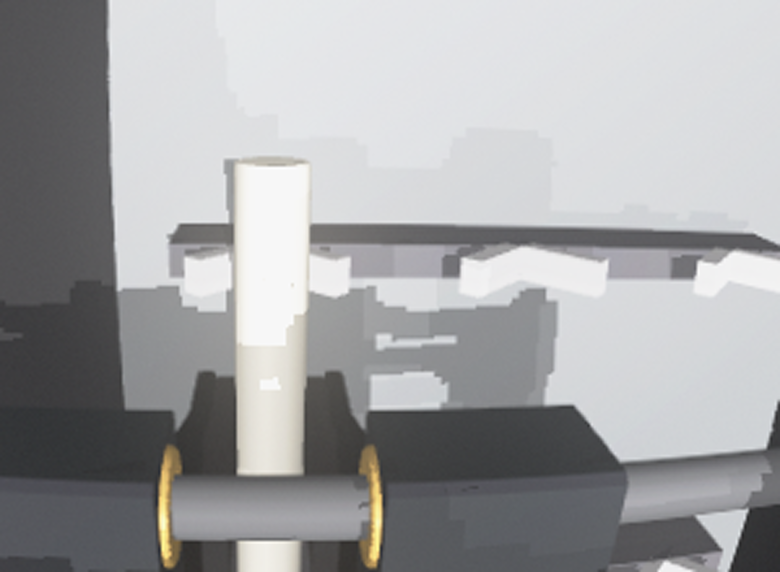

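```bash
python3 -m jog '[{"rot":[0,0,0],"travel":[0.002,0,0],"jaw":1},{"rot":[0,0,0],"travel":[0,0,0],"jaw":0.6},{"rot":[0,0,0],"travel":[0,0,0],"jaw":0.4},{"rot":[0,0,0],"travel":[0,0,0],"jaw":0.2},{"rot":[0,0,0],"travel":[0,0,0],"jaw":0},{"rot":[0,0,0],"travel":[0,0,0],"jaw":0}]' && python3 -m jog '[{"rot":[0,0,0],"travel":[-0.03,0,0],"jaw":0},{"rot":[0,0,0],"travel":[-0.08,0,0],"jaw":0},{"rot":[0,0,0],"travel":[-0.15,0,0],"jaw":-0.2},{"rot":[0,0,0],"travel":[-0.15,0,0],"jaw":-0.2},{"rot":[-1,0,0],"travel":[-0.15,0,0],"jaw":-0.2},{"rot":[-1,0,0],"travel":[-0.15,0,0],"jaw":-0.2},{"rot":[-1,0,0],"travel":[0,-0.1,0],"jaw":-0.2},{"rot":[-1,0,0],"travel":[0,-0.1,0],"jaw":-0.2}]' && python3 - <<'E'
from h import *
br()
crop(ctrl.get_image('side'),240,120,370,220,6,'pics/s24.png')
crop(ctrl.get_image('wrist'),0,0,512,384,1.5,'pics/w24.png')
E
```

```text
time: 33.5
position: [0.5582, -0.062, 0.0051]
tool_rot: [-2.196, 0.065, 2.193]
ft_force: [0.4, -0.1, 0.2]
grip_width: 0.455
time: 34.3
position: [0.5497, -0.0019, 0.221]
tool_rot: [2.068, 0.301, -2.055]
ft_force: [0.3, 0.1, -0.8]
grip_width: 0.605
board xyz mm [ -1.  167.6 221. ] force w [ 0.3  0.1 -0.8] grip 0.605 t 34.3
```

View pics/s24.png

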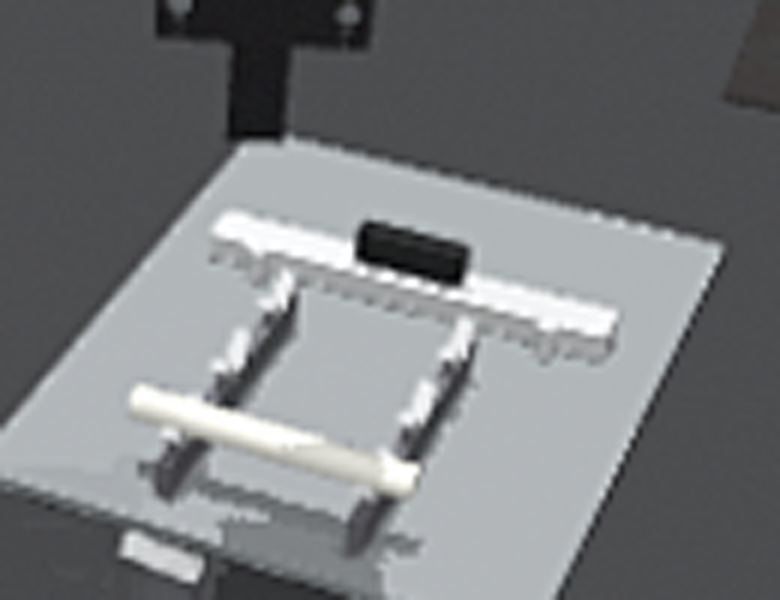

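View pics/w24.png

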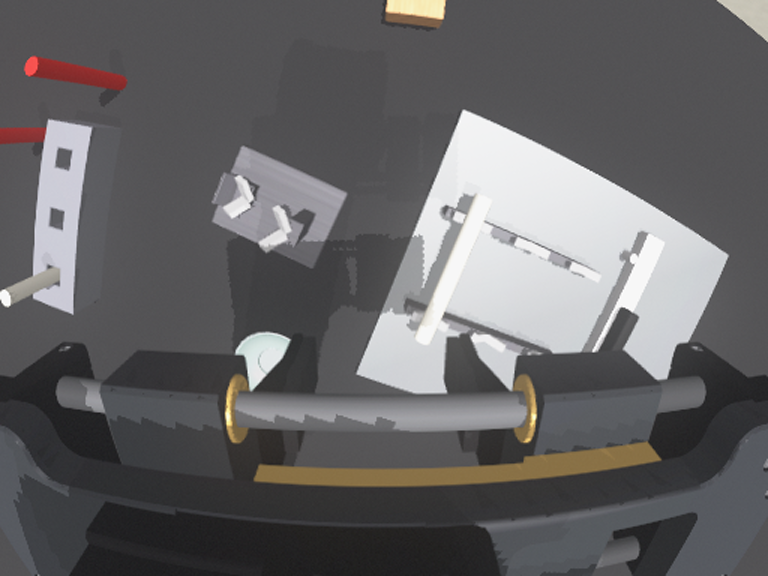

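```bash
python3 -m jog '[{"rot":[-1,0,0],"travel":[0,-0.1,0],"jaw":-0.2},{"rot":[-1,0,0],"travel":[0,-0.1,0],"jaw":-0.2},{"rot":[-1,0,0],"travel":[0,0,0],"jaw":-0.2},{"rot":[-1,0,0],"travel":[0,0,0],"jaw":-0.2},{"rot":[-1,0,0],"travel":[0,0,0],"jaw":-0.2},{"rot":[-1,0,0],"travel":[0,0,0],"jaw":-0.2},{"rot":[-1,0,0],"travel":[0,0,0],"jaw":-0.2},{"rot":[-1,0,0],"travel":[0,0,0],"jaw":-0.2}]' && python3 -m jog '[{"rot":[-1,0,0],"travel":[0,0,0],"jaw":-0.2},{"rot":[-1,0,0],"travel":[0,0,0],"jaw":-0.2},{"rot":[-1,0,0],"travel":[0,0,0],"jaw":-0.2},{"rot":[-1,0,0],"travel":[0,0,0],"jaw":-0.2},{"rot":[-1,0,0],"travel":[0,0,0],"jaw":-0.2},{"rot":[0,0,0],"travel":[0,0,0],"jaw":-0.2}]' && python3 - <<'E'
from h import *
go([.4303,.3207,.2],RD); print(pose()[0],ctrl.get_state()['joint_positions'].round(3))
E
```

```text
time: 35.2
position: [0.5286, 0.0541, 0.2185]
tool_rot: [1.62, 0.874, -1.619]
ft_force: [-0.5, 0.6, 0.1]
grip_width: 0.6
time: 35.8
position: [0.5287, 0.0542, 0.2184]
tool_rot: [1.313, 1.134, -1.314]
ft_force: [-0.0, 0.4, -0.8]
grip_width: 0.598
rot/5deg [ 0.    0.03 -0.03] then travel/.3 [ 0.0614 -0.4519 -0.8321] | travel now [ 0.0579 -0.452  -0.8323]
[0.52865612 0.05421182 0.21842229] [ 0.436  0.09  -0.623  1.687  0.057  1.38  -0.34 ]
```

```bash
python3 -m jog '[{"rot":[0,0,0],"travel":[0,-0.075,-0.13],"jaw":-0.2},{"rot":[0,0,0],"travel":[0,-0.075,-0.14],"jaw":-0.2},{"rot":[0,0,0],"travel":[0,-0.075,-0.14],"jaw":-0.2},{"rot":[0,0,0],"travel":[0,-0.075,-0.14],"jaw":-0.2},{"rot":[0,0,0],"travel":[0,-0.075,-0.14],"jaw":-0.2},{"rot":[0,0,0],"travel":[0,-0.077,-0.14],"jaw":-0.2},{"rot":[0,0,0],"travel":[0,0,0],"jaw":-0.2},{"rot":[0,0,0],"travel":[0,0,0],"jaw":-0.2}]' && python3 - <<'E'
from h import *
go([.4303,.3207,.2],RD); print(pose()[0],ctrl.get_state()['joint_positions'].round(3))
pos,rot=pose()
crop(ctrl.get_image('wrist'),100,80,420,320,2.4,'pics/w25.png')
print((wproj([[.4303,.3207,.13]],pos,rot)-[100,80])*2.4)
E
```

```text
time: 36.6
position: [0.4294, 0.3215, 0.2174]
tool_rot: [1.312, 1.135, -1.313]
ft_force: [0.9, -0.3, 0.2]
grip_width: 0.604
rot/5deg [ 0.02  0.03 -0.03] then travel/.3 [0.0579 0.0035 0.0021] | travel now [0.0579 0.0033 0.0019]
[0.42935137 0.32146127 0.21736831] [ 0.107  0.135 -0.867  1.67   0.108  1.385 -0.917]
[[369.12352121 249.62120072]]
```

View pics/w25.png

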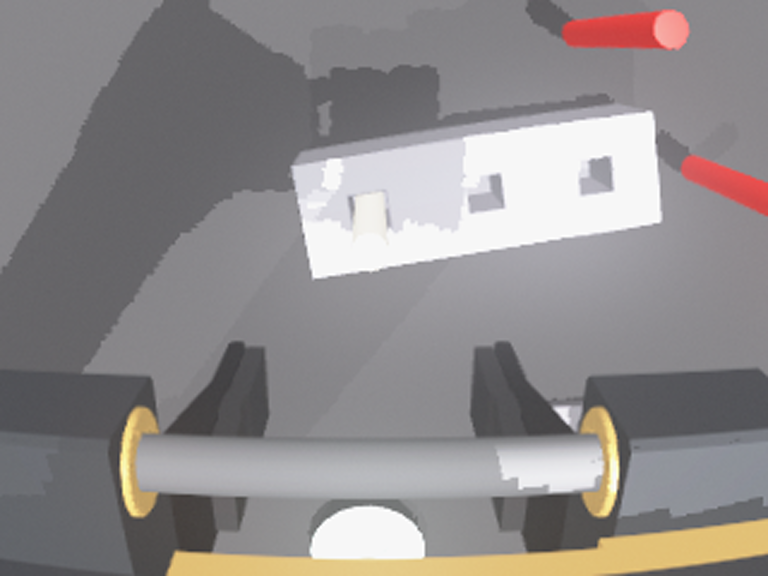

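```bash
python3 -m jog '[{"rot":[0,0,0],"travel":[0.08,0.003,0.002],"jaw":-0.2},{"rot":[0,0,0],"travel":[0.12,0,0],"jaw":-0.2},{"rot":[0,0,0],"travel":[0.05,0,0],"jaw":-0.2},{"rot":[0,0,0],"travel":[0,0,0],"jaw":-0.2},{"rot":[0,0,0],"travel":[0,0,0],"jaw":-0.2}]' && python3 - <<'E'
from h import *
go([.4303,.3207,.086],RD)
pos,rot=pose()
crop(ctrl.get_image('wrist'),100,80,420,320,2.4,'pics/w26.png')
print((wproj([[.4303,.3207,.13]],pos,rot)-[100,80])*2.4)
E
```

```text
time: 37.15
position: [0.4318, 0.3193, 0.143]
tool_rot: [1.315, 1.134, -1.314]
ft_force: [0.6, -0.0, 0.4]
grip_width: 0.602
rot/5deg [-0.01  0.02 -0.03] then travel/.3 [ 0.1901 -0.0055 -0.0039] | travel now [ 0.1901 -0.006  -0.0043]
[[361.17607057 309.78679473]]
```

View pics/w26.png

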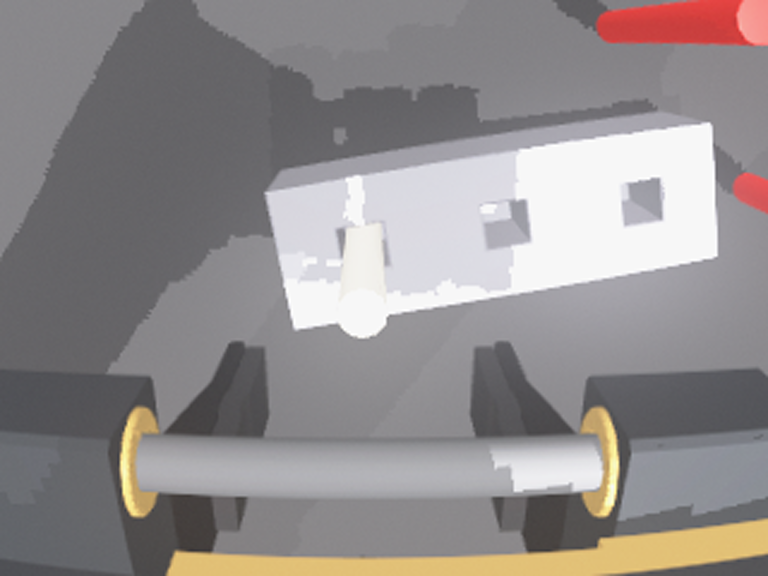

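```bash
python3 -m jog '[{"rot":[0,0,0],"travel":[0.08,-0.004,-0.003],"jaw":-0.2},{"rot":[0,0,0],"travel":[0.08,0,0],"jaw":-0.2},{"rot":[0,0,0],"travel":[0.03,0,0],"jaw":-0.2},{"rot":[0,0,0],"travel":[0,0,0],"jaw":0},{"rot":[0,0,0],"travel":[0,0,0],"jaw":0.3}]' && python3 -c "
from h import *
go([.4303,.3207,.086],RD)"
```

```text
time: 37.7
position: [0.4307, 0.3213, 0.0866]
tool_rot: [1.315, 1.134, -1.312]
ft_force: [0.9, 0.4, -0.1]
grip_width: 0.494
rot/5deg [ 0.01  0.01 -0.04] then travel/.3 [ 0.002  -0.0012  0.0023] | travel now [ 0.002  -0.0012  0.0023]
```

```bash
python3 -m jog '[{"rot":[0,0,0],"travel":[0.002,-0.001,0.002],"jaw":0.6},{"rot":[0,0,0],"travel":[0,0,0],"jaw":1},{"rot":[0,0,0],"travel":[0,0,0],"jaw":1},{"rot":[0,0,0],"travel":[0,0,0],"jaw":1},{"rot":[0,0,0],"travel":[0,0,0],"jaw":1},{"rot":[0,0,0],"travel":[0,0,0],"jaw":1},{"rot":[0,0,0],"travel":[0,0,0],"jaw":1}]' 30 && python3 -m jog '[{"rot":[0,0,0],"travel":[-0.01,0,0],"jaw":1},{"rot":[0,0,0],"travel":[-0.03,0,0],"jaw":1},{"rot":[0,0,0],"travel":[-0.06,0,0],"jaw":1},{"rot":[0,0,0],"travel":[-0.1,0,0],"jaw":1},{"rot":[0,0,0],"travel":[-0.12,0,0],"jaw":1},{"rot":[0,0,0],"travel":[-0.12,0,0],"jaw":1},{"rot":[0,0,0],"travel":[-0.1,0,0],"jaw":1},{"rot":[0,0,0],"travel":[0,0,0],"jaw":1}]' && python3 - <<'E'
from h import *
go(GO+GX*.105+GZ*.1,RT); print(pose()[0],ctrl.get_state()['joint_positions'].round(3))
crop(ctrl.get_image('wrist'),100,80,420,320,2.4,'pics/w27.png')
E
```

```text
time: 38.4
position: [0.4298, 0.3204, 0.085]
tool_rot: [1.314, 1.135, -1.313]
ft_force: [-0.5, 0.3, 4.2]
grip_width: 0.176
time: 39.2
position: [0.4309, 0.3224, 0.2514]
tool_rot: [1.319, 1.133, -1.306]
ft_force: [0.9, 1.3, 0.0]
grip_width: 0.172
rot/5deg [ 0.05  8.97 -0.09] then travel/.3 [-0.1971  0.5001  0.5482] | travel now [0.2512 0.4974 0.5282]
[0.43089444 0.32240599 0.25142984] [ 0.117  0.115 -0.872  1.618  0.094  1.442 -0.906]
```

View pics/w27.png

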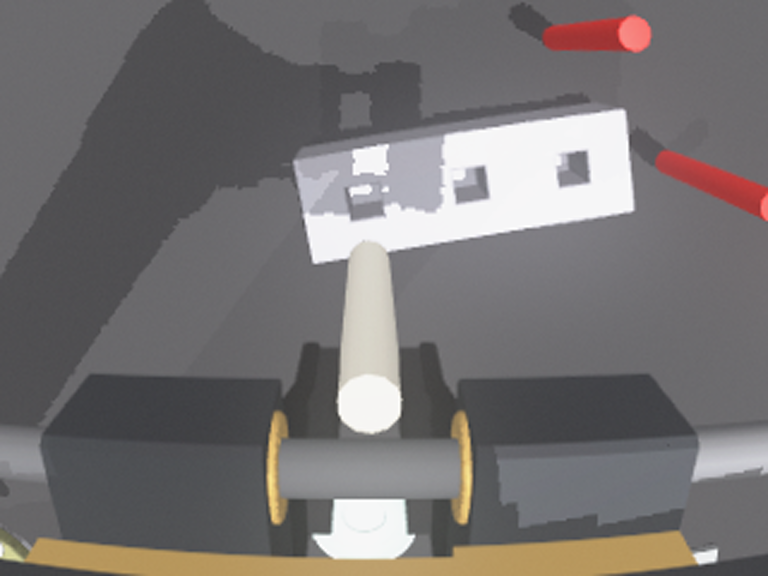

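```bash
python3 -m jog '[{"rot":[0,0,0],"travel":[0,0.08,0.06],"jaw":1},{"rot":[0,0,0],"travel":[0,0.11,0.1],"jaw":1},{"rot":[0,0,0],"travel":[0,0.11,0.1],"jaw":1},{"rot":[0,0,0],"travel":[0,0.11,0.1],"jaw":1},{"rot":[0,1,0],"travel":[0,0.09,0.08],"jaw":1},{"rot":[0,1,0],"travel":[0,0,0.05],"jaw":1},{"rot":[0,1,0],"travel":[0,0,0],"jaw":1},{"rot":[0,1,0],"travel":[0,0,0],"jaw":1}]' && python3 -m jog '[{"rot":[0,1,0],"travel":[0,0,0],"jaw":1},{"rot":[0,1,0],"travel":[0,0,0],"jaw":1},{"rot":[0,1,0],"travel":[0,0,0],"jaw":1},{"rot":[0,1,0],"travel":[0,0,0],"jaw":1},{"rot":[0,1,0],"travel":[0,0,0],"jaw":1},{"rot":[0,0,0],"travel":[0,0,0],"jaw":1}]' && python3 -c "
from h import *
gr();go(GO+GX*.09+GZ*.06,RT)"
```

```text
time: 40.05
position: [0.5563, 0.1523, 0.2448]
tool_rot: [1.587, 1.371, -1.11]
ft_force: [0.1, -0.1, -2.0]
grip_width: 0.174
time: 40.65
position: [0.5554, 0.1501, 0.242]
tool_rot: [1.905, 1.644, -0.796]
ft_force: [0.5, -0.5, -1.0]
grip_width: 0.174
groove xyz mm [147.1  -2.1 149.8] force g [-0.4  0.5 -1. ] t 40.65
rot/5deg [-0.08  0.03  0.  ] then travel/.3 [0.1903 0.007  0.2994] | travel now [0.191  0.0092 0.2989]
```

```bash
python3 -m jog '[{"rot":[-0.05,0.03,0],"travel":[0.05,0.007,0.1],"jaw":1},{"rot":[0,0,0],"travel":[0.07,0,0.1],"jaw":1},{"rot":[0,0,0],"travel":[0.07,0,0.1],"jaw":1},{"rot":[0,0,0],"travel":[0,0,0.06],"jaw":1},{"rot":[0,0,0],"travel":[0,0,0.04],"jaw":1},{"rot":[0,0,0],"travel":[0,0,0],"jaw":1},{"rot":[0,0,0],"travel":[0,0,0],"jaw":1}]' && python3 - <<'E'
from h import *
gr();go(GO+GX*.088+GZ*.004,RT)
pos,rot=pose();e=pos+rot.apply([.075,0,0]);print((proj('side',e)-[220,170])*7)
crop(ctrl.get_image('side'),220,170,310,270,7,'pics/s28.png')
E
```

```text
time: 41.35
position: [0.5542, 0.1091, 0.1224]
tool_rot: [1.898, 1.644, -0.779]
ft_force: [1.1, 0.9, -1.0]
grip_width: 0.17
groove xyz mm [91.4  2.6 36.4] force g [-1.4  1.   0.1] t 41.35
rot/5deg [ 0.09 -0.   -0.03] then travel/.3 [ 0.0113 -0.0088  0.1081] | travel now [ 0.0112 -0.0097  0.1081]
[[207.74588468 457.64718922]]
```

View pics/s28.png

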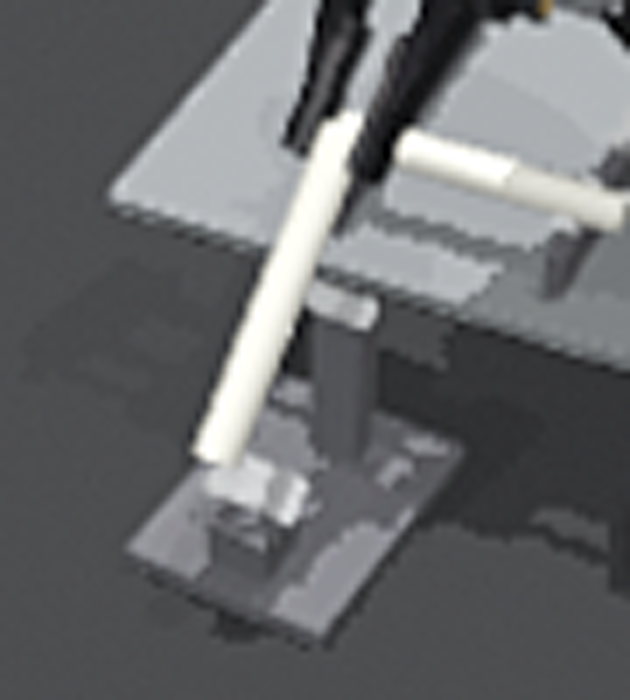

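```bash
python3 -m jog '[{"rot":[0.06,0,0],"travel":[0,-0.006,0.03],"jaw":1},{"rot":[0,0,0],"travel":[0,0,0.04],"jaw":1},{"rot":[0,0,0],"travel":[0.01,0,0.025],"jaw":1},{"rot":[0,0,0],"travel":[0,0,0],"jaw":1},{"rot":[0,0,0],"travel":[0,0,0],"jaw":1}]' && python3 -c "
from h import *
gr();go(GO+GX*.086+GZ*(-.0005),RT)"
```

```text
time: 41.9
position: [0.5487, 0.0916, 0.0984]
tool_rot: [1.902, 1.646, -0.786]
ft_force: [0.5, 0.2, -0.7]
grip_width: 0.168
groove xyz mm [87.2 -0.4  6.7] force g [-0.7  0.5 -0.3] t 41.9
rot/5deg [ 0.01 -0.01 -0.01] then travel/.3 [0.0039 0.0012 0.0239] | travel now [0.0039 0.0012 0.0239]
```

```bash
python3 -m jog '[{"rot":[0,0,0],"travel":[0,0,0.015],"jaw":1},{"rot":[0,0,0],"travel":[0,0,0.005],"jaw":1},{"rot":[0,0,0],"travel":[0,0,0],"jaw":1}]' && python3 -c "
from h import *
gr()" && python3 -m jog '[{"rot":[0,0,0],"travel":[0,0,0.006],"jaw":1},{"rot":[0,0,0],"travel":[0,0,0],"jaw":1}]' && python3 -c "
from h import *
gr()"  && python3 -m jog '[{"rot":[0,0,0],"travel":[0,0,0.005],"jaw":1},{"rot":[0,0,0],"travel":[0,0,0],"jaw":1}]' && python3 -c "
from h import *
gr()
crop(ctrl.get_image('side'),220,170,310,270,7,'pics/s29.png')
crop(ctrl.get_image('top'),195,170,275,240,9,'pics/t29.png')"
```

```text
time: 42.2
position: [0.5481, 0.0875, 0.0943]
tool_rot: [1.902, 1.646, -0.786]
ft_force: [-0.7, -0.2, -0.5]
grip_width: 0.173
groove xyz mm [87.3 -0.3  0.8] force g [-0.1 -0.7 -0.6] t 42.2
time: 42.4
position: [0.5481, 0.0866, 0.0935]
tool_rot: [1.902, 1.646, -0.785]
ft_force: [-1.5, 1.3, 2.3]
grip_width: 0.167
groove xyz mm [87.3 -0.3 -0.3] force g [ 0.8 -1.7  2.4] t 42.4
time: 42.6
position: [0.548, 0.0857, 0.0926]
tool_rot: [1.902, 1.646, -0.784]
ft_force: [-1.0, 1.6, 3.5]
grip_width: 0.173
groove xyz mm [87.3 -0.2 -1.6] force g [ 1.5 -1.2  3.5] t 42.6
```

View pics/s29.png

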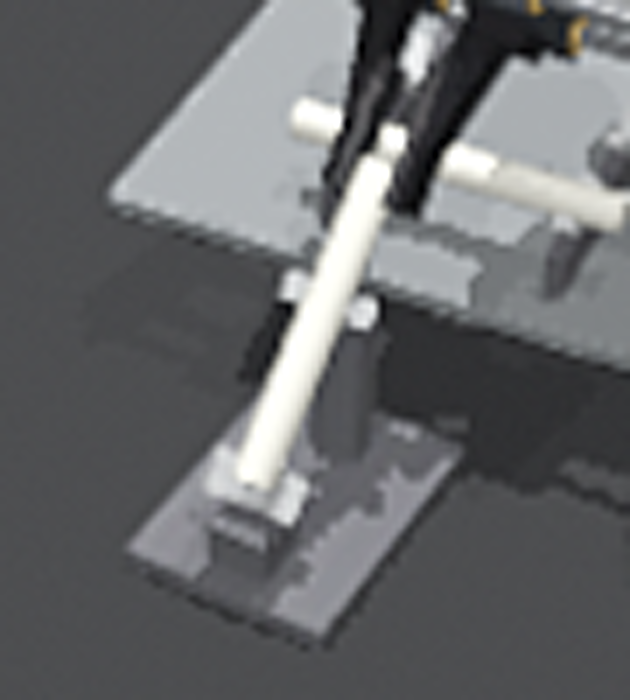

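View pics/t29.png

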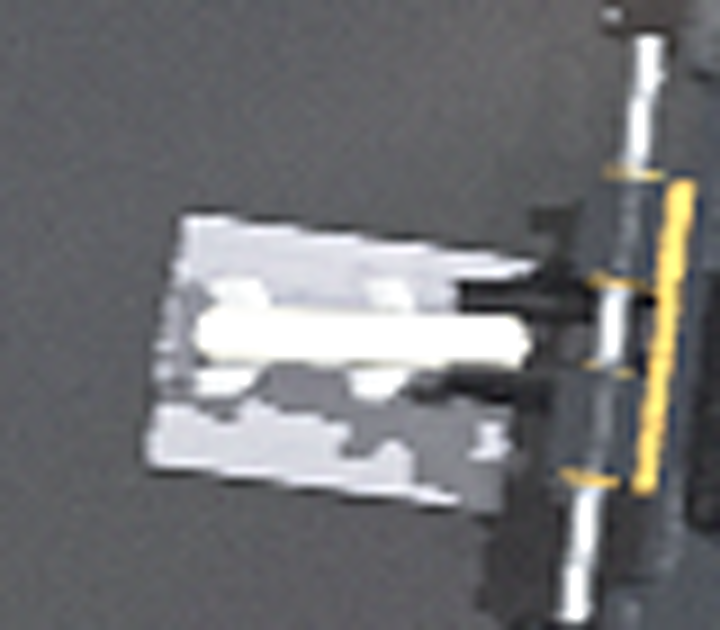

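```bash
python3 -m jog '[{"rot":[0,0,0],"travel":[0.015,0,-0.002],"jaw":1},{"rot":[0,0,0],"travel":[0.015,0,0],"jaw":1},{"rot":[0,0,0],"travel":[0,0,0],"jaw":1}]' && python3 -c "
from h import *
gr()" && python3 -m jog '[{"rot":[0,0,0],"travel":[0.007,0,0],"jaw":1},{"rot":[0,0,0],"travel":[0,0,0],"jaw":1}]' && python3 -c "
from h import *
gr()"  && python3 -m jog '[{"rot":[0,0,0],"travel":[0.006,0,0],"jaw":1},{"rot":[0,0,0],"travel":[0,0,0],"jaw":1}]' && python3 -c "
from h import *
gr()"  && python3 -m jog '[{"rot":[0,0,0],"travel":[0.005,0,0],"jaw":1},{"rot":[0,0,0],"travel":[0,0,0],"jaw":1}]' && python3 -c "
from h import *
gr()"
```

```text
time: 43.0
position: [0.5489, 0.0929, 0.0863]
tool_rot: [1.902, 1.646, -0.784]
ft_force: [1.2, 3.9, 1.5]
grip_width: 0.174
groove xyz mm [77.7 -0.3 -0.9] force g [-1.8  0.6  3.9] t 43.0
time: 43.2
position: [0.5492, 0.0939, 0.0851]
tool_rot: [1.902, 1.646, -0.785]
ft_force: [-0.5, 4.3, 4.4]
grip_width: 0.173
groove xyz mm [76.1 -0.2 -1.1] force g [ 0.1 -1.1  6.1] t 43.2
time: 43.4
position: [0.5493, 0.0951, 0.0839]
tool_rot: [1.902, 1.646, -0.784]
ft_force: [-1.0, 3.0, 4.8]
grip_width: 0.176
groove xyz mm [74.5 -0.2 -1. ] force g [ 1.4 -1.5  5.4] t 43.4
time: 43.6
position: [0.5495, 0.096, 0.0831]
tool_rot: [1.902, 1.646, -0.784]
ft_force: [-2.2, 1.7, 8.0]
grip_width: 0.164
groove xyz mm [73.2 -0.2 -1. ] force g [ 4.7 -2.4  6.6] t 43.6
```

```bash
python3 -m jog '[{"rot":[0,0,0],"travel":[0.005,0,0],"jaw":1},{"rot":[0,0,0],"travel":[0,0,0],"jaw":1}]' && python3 -c "
from h import *
gr()
crop(ctrl.get_image('side'),220,170,310,270,7,'pics/s30.png')"
```

```text
time: 43.8
position: [0.5496, 0.096, 0.083]
tool_rot: [1.902, 1.646, -0.784]
ft_force: [-6.1, -2.7, 15.2]
grip_width: 0.17
groove xyz mm [73.1 -0.  -1. ] force g [13.2 -5.6  8.2] t 43.8
```

View pics/s30.png

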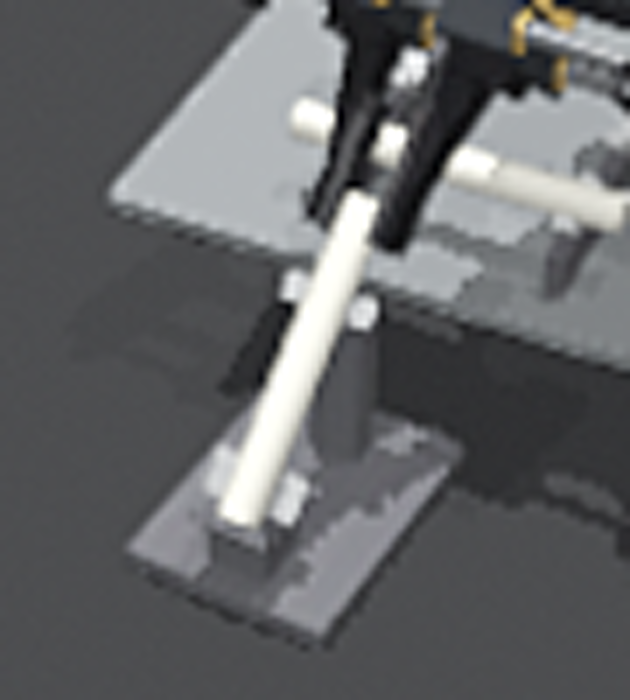

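```bash
python3 -m jog '[{"rot":[0,0,0],"travel":[-0.004,0,-0.002],"jaw":1},{"rot":[0,0,0],"travel":[0,0,0],"jaw":0.6},{"rot":[0,0,0],"travel":[0,0,0],"jaw":0.4},{"rot":[0,0,0],"travel":[0,0,0],"jaw":0.2},{"rot":[0,0,0],"travel":[0,0,0],"jaw":0.1},{"rot":[0,0,0],"travel":[0,0,0],"jaw":0}]' && python3 -m jog '[{"rot":[0,0,0],"travel":[-0.05,0.002,0],"jaw":0},{"rot":[0,0,0],"travel":[-0.1,0,0],"jaw":-0.2},{"rot":[0,0,0],"travel":[-0.15,0,0],"jaw":-0.2},{"rot":[0,0,0],"travel":[-0.07,0,-0.1],"jaw":-0.2},{"rot":[0,-1,0],"travel":[0,0,-0.15],"jaw":-0.2},{"rot":[0,-1,0],"travel":[0,0,-0.15],"jaw":-0.2},{"rot":[0,-1,0],"travel":[0,0,-0.1],"jaw":-0.2},{"rot":[0,-1,0],"travel":[0,0,-0.05],"jaw":-0.2}]' && python3 -m jog '[{"rot":[0,-1,0],"travel":[0,0,-0.05],"jaw":-0.2},{"rot":[0,-1,0],"travel":[0,0,-0.05],"jaw":-0.2},{"rot":[0,-1,0],"travel":[0,0,-0.05],"jaw":-0.2},{"rot":[0,-1,0],"travel":[0,0,-0.05],"jaw":-0.2},{"rot":[0,-1,0],"travel":[0,0,-0.05],"jaw":-0.2},{"rot":[0,-1,0],"travel":[0,0,0],"jaw":-0.2},{"rot":[0,-1,0],"travel":[0,0,0],"jaw":-0.2},{"rot":[0,-1,0],"travel":[0,0,0],"jaw":-0.2}]' && python3 -m jog '[{"rot":[0,-1,0],"travel":[0,0,0],"jaw":-0.2},{"rot":[0,-1,0],"travel":[0,0,0],"jaw":-0.2},{"rot":[0,-1,0],"travel":[0.05,0,0],"jaw":-0.2},{"rot":[0,-1,0],"travel":[0.05,0,0],"jaw":-0.2},{"rot":[0,-1,0],"travel":[0.05,0,0],"jaw":-0.2},{"rot":[0,-0.98,0],"travel":[0.05,0,0],"jaw":-0.2},{"rot":[0,0,0],"travel":[0,0,0],"jaw":-0.2}]' && python3 - <<'E'
from h import *
gr(); go(GO+GX*.057+GZ*.08,RM); print(pose()[0],ctrl.get_state()['joint_positions'].round(3))
crop(ctrl.get_image('side'),220,170,310,270,7,'pics/s31.png')
E
```

```text
time: 44.45
position: [0.5496, 0.0958, 0.0821]
tool_rot: [1.902, 1.644, -0.786]
ft_force: [-0.5, -0.3, 0.1]
grip_width: 0.454
time: 45.25
position: [0.557, 0.1452, 0.2708]
tool_rot: [1.647, 1.423, -1.046]
ft_force: [-0.2, 0.6, -0.7]
grip_width: 0.6
time: 46.05
position: [0.5669, 0.2137, 0.2871]
tool_rot: [1.103, 0.952, -1.438]
ft_force: [0.6, -0.4, 0.6]
grip_width: 0.601
time: 46.75
position: [0.5608, 0.1821, 0.2318]
tool_rot: [0.662, 0.582, -1.616]
ft_force: [-0.4, 0.7, -0.2]
grip_width: 0.598
groove xyz mm [117.   -1.3 165.6] force g [-0.6 -0.5  0.3] t 46.75
rot/5deg [0.07 0.04 0.01] then travel/.3 [ 0.2852  0.0045 -0.2   ] | travel now [ 0.2845  0.006  -0.201 ]
[0.56080256 0.18207341 0.23179909] [-0.356  0.654 -0.545  1.207  0.757  2.036 -0.952]
```

View pics/s31.png

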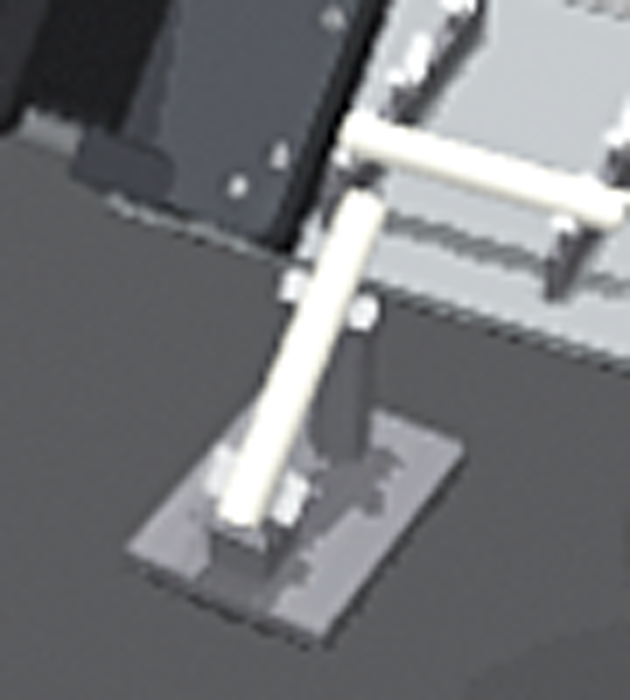

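Seated: low end at (238,522), same place as the first rod. Approach the middle.

```bash
python3 -m jog '[{"rot":[0,0,0],"travel":[0.05,0.004,-0.07],"jaw":-0.2},{"rot":[0,0,0],"travel":[0.08,0,-0.07],"jaw":-0.2},{"rot":[0,0,0],"travel":[0.08,0,-0.06],"jaw":-0.2},{"rot":[0,0,0],"travel":[0.07,0,0],"jaw":-0.2},{"rot":[0,0,0],"travel":[0.1,0,0],"jaw":-0.2},{"rot":[0,0,0],"travel":[0,0,0],"jaw":-0.2},{"rot":[0,0,0],"travel":[0,0,0],"jaw":-0.2}]' && python3 - <<'E'
from h import *
gr(); go(GO+GX*.058-GZ*.032,RM); print(pose()[0],ctrl.get_state()['joint_positions'].round(3))
crop(ctrl.get_image('wrist'),50,80,450,380,2,'pics/w32.png')
print((wproj([GO+GX*a for a in(0,.058,.12)])-[50,80])*2)
E
```

```text
time: 47.5
position: [0.5589, 0.1436, 0.1145]
tool_rot: [0.676, 0.579, -1.616]
ft_force: [0.6, -1.0, 0.5]
grip_width: 0.595
groove xyz mm [61.2  2.3 55.5] force g [ 1.   0.8 -0.2] t 47.5
rot/5deg [-0.04 -0.05 -0.01] then travel/.3 [ 0.2918 -0.0076 -0.0107] | travel now [ 0.2918 -0.008  -0.0095]
[0.55889009 0.14359863 0.11454301] [-0.29   0.692 -0.536  1.394  0.759  1.833 -1.053]
[[399.63774697  87.92282518]
 [400.36530014 220.71190053]
 [401.24947109 345.36835775]]
```

View pics/w32.png

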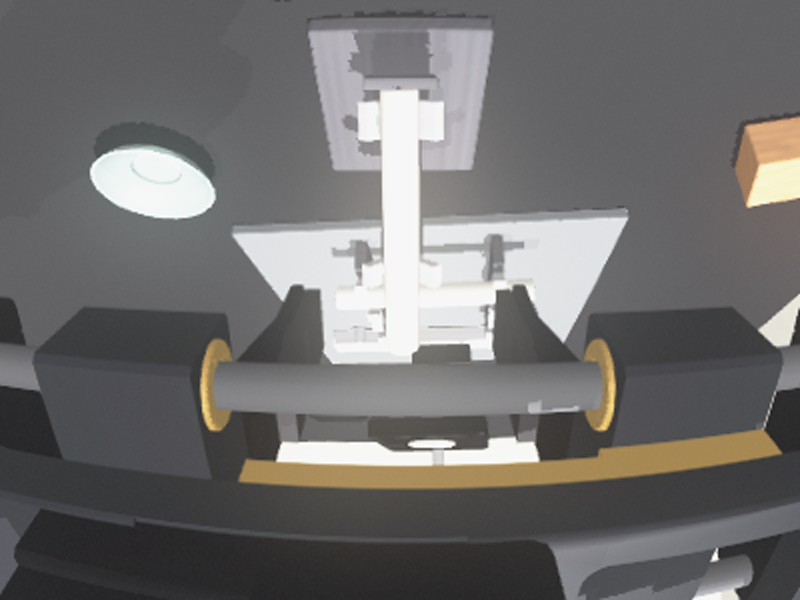

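Rod lines up with the prediction (low end at (399,90)). Descend.

```bash
python3 -m jog '[{"rot":[0,0,0],"travel":[0.08,-0.004,-0.006],"jaw":-0.2},{"rot":[0,0,0],"travel":[0.1,0,0],"jaw":-0.2},{"rot":[0,0,0],"travel":[0.06,0,0],"jaw":-0.2},{"rot":[0,0,0],"travel":[0.03,0,0],"jaw":-0.2},{"rot":[0,0,0],"travel":[0,0,0],"jaw":0},{"rot":[0,0,0],"travel":[0,0,0],"jaw":0.3}]' && python3 -c "
from h import *
gr(); go(GO+GX*.0585-GZ*.032,RM)"
```

```text
time: 48.15
position: [0.5497, 0.09, 0.0555]
tool_rot: [0.674, 0.58, -1.614]
ft_force: [-0.5, -0.1, 0.1]
grip_width: 0.497
groove xyz mm [ 57.9   0.8 -24.7] force g [ 0.2 -0.5  0. ] t 48.15
rot/5deg [-0.01 -0.04 -0.03] then travel/.3 [ 0.0243 -0.0028  0.002 ] | travel now [ 0.0243 -0.0029  0.0021]
```

```bash
python3 -m jog '[{"rot":[0,0,0],"travel":[0.025,-0.003,0.002],"jaw":0.3},{"rot":[0,0,0],"travel":[0,0,0],"jaw":0.3},{"rot":[0,0,0],"travel":[0,0,0],"jaw":1},{"rot":[0,0,0],"travel":[0,0,0],"jaw":1},{"rot":[0,0,0],"travel":[0,0,0],"jaw":1},{"rot":[0,0,0],"travel":[0,0,0],"jaw":1},{"rot":[0,0,0],"travel":[0,0,0],"jaw":1},{"rot":[0,0,0],"travel":[0,0,0],"jaw":1}]' 30 && python3 -c "
from h import *
gr()" && python3 -m jog '[{"rot":[0,0,0],"travel":[-0.02,0,0],"jaw":1},{"rot":[0,0,0],"travel":[-0.05,0,0],"jaw":1},{"rot":[0,0,0],"travel":[-0.1,0,0],"jaw":1},{"rot":[0,0,0],"travel":[-0.12,0,0],"jaw":1},{"rot":[0,0,0],"travel":[-0.12,0,0],"jaw":1},{"rot":[0,1,0],"travel":[-0.1,0,0],"jaw":1},{"rot":[0,1,0],"travel":[-0.1,0,0],"jaw":1},{"rot":[0,1,0],"travel":[0,0,0],"jaw":1}]' && python3 -m jog '[{"rot":[0,1,0],"travel":[0,0,0],"jaw":1},{"rot":[0,1,0],"travel":[0,0,0],"jaw":1},{"rot":[0,1,0],"travel":[0,0,0],"jaw":1},{"rot":[0,1,0],"travel":[0,0,0],"jaw":1},{"rot":[0,1,0],"travel":[0,0,0],"jaw":1},{"rot":[0,1,0],"travel":[0,0,0],"jaw":1},{"rot":[0,0,0],"travel":[0,0,0],"jaw":1}]'
```

```text
time: 48.95
position: [0.5475, 0.0833, 0.0499]
tool_rot: [0.673, 0.58, -1.615]
ft_force: [-0.1, 0.2, 0.1]
grip_width: 0.169
groove xyz mm [ 58.8  -0.4 -33.5] force g [-0.1 -0.1  0.2] t 48.95
time: 49.75
position: [0.5659, 0.2154, 0.1852]
tool_rot: [0.899, 0.776, -1.527]
ft_force: [-0.1, -0.5, -1.6]
grip_width: 0.172
time: 50.45
position: [0.5665, 0.2049, 0.1826]
tool_rot: [1.32, 1.132, -1.316]
ft_force: [0.4, -1.8, -1.1]
grip_width: 0.175
```

```bash
python3 -m jog '[{"rot":[1,0,0],"travel":[0,0,0.08],"jaw":1},{"rot":[1,0,0],"travel":[0,0,0.1],"jaw":1},{"rot":[1,0,0],"travel":[0,0.02,0.1],"jaw":1},{"rot":[1,0,0],"travel":[0,0.03,0.1],"jaw":1},{"rot":[1,0,0],"travel":[0,0.04,0.1],"jaw":1},{"rot":[1,0,0],"travel":[0,0.05,0.1],"jaw":1},{"rot":[1,0,0],"travel":[0,0,0],"jaw":1},{"rot":[1,0,0],"travel":[0,0,0],"jaw":1}]' && python3 -m jog '[{"rot":[1,0,0],"travel":[0,0,0],"jaw":1},{"rot":[1,0,0],"travel":[0,0,0],"jaw":1},{"rot":[1,0,0],"travel":[0,0,0],"jaw":1},{"rot":[1,0,0],"travel":[0,0,0],"jaw":1},{"rot":[1,0,0],"travel":[0,0,0],"jaw":1},{"rot":[1,0,0],"travel":[0,0,0],"jaw":1},{"rot":[1,0,0],"travel":[0,0,0],"jaw":1},{"rot":[1,0,0],"travel":[0,0,0],"jaw":1}]' && python3 - <<'E'
from h import *
br(); go(bp(.001,-.01,.12),RB); print(ctrl.get_state()['joint_positions'].round(3))
E
```

```text
time: 51.25
position: [0.5403, 0.0293, 0.1814]
tool_rot: [1.8, 0.683, -1.798]
ft_force: [-0.2, -0.5, -1.1]
grip_width: 0.173
time: 52.05
position: [0.5403, 0.0311, 0.1814]
tool_rot: [2.207, 0.035, -2.205]
ft_force: [-0.2, -0.6, -1.5]
grip_width: 0.173
board xyz mm [-12.2 200.  181.4] force w [-0.2 -0.6 -1.5] grip 0.173 t 52.05
rot/5deg [ 1.01 -0.01  0.01] then travel/.3 [ 0.2045  0.6999 -0.0441] | travel now [0.2041 0.7012 0.0178]
[ 0.383  0.126 -0.528  1.722  0.065  1.31  -1.698]
```

```bash
python3 -m jog '[{"rot":[1,0,0],"travel":[0,0.1,-0.01],"jaw":1},{"rot":[0,0,0],"travel":[0,0.15,-0.01],"jaw":1},{"rot":[0,0,0],"travel":[0,0.15,-0.01],"jaw":1},{"rot":[0,0,0],"travel":[0,0.15,-0.005],"jaw":1},{"rot":[0,0,0],"travel":[0.05,0.14,-0.005],"jaw":1},{"rot":[0,0,0],"travel":[0.1,0,0],"jaw":1},{"rot":[0,0,0],"travel":[0,0,0],"jaw":1},{"rot":[0,0,0],"travel":[0,0,0],"jaw":1}]' && python3 - <<'E'
from h import *
br(); go(bp(.001,-.01,.036),RB)
crop(ctrl.get_image('wrist'),0,0,512,384,1.5,'pics/w33.png')
E
```

```text
time: 52.85
position: [0.5438, -0.1752, 0.1357]
tool_rot: [-2.194, 0.054, 2.193]
ft_force: [-0.1, 0.5, -0.2]
grip_width: 0.175
board xyz mm [  3.2  -5.8 135.7] force w [-0.1  0.5 -0.2] grip 0.175 t 52.85
rot/5deg [ 0.06 -0.    0.03] then travel/.3 [0.3324 0.014  0.0073] | travel now [0.3323 0.015  0.0074]
```

View pics/w33.png

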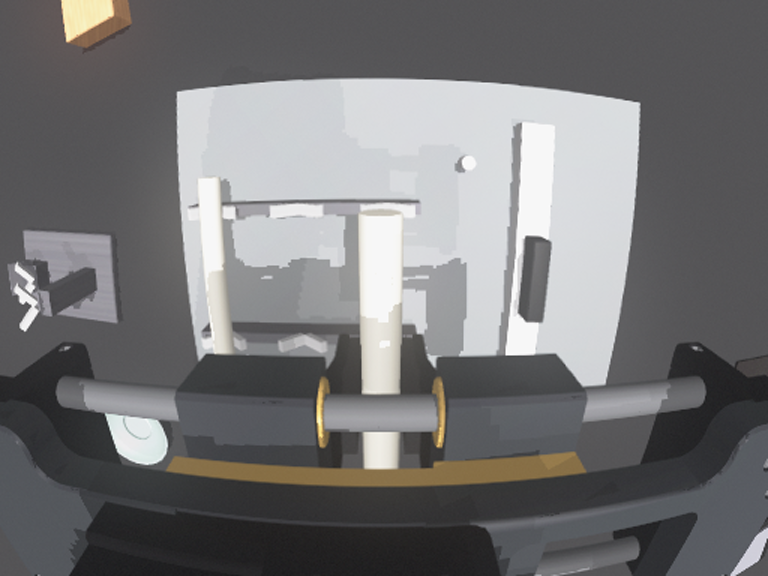

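```bash
python3 -m jog '[{"rot":[0.04,0,0],"travel":[0.1,0.011,0.006],"jaw":1},{"rot":[0,0,0],"travel":[0.1,0,0],"jaw":1},{"rot":[0,0,0],"travel":[0.1,0,0],"jaw":1},{"rot":[0,0,0],"travel":[0.04,0,0],"jaw":1},{"rot":[0,0,0],"travel":[0,0,0],"jaw":1},{"rot":[0,0,0],"travel":[0,0,0],"jaw":1}]' && python3 -c "
from h import *
br(); go(bp(.001,-.01,.01),RB)" 
```

```text
time: 53.5
position: [0.5432, -0.1805, 0.0354]
tool_rot: [-2.196, 0.063, 2.186]
ft_force: [0.7, -1.2, -1.0]
grip_width: 0.175
board xyz mm [  2.9 -11.2  35.4] force w [ 0.7 -1.2 -1. ] grip 0.175 t 53.5
rot/5deg [-0.01 -0.05  0.01] then travel/.3 [ 0.0848 -0.0039  0.0062] | travel now [ 0.0847 -0.0038  0.0066]
```

```bash
python3 -m jog '[{"rot":[0,0,0],"travel":[0.04,-0.003,0.003],"jaw":1},{"rot":[0,0,0],"travel":[0.025,0,0],"jaw":1},{"rot":[0,0,0],"travel":[0,0,0],"jaw":1},{"rot":[0,0,0],"travel":[0.008,0,0],"jaw":1},{"rot":[0,0,0],"travel":[0,0,0],"jaw":1}]' && python3 -c "
from h import *
br()" && python3 -m jog '[{"rot":[0,0,0],"travel":[0.008,0,0],"jaw":1},{"rot":[0,0,0],"travel":[0,0,0],"jaw":1}]' && python3 -c "
from h import *
br()"&& python3 -m jog '[{"rot":[0,0,0],"travel":[0.006,0,0],"jaw":1},{"rot":[0,0,0],"travel":[0,0,0],"jaw":1}]' && python3 -c "
from h import *
br()"
```

```text
time: 54.0
position: [0.5407, -0.1799, 0.0115]
tool_rot: [-2.192, 0.064, 2.188]
ft_force: [0.1, -1.0, -0.8]
grip_width: 0.169
board xyz mm [  0.3 -10.7  11.5] force w [ 0.1 -1.  -0.8] grip 0.169 t 54.0
time: 54.2
position: [0.5408, -0.1798, 0.0092]
tool_rot: [-2.192, 0.064, 2.188]
ft_force: [-0.0, 0.4, -0.2]
grip_width: 0.175
board xyz mm [  0.4 -10.6   9.2] force w [-0.   0.4 -0.2] grip 0.175 t 54.2
time: 54.4
position: [0.541, -0.1795, 0.0076]
tool_rot: [-2.192, 0.063, 2.188]
ft_force: [-1.1, 0.8, 1.6]
grip_width: 0.174
board xyz mm [  0.6 -10.3   7.6] force w [-1.1  0.8  1.6] grip 0.174 t 54.4
```

```bash
python3 -m jog '[{"rot":[0,0,0],"travel":[0.006,0,0],"jaw":1},{"rot":[0,0,0],"travel":[0,0,0],"jaw":1}]' && python3 - <<'E'
from h import *
br()
crop(ctrl.get_image('side'),240,120,370,220,6,'pics/s34.png')
crop(ctrl.get_image('wrist'),100,80,420,300,2.4,'pics/w34.png')
E
```

```text
time: 54.6
position: [0.5413, -0.1794, 0.0061]
tool_rot: [-2.193, 0.063, 2.187]
ft_force: [-0.1, 2.5, 3.6]
grip_width: 0.17
board xyz mm [  0.9 -10.2   6.1] force w [-0.1  2.5  3.6] grip 0.17 t 54.6
```

View pics/s34.png

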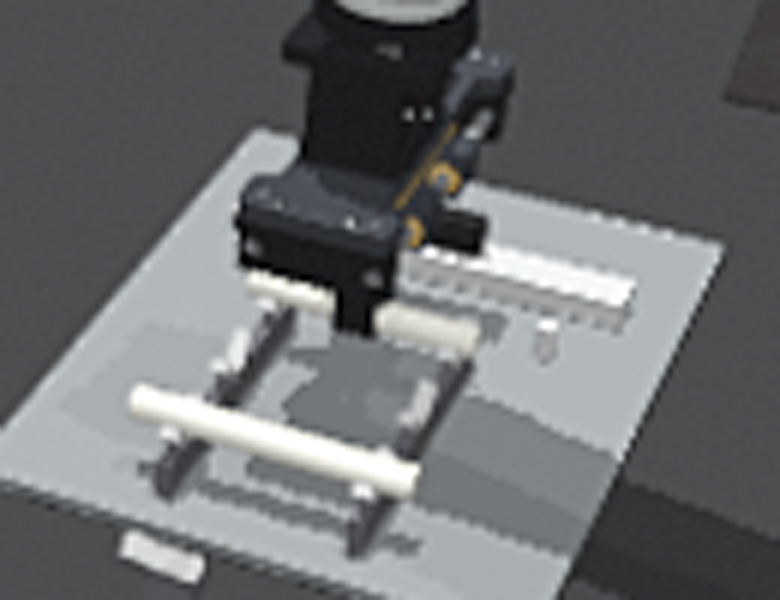

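View pics/w34.png

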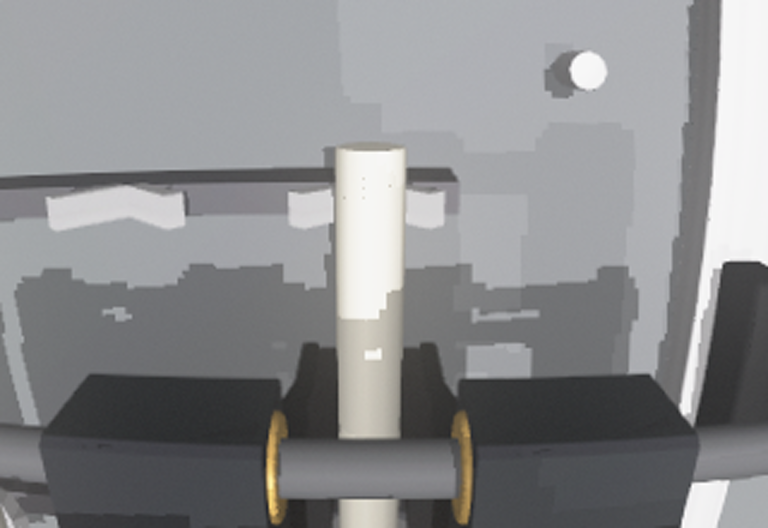

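```bash
python3 -m jog '[{"rot":[0,0,0],"travel":[0.003,0,0],"jaw":1},{"rot":[0,0,0],"travel":[0,0,0],"jaw":0.6},{"rot":[0,0,0],"travel":[0,0,0],"jaw":0.4},{"rot":[0,0,0],"travel":[0,0,0],"jaw":0.2},{"rot":[0,0,0],"travel":[0,0,0],"jaw":0},{"rot":[0,0,0],"travel":[0,0,0],"jaw":0}]' && python3 -m jog '[{"rot":[0,0,0],"travel":[-0.03,0,0],"jaw":0},{"rot":[0,0,0],"travel":[-0.08,0,0],"jaw":0},{"rot":[0,0,0],"travel":[-0.15,0,0],"jaw":0},{"rot":[0,0,0],"travel":[-0.15,0,0],"jaw":0},{"rot":[0,0,0],"travel":[-0.05,0.1,0],"jaw":0},{"rot":[0,0,0],"travel":[0,0.13,0.1],"jaw":0},{"rot":[0,0,0],"travel":[0,0.13,0.1],"jaw":0},{"rot":[0,0,0],"travel":[0,0,0],"jaw":0}]' && python3 - <<'E'
from h import *
np.set_printoptions(precision=4,suppress=True)
br()
pos,rot=pose();print(repr(pos),repr(rot.as_rotvec()))
crop(ctrl.get_image('wrist'),50,0,434,288,2,'pics/w35.png')
crop(ctrl.get_image('side'),240,120,370,220,6,'pics/s35.png')
crop(ctrl.get_image('top'),265,150,420,275,5,'pics/t35.png')
E
```

```text
time: 55.3
position: [0.5404, -0.1802, 0.0044]
tool_rot: [-2.191, 0.064, 2.188]
ft_force: [-0.3, -0.6, 0.1]
grip_width: 0.458
time: 56.1
position: [0.4685, -0.2922, 0.1431]
tool_rot: [-2.185, 0.081, 2.187]
ft_force: [0.4, 0.2, -0.1]
grip_width: 0.501
board xyz mm [ -65.3 -127.   143.1] force w [ 0.4  0.2 -0.1] grip 0.501 t 56.1
array([ 0.4685, -0.2922,  0.1431]) array([-2.1854,  0.0815,  2.1867])
```

View pics/w35.png

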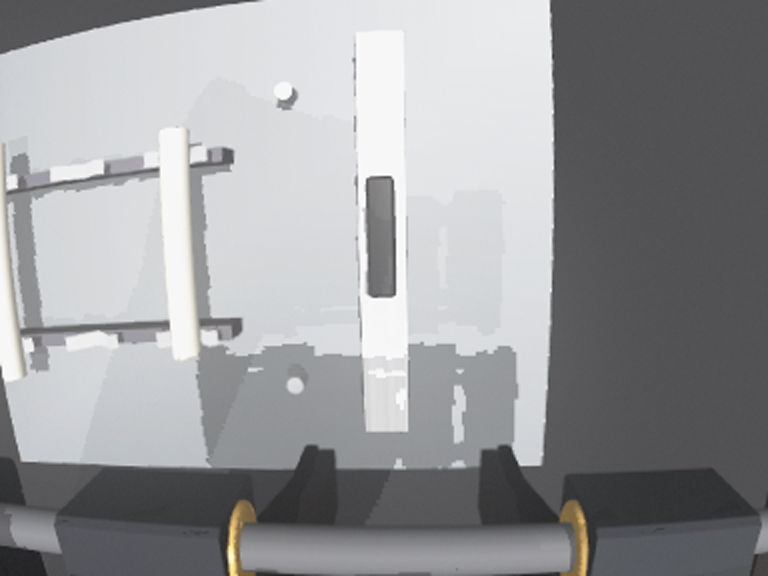

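View pics/s35.png

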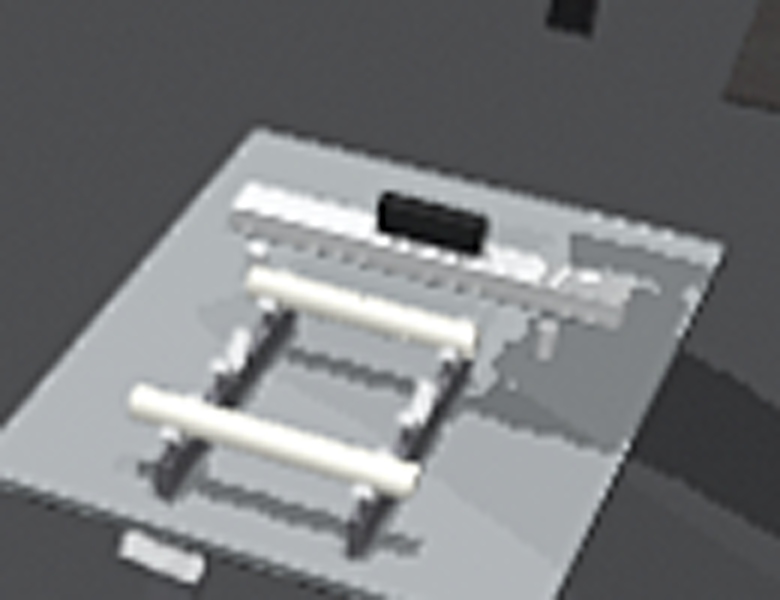

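View pics/t35.png

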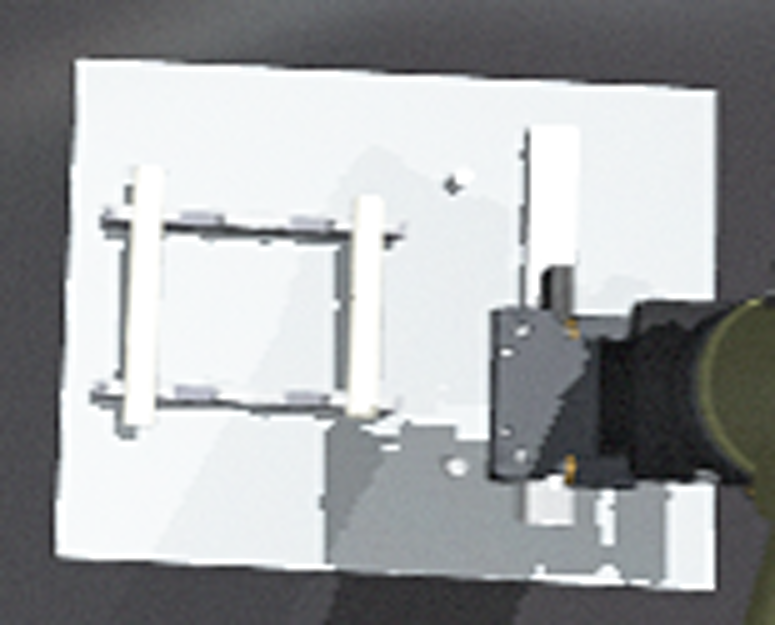

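```bash
cat > m.py <<'E'
from h import *
np.set_printoptions(precision=4,suppress=True)
pos=np.array([ 0.4685, -0.2922,  0.1431]);rot=R.from_rotvec([-2.1854,0.0815,2.1867])
q=lambda u,v,z: wat((u+.5)/2-.5+50,(v+.5)/2-.5,z,pos,rot)
W=[q(358,31,.024),q(404,31,.024),q(408,431,.024),q(366,432,.024)]
th,t,e=fit2([[.11,.0125],[.11,-.0125],[-.11,-.0125],[-.11,.0125]],W);print(np.degrees(th),t,e)
G=[q(367,178,.046),q(394,178,.046),q(396,296,.046),q(368,297,.046)];print(np.mean(G,0))
for u,v in((285,90),(295,385)):print(q(u,v,.026))
print([at('top',(x+.5)/5-.5+265,(y+.5)/5-.5+150,.024) for x,y in((530,126),(578,127),(575,526),(527,524))])
ts=np.mean(G,0)
c,s=np.cos(th),np.sin(th)
print('board',(np.r_[t,0]-BO)@BX,(np.r_[t,0]-BO)@BY)
go([*t,.08],frame([0,0,-1],[s,-c,0]))
E
python3 m.py
```

```text
-3.5873751636747366 [ 0.5343 -0.2856] [0.0007 0.0005 0.0005 0.0007]
[ 0.5339 -0.2855  0.046 ]
[ 0.6164 -0.2405  0.026 ]
[ 0.4562 -0.23    0.026 ]
[array([ 0.6452, -0.2773,  0.024 ]), array([ 0.6445, -0.304 ,  0.024 ]), array([ 0.4247, -0.2925,  0.024 ]), array([ 0.426 , -0.2665,  0.024 ])]
board -4.2359560159688225e-05 -0.11663488201471987
rot/5deg [ 0.02 -0.03  0.02] then travel/.3 [ 0.2102 -0.0073 -0.1993] | travel now [ 0.2108 -0.0065 -0.1987]
```

```bash
python3 -m jog '[{"rot":[0,0,0],"travel":[0,-0.004,-0.1],"jaw":0},{"rot":[0,0,0],"travel":[0.05,-0.003,-0.1],"jaw":0},{"rot":[0,0,0],"travel":[0.1,0,0],"jaw":0},{"rot":[0,0,0],"travel":[0.06,0,0],"jaw":0},{"rot":[0,0,0],"travel":[0,0,0],"jaw":0},{"rot":[0,0,0],"travel":[0,0,0],"jaw":0}]' && python3 - <<'E'
from h import *
th=np.radians(-3.5)
go([.5341,-.2856,.0085],frame([0,0,-1],[np.sin(th),-np.cos(th),0])); br()
E
```

```text
time: 56.85
position: [0.5352, -0.2843, 0.0799]
tool_rot: [-2.193, 0.061, 2.188]
ft_force: [0.2, -1.6, 0.4]
grip_width: 0.499
rot/5deg [ 0.04 -0.02  0.03] then travel/.3 [0.2381 0.0044 0.0035] | travel now [0.238  0.005  0.0041]
board xyz mm [   0.9 -115.3   79.9] force w [ 0.2 -1.6  0.4] grip 0.499 t 56.85
```

```bash
python3 -m jog '[{"rot":[0,0,0],"travel":[0.09,0.004,0.003],"jaw":0},{"rot":[0,0,0],"travel":[0.09,0,0],"jaw":0},{"rot":[0,0,0],"travel":[0.05,0,0],"jaw":0},{"rot":[0,0,0],"travel":[0,0,0],"jaw":0},{"rot":[0,0,0],"travel":[0,0,0],"jaw":0}]' && python3 - <<'E'
from h import *
th=np.radians(-3.5)
go([.5341,-.2856,.0085],frame([0,0,-1],[np.sin(th),-np.cos(th),0])); br()
E
```

```text
time: 57.35
position: [0.5345, -0.2869, 0.0118]
tool_rot: [-2.194, 0.064, 2.187]
ft_force: [0.1, 0.9, 0.5]
grip_width: 0.493
rot/5deg [ 0.02 -0.04  0.02] then travel/.3 [ 0.0111 -0.0042  0.0015] | travel now [ 0.0111 -0.0042  0.0016]
board xyz mm [   0.2 -117.9   11.8] force w [0.1 0.9 0.5] grip 0.493 t 57.35
```

```bash
python3 -m jog '[{"rot":[0,0,0],"travel":[0.007,-0.003,0],"jaw":0.3},{"rot":[0,0,0],"travel":[0,0,0],"jaw":1},{"rot":[0,0,0],"travel":[0,0,0],"jaw":1},{"rot":[0,0,0],"travel":[0,0,0],"jaw":1},{"rot":[0,0,0],"travel":[0,0,0],"jaw":1},{"rot":[0,0,0],"travel":[0,0,0],"jaw":1},{"rot":[0,0,0],"travel":[0,0,0],"jaw":1},{"rot":[0,0,0],"travel":[0,0,0],"jaw":1}]' 15 && python3 -c "
from h import *
br()" && python3 -m jog '[{"rot":[0,0,0],"travel":[0,-0.02,0],"jaw":1},{"rot":[0,0,0],"travel":[0,-0.025,0],"jaw":1},{"rot":[0,0,0],"travel":[0,-0.025,0],"jaw":1},{"rot":[0,0,0],"travel":[0,-0.02,0],"jaw":1},{"rot":[0,0,0],"travel":[0,-0.01,0],"jaw":1},{"rot":[0,0,0],"travel":[0,0,0],"jaw":1}]' && python3 -c "
from h import *
br()"
```

```text
time: 58.15
position: [0.5338, -0.2854, 0.0087]
tool_rot: [-2.192, 0.063, 2.188]
ft_force: [-0.1, 2.1, 2.9]
grip_width: 0.157
board xyz mm [  -0.5 -116.5    8.7] force w [-0.1  2.1  2.9] grip 0.157 t 58.15
time: 58.75
position: [0.5354, -0.2548, 0.0086]
tool_rot: [-2.192, 0.062, 2.188]
ft_force: [-1.2, 0.5, 3.0]
grip_width: 0.156
board xyz mm [ -0.6 -85.8   8.6] force w [-1.2  0.5  3. ] grip 0.156 t 58.75
```

```bash
python3 -m jog '[{"rot":[0,0,0],"travel":[0,-0.008,0],"jaw":1},{"rot":[0,0,0],"travel":[0,0,0],"jaw":1}]' && python3 -m jog '[{"rot":[0,0,0],"travel":[0,-0.006,0],"jaw":1},{"rot":[0,0,0],"travel":[0,0,0],"jaw":1}]' && python3 -m jog '[{"rot":[0,0,0],"travel":[0,-0.005,0],"jaw":1},{"rot":[0,0,0],"travel":[0,0,0],"jaw":1}]' && python3 -m jog '[{"rot":[0,0,0],"travel":[0,-0.006,0],"jaw":1},{"rot":[0,0,0],"travel":[0,0,0],"jaw":1}]' && python3 -c "
from h import *
br()"
```

```text
time: 58.95
position: [0.5355, -0.2535, 0.0086]
tool_rot: [-2.192, 0.064, 2.188]
ft_force: [-0.2, -1.5, 2.3]
grip_width: 0.159
time: 59.15
position: [0.5355, -0.2519, 0.0085]
tool_rot: [-2.192, 0.064, 2.188]
ft_force: [0.1, -2.4, 1.3]
grip_width: 0.157
time: 59.35
position: [0.5356, -0.251, 0.0086]
tool_rot: [-2.193, 0.065, 2.188]
ft_force: [0.2, -3.7, 0.8]
grip_width: 0.16
time: 59.55
position: [0.5356, -0.2508, 0.0087]
tool_rot: [-2.194, 0.068, 2.188]
ft_force: [0.8, -7.0, 0.2]
grip_width: 0.153
board xyz mm [ -0.7 -81.8   8.7] force w [ 0.8 -7.   0.2] grip 0.153 t 59.55
```

```bash
python3 -m jog '[{"rot":[0,0,0],"travel":[0,-0.006,0],"jaw":1},{"rot":[0,0,0],"travel":[0,-0.006,0],"jaw":1},{"rot":[0,0,0],"travel":[0,0,0],"jaw":1}]' && python3 -m jog '[{"rot":[0,0,0],"travel":[0,-0.006,0],"jaw":1},{"rot":[0,0,0],"travel":[0,0,0],"jaw":1},{"rot":[0,0,0],"travel":[0,0.007,0],"jaw":1},{"rot":[0,0,0],"travel":[0,0.005,0],"jaw":1},{"rot":[0,0,0],"travel":[0,0,0],"jaw":1}]' && python3 -m jog '[{"rot":[0,0,0],"travel":[0,0,0],"jaw":0.4},{"rot":[0,0,0],"travel":[0,0,0],"jaw":0.4},{"rot":[0,0,0],"travel":[0,0,0],"jaw":0.3},{"rot":[0,0,0],"travel":[0,0,0],"jaw":0.2}]' && python3 -c "
from h import *
br()"
```

```text
time: 59.85
position: [0.5357, -0.2498, 0.0094]
tool_rot: [-2.195, 0.073, 2.188]
ft_force: [-1.1, -10.5, 2.5]
grip_width: 0.155
time: 60.35
position: [0.5357, -0.2497, 0.0096]
tool_rot: [-2.194, 0.07, 2.188]
ft_force: [-1.3, -6.5, 5.5]
grip_width: 0.158
time: 60.75
position: [0.5356, -0.2446, 0.0078]
tool_rot: [-2.19, 0.06, 2.189]
ft_force: [0.5, -0.5, 0.5]
grip_width: 0.361
board xyz mm [ -1.1 -75.6   7.8] force w [ 0.5 -0.5  0.5] grip 0.361 t 60.75
```

```bash
python3 -m jog '[{"rot":[0,0,0],"travel":[0,0,0],"jaw":0},{"rot":[0,0,0],"travel":[0,0.01,0],"jaw":0},{"rot":[0,0,0],"travel":[-0.02,0.01,0],"jaw":0},{"rot":[0,0,0],"travel":[-0.1,0,0],"jaw":0},{"rot":[0,0,0],"travel":[-0.15,0,0],"jaw":0},{"rot":[0,0,0],"travel":[-0.15,0,0],"jaw":0},{"rot":[0,0,0],"travel":[-0.1,0,0.12],"jaw":0},{"rot":[0,0,0],"travel":[-0.1,0,0.12],"jaw":0}]' && python3 -m jog '[{"rot":[0,0,0],"travel":[0,0,0],"jaw":0},{"rot":[0,0,0],"travel":[0,0,0],"jaw":0}]' && python3 - <<'E'
from h import *
br()
crop(ctrl.get_image('wrist'),50,0,434,288,2,'pics/w36.png')
P=[bp(*p,.026) for p in((-.08,-.065),(.08,-.065))];print((wproj(P)-[50,0])*2)
E
```

```text
time: 61.55
position: [0.4631, -0.2484, 0.1964]
tool_rot: [-2.194, 0.062, 2.187]
ft_force: [-0.9, -0.2, -0.2]
grip_width: 0.498
time: 61.75
position: [0.4635, -0.2492, 0.1958]
tool_rot: [-2.195, 0.067, 2.185]
ft_force: [-0.0, 0.2, -0.5]
grip_width: 0.501
board xyz mm [-72.8 -84.4 195.8] force w [-0.   0.2 -0.5] grip 0.501 t 61.75
[[376.07388685 346.31707369]
 [373.71657772  88.93118422]]
```

View pics/w36.png

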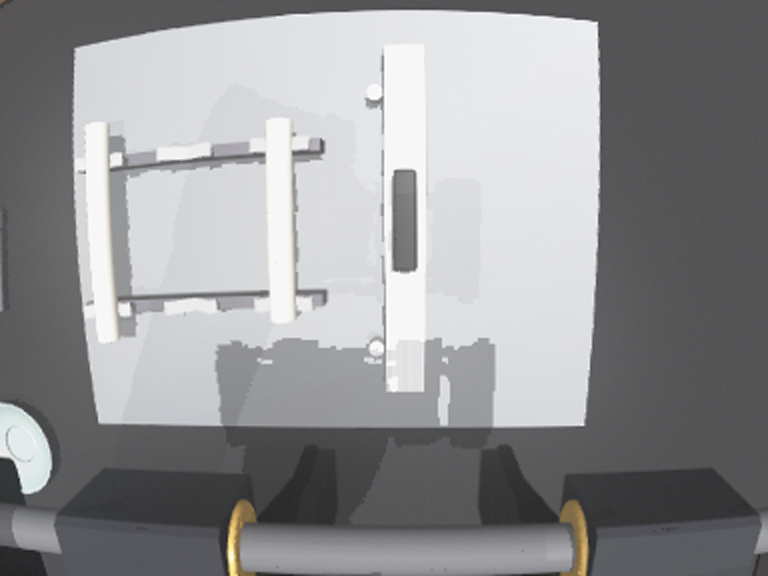

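```bash
python3 - <<'E'
from h import *
im=ctrl.get_image('wrist')
a=cv2.resize(im[30:65,215:265,::-1],None,fx=8,fy=8,interpolation=cv2.INTER_NEAREST)
b=cv2.resize(im[155:190,215:265,::-1],None,fx=8,fy=8,interpolation=cv2.INTER_NEAREST)
cv2.imwrite('pics/w37.png',np.vstack([a,b]))
crop(ctrl.get_image('side'),240,120,370,220,6,'pics/s37.png')
E
```

```text
(no output)
```

View pics/w37.png

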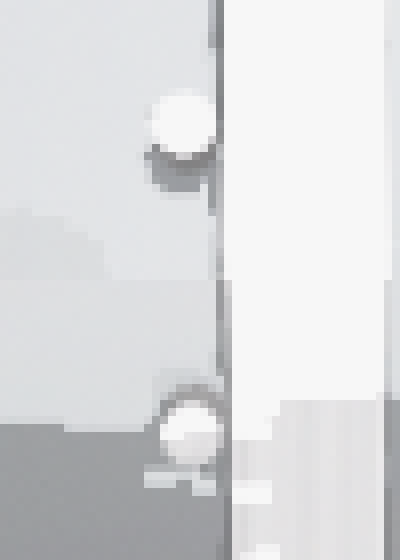

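View pics/s37.png

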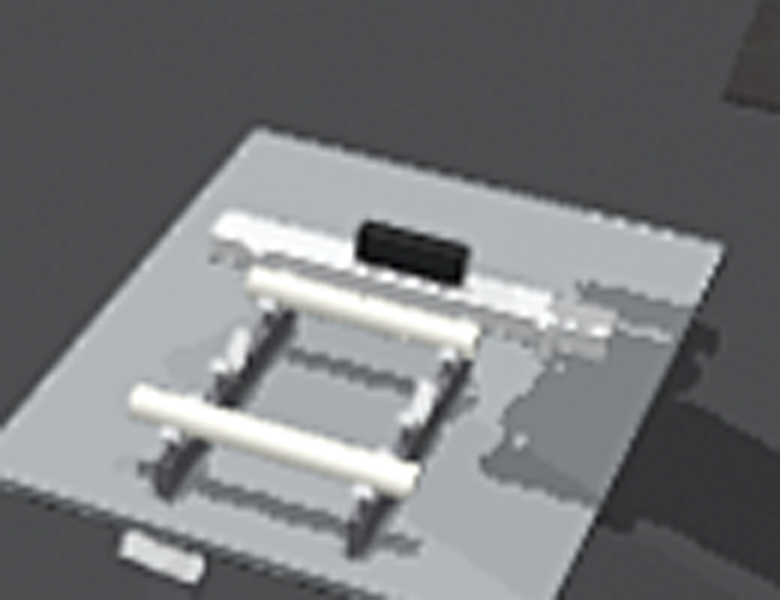

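```bash
python3 -m jog '[{"rot":[0,0,0],"travel":[0,0.08,-0.08],"jaw":1},{"rot":[0,0,0],"travel":[0,0.08,-0.08],"jaw":1},{"rot":[0,0,0],"travel":[0.1,0,-0.08],"jaw":1},{"rot":[0,0,0],"travel":[0.1,0,0],"jaw":1},{"rot":[0,0,0],"travel":[0.1,0,0],"jaw":1},{"rot":[0,0,0],"travel":[0,0,0],"jaw":1},{"rot":[0,0,0],"travel":[0,0,0],"jaw":1},{"rot":[0,0,0],"travel":[0,0,0],"jaw":1}]' 15 && python3 - <<'E'
from h import *
br(); go(bp(0,-.13,.012),RB)
crop(ctrl.get_image('wrist'),130,0,386,200,3,'pics/w38.png')
E
```

```text
time: 62.7
position: [0.5337, -0.301, 0.1059]
tool_rot: [-2.195, 0.064, 2.186]
ft_force: [-0.9, -0.9, 0.1]
grip_width: 0.007
board xyz mm [   0.3 -132.   105.9] force w [-0.9 -0.9  0.1] grip 0.007 t 62.7
rot/5deg [-0.03 -0.05  0.01] then travel/.3 [ 0.313  -0.0066  0.0009] | travel now [ 0.313  -0.0063  0.0021]
```

View pics/w38.png

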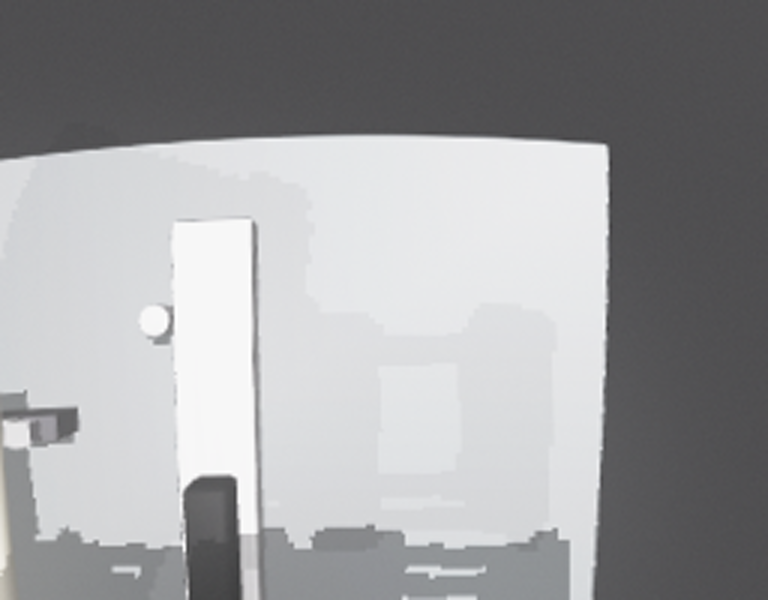

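```bash
python3 -m jog '[{"rot":[0,0,0],"travel":[0.1,0,0],"jaw":1},{"rot":[0,0,0],"travel":[0.12,0,0],"jaw":1},{"rot":[0,0,0],"travel":[0.09,0,0],"jaw":1},{"rot":[0,0,0],"travel":[0,0,0],"jaw":1},{"rot":[0,0,0],"travel":[0,0,0],"jaw":1}]' && python3 -m jog '[{"rot":[0,0,0],"travel":[0,-0.04,0],"jaw":1},{"rot":[0,0,0],"travel":[0,-0.02,0],"jaw":1},{"rot":[0,0,0],"travel":[0,0,0],"jaw":1}]' && python3 -c "
from h import *
br()" && python3 -m jog '[{"rot":[0,0,0],"travel":[0,-0.01,0],"jaw":1},{"rot":[0,0,0],"travel":[0,0,0],"jaw":1}]' && python3 -m jog '[{"rot":[0,0,0],"travel":[0,-0.01,0],"jaw":1},{"rot":[0,0,0],"travel":[0,0,0],"jaw":1}]' && python3 -c "
from h import *
br()"
```

```text
time: 63.25
position: [0.5335, -0.301, 0.013]
tool_rot: [-2.194, 0.065, 2.187]
ft_force: [0.4, 0.3, 0.3]
grip_width: 0.001
time: 63.55
position: [0.5352, -0.2807, 0.0131]
tool_rot: [-2.196, 0.061, 2.187]
ft_force: [0.2, 0.5, 0.9]
grip_width: 0.004
board xyz mm [   0.6 -111.7   13.1] force w [0.2 0.5 0.9] grip 0.004 t 63.55
time: 63.75
position: [0.5341, -0.2792, 0.0119]
tool_rot: [-2.193, 0.063, 2.188]
ft_force: [-0.2, -0.1, 0.4]
grip_width: 0.007
time: 63.95
position: [0.5341, -0.2762, 0.0114]
tool_rot: [-2.192, 0.063, 2.188]
ft_force: [0.7, -0.0, -0.4]
grip_width: 0.002
board xyz mm [  -0.8 -107.2   11.4] force w [ 0.7 -0.  -0.4] grip 0.002 t 63.95
```

```bash
for i in 1; do :; done; python3 -m jog '[{"rot":[0,0,0],"travel":[0,-0.008,0],"jaw":1},{"rot":[0,0,0],"travel":[0,0,0],"jaw":1}]' && python3 -m jog '[{"rot":[0,0,0],"travel":[0,-0.008,0],"jaw":1},{"rot":[0,0,0],"travel":[0,0,0],"jaw":1}]' && python3 -m jog '[{"rot":[0,0,0],"travel":[0,-0.008,0],"jaw":1},{"rot":[0,0,0],"travel":[0,0,0],"jaw":1}]' && python3 -m jog '[{"rot":[0,0,0],"travel":[0,-0.006,0],"jaw":1},{"rot":[0,0,0],"travel":[0,0,0],"jaw":1}]'  && python3 -m jog '[{"rot":[0,0,0],"travel":[0,-0.006,0],"jaw":1},{"rot":[0,0,0],"travel":[0,0,0],"jaw":1}]' && python3 -c "
from h import *
br()"
```

```text
time: 64.15
position: [0.5342, -0.2737, 0.0114]
tool_rot: [-2.192, 0.063, 2.188]
ft_force: [0.3, 0.1, -0.5]
grip_width: 0.006
time: 64.35
position: [0.5344, -0.2714, 0.0114]
tool_rot: [-2.192, 0.063, 2.188]
ft_force: [0.3, -0.0, 0.5]
grip_width: 0.004
time: 64.55
position: [0.5346, -0.2689, 0.0115]
tool_rot: [-2.192, 0.063, 2.188]
ft_force: [-0.3, 0.1, -0.2]
grip_width: 0.008
time: 64.75
position: [0.5346, -0.2677, 0.0115]
tool_rot: [-2.192, 0.064, 2.188]
ft_force: [-0.4, -0.8, -0.7]
grip_width: 0.009
time: 64.95
position: [0.5348, -0.2662, 0.0118]
tool_rot: [-2.193, 0.065, 2.188]
ft_force: [-0.8, -1.2, 0.7]
grip_width: 0.005
board xyz mm [ -0.6 -97.2  11.8] force w [-0.8 -1.2  0.7] grip 0.005 t 64.95
```

Contact starts; keep pushing gently.

```bash
python3 -m jog '[{"rot":[0,0,0],"travel":[0,-0.005,0],"jaw":1},{"rot":[0,0,0],"travel":[0,0,0],"jaw":1}]' && python3 -m jog '[{"rot":[0,0,0],"travel":[0,-0.005,0],"jaw":1},{"rot":[0,0,0],"travel":[0,0,0],"jaw":1}]' && python3 -m jog '[{"rot":[0,0,0],"travel":[0,-0.005,0],"jaw":1},{"rot":[0,0,0],"travel":[0,0,0],"jaw":1}]' && python3 -m jog '[{"rot":[0,0,0],"travel":[0,-0.005,0],"jaw":1},{"rot":[0,0,0],"travel":[0,0,0],"jaw":1}]' && python3 -c "
from h import *
br()
crop(ctrl.get_image('wrist'),130,0,386,200,3,'pics/w39.png')"
```

```text
time: 65.15
position: [0.5348, -0.2656, 0.0119]
tool_rot: [-2.193, 0.066, 2.188]
ft_force: [-0.3, -3.5, 1.6]
grip_width: 0.007
time: 65.35
position: [0.5349, -0.265, 0.0122]
tool_rot: [-2.194, 0.068, 2.188]
ft_force: [-0.9, -4.9, 3.5]
grip_width: 0.001
time: 65.55
position: [0.5349, -0.2644, 0.0126]
tool_rot: [-2.194, 0.07, 2.188]
ft_force: [-1.9, -7.2, 4.8]
grip_width: 0.004
time: 65.75
position: [0.535, -0.2637, 0.013]
tool_rot: [-2.195, 0.071, 2.188]
ft_force: [-2.4, -7.7, 6.5]
grip_width: 0.002
board xyz mm [ -0.5 -94.7  13. ] force w [-2.4 -7.7  6.5] grip 0.002 t 65.75
```

View pics/w39.png

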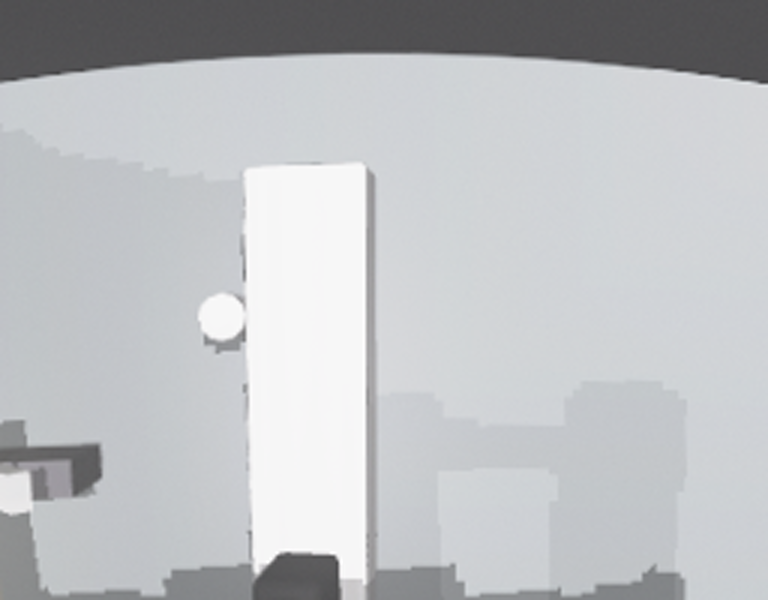

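```bash
python3 -m jog '[{"rot":[0,0,0],"travel":[-0.006,0,0],"jaw":1},{"rot":[0,0,0],"travel":[-0.006,0,0],"jaw":1},{"rot":[0,0,0],"travel":[0,0,0],"jaw":1}]' && python3 -m jog '[{"rot":[0,0,0],"travel":[0,0.01,0],"jaw":1},{"rot":[0,0,0],"travel":[0,0.02,0],"jaw":1},{"rot":[0,0,0],"travel":[0,0.03,0],"jaw":1},{"rot":[0,0,0],"travel":[-0.03,0.03,0],"jaw":1},{"rot":[0,0,0],"travel":[-0.1,0,0],"jaw":1},{"rot":[0,0,0],"travel":[-0.1,-0.05,0],"jaw":1},{"rot":[0,0,0],"travel":[-0.05,-0.1,0.1],"jaw":1},{"rot":[0,0,0],"travel":[0,0,0.1],"jaw":1}]' && python3 -m jog '[{"rot":[0,0,0],"travel":[0,-0.05,0],"jaw":1},{"rot":[0,0,0],"travel":[0,0,0],"jaw":1}]' && python3 - <<'E'
from h import *
br()
im=ctrl.get_image('wrist');P=[bp(*p,.026) for p in((.08,-.07),(-.08,-.07))]
t=[]
for u,v in wproj(P):
    u,v=int(u),int(v);print(u,v); t.append(cv2.resize(im[max(v-18,0):max(v-18,0)+36,u-35:u+35,::-1],None,fx=8,fy=8,interpolation=cv2.INTER_NEAREST))
cv2.imwrite('pics/w40.png',np.vstack(t))
E
```

```text
time: 66.1
position: [0.5352, -0.2594, 0.0152]
tool_rot: [-2.192, 0.063, 2.188]
ft_force: [-0.6, -2.6, 3.3]
grip_width: 0.007
time: 66.9
position: [0.479, -0.2346, 0.1023]
tool_rot: [-2.201, 0.056, 2.185]
ft_force: [0.1, -0.5, 0.3]
grip_width: 0.004
time: 67.1
position: [0.4773, -0.222, 0.0999]
tool_rot: [-2.194, 0.062, 2.187]
ft_force: [-0.1, 0.7, 0.2]
grip_width: 0.008
board xyz mm [-60.5 -56.4  99.9] force w [-0.1  0.7  0.2] grip 0.008 t 67.1
266 38
265 209
```

View pics/w40.png

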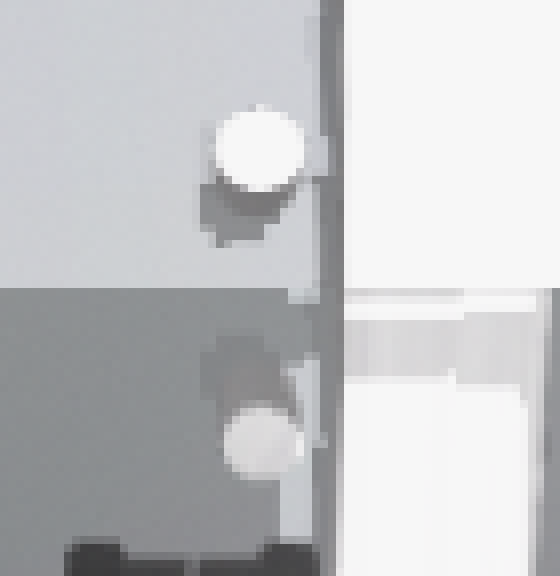

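```bash
python3 -m jog '[{"rot":[0,0,0],"travel":[0,0.12,-0.1],"jaw":1},{"rot":[0,0,0],"travel":[0,0.12,-0.1],"jaw":1},{"rot":[0,0,0],"travel":[0.1,0.01,0],"jaw":1},{"rot":[0,0,0],"travel":[0.1,0,0],"jaw":1},{"rot":[0,0,0],"travel":[0.05,0,0],"jaw":1},{"rot":[0,0,0],"travel":[0,0,0],"jaw":1},{"rot":[0,0,0],"travel":[0,0,0],"jaw":1}]' && python3 - <<'E'
from h import *
br(); go(bp(0,-.13,-.004),RB)
crop(ctrl.get_image('side'),240,110,370,210,6,'pics/s41.png')
pos,rot=pose();print([((proj('side',pos-[0,0,-d])-[240,110])*6).round() for d in(0,.01,.018)])
E
```

```text
time: 67.85
position: [0.5333, -0.3019, 0.0246]
tool_rot: [-2.193, 0.063, 2.187]
ft_force: [0.5, -1.0, 1.1]
grip_width: 0.011
board xyz mm [-1.000e-01 -1.329e+02  2.460e+01] force w [ 0.5 -1.   1.1] grip 0.011 t 67.85
rot/5deg [-0.03 -0.03  0.02] then travel/.3 [ 0.0952 -0.0097 -0.0004] | travel now [ 0.0952 -0.0096 -0.0001]
[array([[432., 280.]]), array([[434., 264.]]), array([[436., 252.]])]
```

View pics/s41.png

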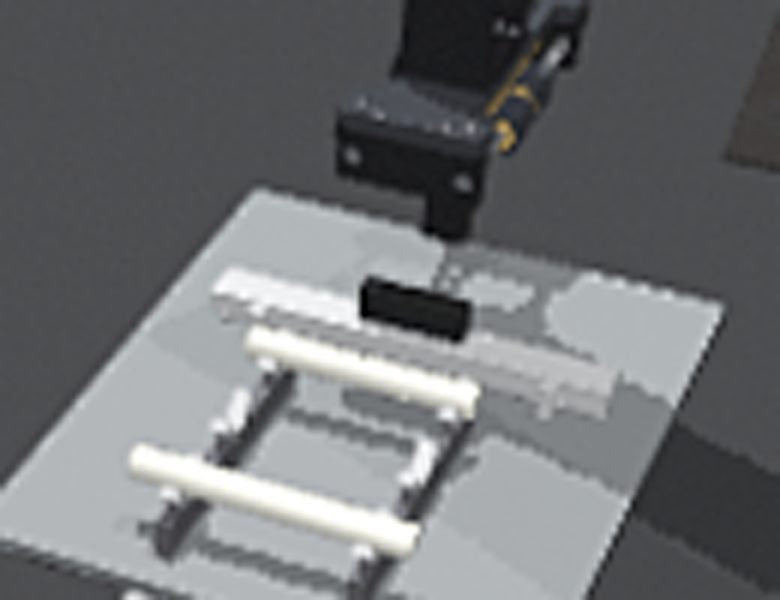

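```bash
python3 -m jog '[{"rot":[0,0,0],"travel":[0.05,-0.005,0],"jaw":1},{"rot":[0,0,0],"travel":[0.04,0,0],"jaw":1},{"rot":[0,0,0],"travel":[0.006,0,0],"jaw":1},{"rot":[0,0,0],"travel":[0,0,0],"jaw":1}]' && python3 - <<'E'
from h import *
br()
crop(ctrl.get_image('side'),290,110,350,170,10,'pics/s42.png')
E
```

```text
time: 68.3
position: [0.532, -0.2998, -0.0057]
tool_rot: [-2.19, 0.063, 2.189]
ft_force: [-0.0, -0.1, 1.0]
grip_width: 0.003
board xyz mm [  -1.5 -130.9   -5.7] force w [-0.  -0.1  1. ] grip 0.003 t 68.3
```

View pics/s42.png

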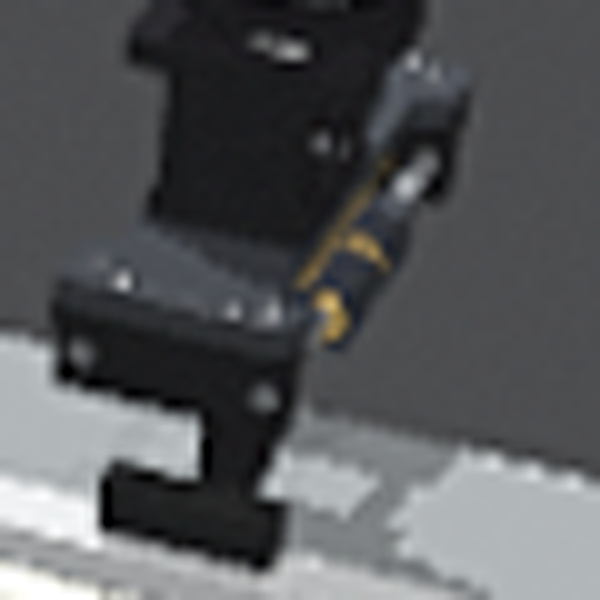

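```bash
python3 -m jog '[{"rot":[0,0,0],"travel":[0.008,0,0],"jaw":1},{"rot":[0,0,0],"travel":[0,-0.03,0],"jaw":1},{"rot":[0,0,0],"travel":[0,-0.02,0],"jaw":1},{"rot":[0,0,0],"travel":[0,0,0],"jaw":1}]' && python3 -c "
from h import *
br()" && python3 -m jog '[{"rot":[0,0,0],"travel":[0,-0.01,0],"jaw":1},{"rot":[0,0,0],"travel":[0,0,0],"jaw":1}]' && python3 -m jog '[{"rot":[0,0,0],"travel":[0,-0.008,0],"jaw":1},{"rot":[0,0,0],"travel":[0,0,0],"jaw":1}]' && python3 -m jog '[{"rot":[0,0,0],"travel":[0,-0.006,0],"jaw":1},{"rot":[0,0,0],"travel":[0,0,0],"jaw":1}]' && python3 -c "
from h import *
br()"
```

```text
time: 68.75
position: [0.5342, -0.2831, -0.0069]
tool_rot: [-2.193, 0.06, 2.188]
ft_force: [0.0, 0.4, 0.4]
grip_width: 0.007
board xyz mm [  -0.3 -114.1   -6.9] force w [0.  0.4 0.4] grip 0.007 t 68.75
time: 68.95
position: [0.5339, -0.2818, -0.007]
tool_rot: [-2.193, 0.063, 2.188]
ft_force: [0.1, 0.4, 0.6]
grip_width: 0.006
time: 69.15
position: [0.5339, -0.2795, -0.0071]
tool_rot: [-2.192, 0.063, 2.188]
ft_force: [0.3, 0.1, -0.1]
grip_width: 0.006
time: 69.35
position: [0.534, -0.2778, -0.0072]
tool_rot: [-2.192, 0.063, 2.188]
ft_force: [-0.4, -0.8, -0.5]
grip_width: 0.003
board xyz mm [  -0.7 -108.8   -7.2] force w [-0.4 -0.8 -0.5] grip 0.003 t 69.35
```

```bash
python3 -m jog '[{"rot":[0,0,0],"travel":[0,-0.006,0],"jaw":1},{"rot":[0,0,0],"travel":[0,0,0],"jaw":1}]' && python3 -m jog '[{"rot":[0,0,0],"travel":[0,-0.006,0],"jaw":1},{"rot":[0,0,0],"travel":[0,0,0],"jaw":1}]' && python3 -m jog '[{"rot":[0,0,0],"travel":[0,-0.006,0],"jaw":1},{"rot":[0,0,0],"travel":[0,0,0],"jaw":1}]'  && python3 -m jog '[{"rot":[0,0,0],"travel":[0,-0.006,0],"jaw":1},{"rot":[0,0,0],"travel":[0,0,0],"jaw":1}]' && python3 - <<'E'
from h import *
br()
im=ctrl.get_image('wrist');cv2.imwrite('pics/w43.png',cv2.resize(im[0:200,130:386,::-1],None,fx=3,fy=3,interpolation=cv2.INTER_NEAREST))
E
```

```text
time: 69.55
position: [0.5341, -0.2762, -0.0071]
tool_rot: [-2.192, 0.064, 2.188]
ft_force: [-0.6, -0.0, -0.2]
grip_width: 0.008
time: 69.75
position: [0.5344, -0.2749, -0.0067]
tool_rot: [-2.193, 0.065, 2.188]
ft_force: [-1.3, -1.4, 2.1]
grip_width: 0.007
time: 69.95
position: [0.5346, -0.2728, -0.0067]
tool_rot: [-2.193, 0.064, 2.188]
ft_force: [0.1, -1.8, 2.9]
grip_width: 0.006
time: 70.15
position: [0.5347, -0.2714, -0.0067]
tool_rot: [-2.193, 0.065, 2.188]
ft_force: [-0.5, -2.3, 3.0]
grip_width: 0.006
board xyz mm [  -0.4 -102.4   -6.7] force w [-0.5 -2.3  3. ] grip 0.006 t 70.15
```

View pics/w43.png

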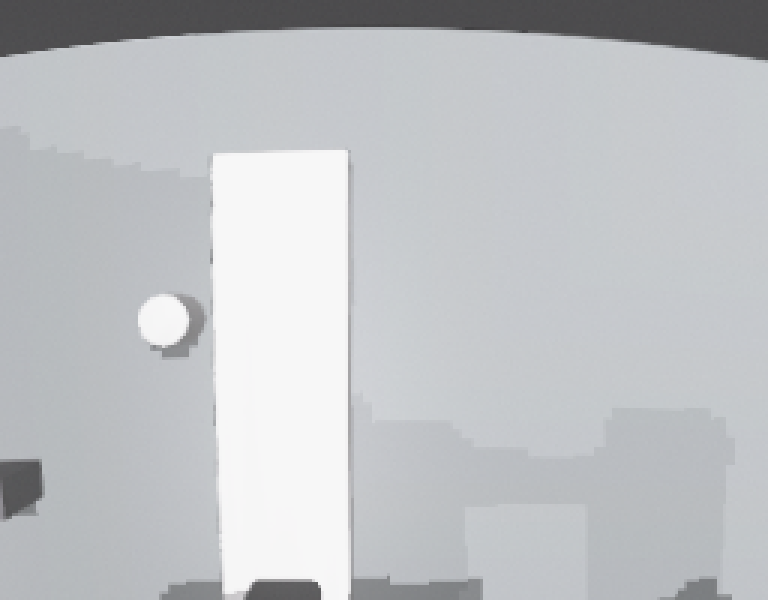

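```bash
python3 -m jog '[{"rot":[0,0,0],"travel":[0,-0.006,0],"jaw":1},{"rot":[0,0,0],"travel":[0,0,0],"jaw":1}]' && python3 -m jog '[{"rot":[0,0,0],"travel":[0,-0.006,0],"jaw":1},{"rot":[0,0,0],"travel":[0,0,0],"jaw":1}]' && python3 -m jog '[{"rot":[0,0,0],"travel":[0,-0.004,0],"jaw":1},{"rot":[0,0,0],"travel":[0,0,0],"jaw":1}]'  && python3 -m jog '[{"rot":[0,0,0],"travel":[0,-0.003,0],"jaw":1},{"rot":[0,0,0],"travel":[0,0,0],"jaw":1}]' && python3 - <<'E'
from h import *
br()
im=ctrl.get_image('wrist');cv2.imwrite('pics/w44.png',cv2.resize(im[0:200,130:386,::-1],None,fx=3,fy=3,interpolation=cv2.INTER_NEAREST))
E
```

```text
time: 70.4
position: [0.5348, -0.2696, -0.0067]
tool_rot: [-2.193, 0.065, 2.188]
ft_force: [0.2, -4.0, 4.4]
grip_width: 0.005
time: 70.6
position: [0.5349, -0.2676, -0.0068]
tool_rot: [-2.193, 0.064, 2.188]
ft_force: [-0.4, -3.3, 5.4]
grip_width: 0.004
time: 70.8
position: [0.535, -0.2674, -0.0067]
tool_rot: [-2.194, 0.066, 2.188]
ft_force: [0.4, -6.2, 5.0]
grip_width: 0.002
time: 71.0
position: [0.535, -0.2673, -0.0066]
tool_rot: [-2.194, 0.068, 2.188]
ft_force: [-0.9, -7.0, 4.2]
grip_width: 0.004
board xyz mm [ -0.4 -98.3  -6.6] force w [-0.9 -7.   4.2] grip 0.004 t 71.0
```

View pics/w44.png

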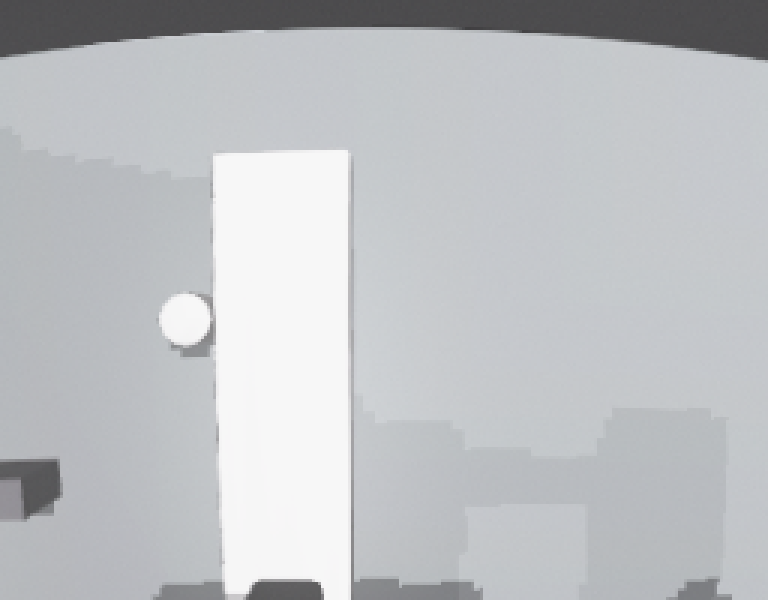

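```bash
python3 -m jog '[{"rot":[0,0,0],"travel":[0,-0.003,0],"jaw":1},{"rot":[0,0,0],"travel":[0,0,0],"jaw":1},{"rot":[0,0,0],"travel":[0,0.01,0],"jaw":1},{"rot":[0,0,0],"travel":[0,0.01,0],"jaw":1},{"rot":[0,0,0],"travel":[0,0.02,0],"jaw":1},{"rot":[0,0,0],"travel":[0,0.04,0],"jaw":1},{"rot":[0,0,0],"travel":[0,0.04,0],"jaw":1},{"rot":[0,0,0],"travel":[0,0,0],"jaw":1}]' && python3 - <<'E'
from h import *
br()
im=ctrl.get_image('wrist');cv2.imwrite('pics/w45.png',cv2.resize(im[0:200,80:336,::-1],None,fx=3,fy=3,interpolation=cv2.INTER_NEAREST))
E
```

```text
time: 71.85
position: [0.5312, -0.3024, -0.0082]
tool_rot: [-2.189, 0.067, 2.188]
ft_force: [-0.3, -0.3, 0.3]
grip_width: 0.003
board xyz mm [  -2.2 -133.5   -8.2] force w [-0.3 -0.3  0.3] grip 0.003 t 71.85
```

View pics/w45.png

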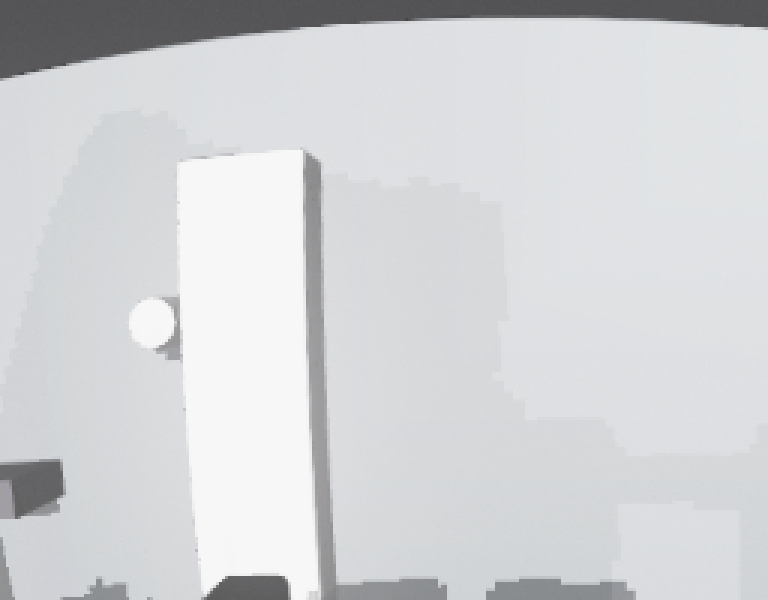

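```bash
python3 -m jog '[{"rot":[0,0,0],"travel":[-0.12,0,0],"jaw":1},{"rot":[0,0,0],"travel":[-0.14,0,0.05],"jaw":1},{"rot":[0,0,0],"travel":[-0.1,-0.1,0.1],"jaw":1},{"rot":[0,0,0],"travel":[0,-0.12,0.08],"jaw":1},{"rot":[0,0,0],"travel":[0,0,0],"jaw":1},{"rot":[0,0,0],"travel":[0,0,0],"jaw":1},{"rot":[0,0,0],"travel":[0,0,0],"jaw":1}]' && python3 - <<'E'
from h import *
br()
im=ctrl.get_image('wrist');P=[bp(*p,.026) for p in((.08,-.07),(-.08,-.07))]
t=[]
for u,v in wproj(P):
    u,v=int(u),int(v);print(u,v); t.append(cv2.resize(im[max(v-18,0):max(v-18,0)+36,u-35:u+35,::-1],None,fx=8,fy=8,interpolation=cv2.INTER_NEAREST))
cv2.imwrite('pics/w46.png',np.vstack(t))
E
```

```text
time: 72.6
position: [0.4688, -0.2321, 0.0994]
tool_rot: [-2.192, 0.064, 2.188]
ft_force: [0.4, -0.2, 0.4]
grip_width: 0.005
board xyz mm [-68.5 -66.9  99.4] force w [ 0.4 -0.2  0.4] grip 0.005 t 72.6
255 28
255 201
```

View pics/w46.png

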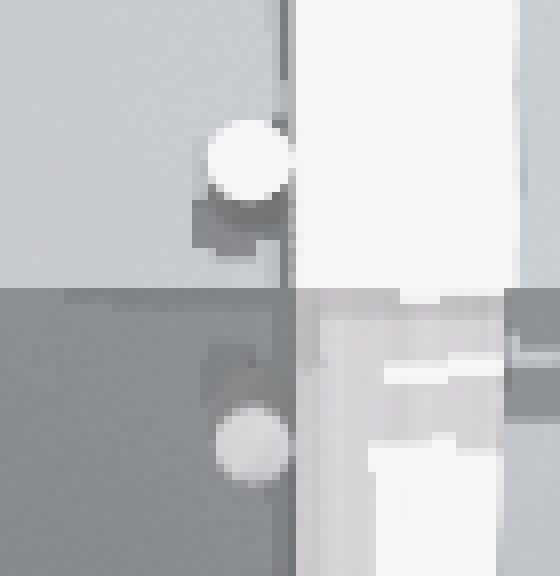

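```bash
python3 -m jog '[{"rot":[0,0,0],"travel":[-0.14,0,0],"jaw":0},{"rot":[0,0,0],"travel":[-0.14,0,0],"jaw":0},{"rot":[0,0,0],"travel":[-0.1,0.12,0],"jaw":0},{"rot":[0,0,0],"travel":[0,0.15,0],"jaw":0},{"rot":[0,0,0],"travel":[0,0.15,0],"jaw":0},{"rot":[0,0,0],"travel":[0,0.15,0],"jaw":0},{"rot":[0,0,0],"travel":[0,0.1,0],"jaw":0},{"rot":[0,0,0],"travel":[0,0,0],"jaw":0}]' && python3 -m jog '[{"rot":[0,0,0],"travel":[0,0,0],"jaw":0},{"rot":[0,0,0],"travel":[0,0,0],"jaw":0}]' && python3 - <<'E'
from h import *
br()
im=ctrl.get_image('top');cv2.imwrite('pics/t47.png',im[:,:,::-1]);crop('pics/t47.png',265,150,420,275,5,'pics/t47c.png')
im=ctrl.get_image('side');cv2.imwrite('pics/s47.png',im[:,:,::-1])
crop('pics/s47.png',150,120,370,290,3.5,'pics/s47c.png')
E
```

```text
time: 73.45
position: [0.4532, -0.4391, 0.2112]
tool_rot: [-2.185, 0.075, 2.187]
ft_force: [-0.6, -0.0, -0.4]
grip_width: 0.492
time: 73.65
position: [0.4571, -0.4313, 0.2127]
tool_rot: [-2.192, 0.061, 2.188]
ft_force: [0.5, 0.1, 0.5]
grip_width: 0.5
board xyz mm [ -68.7 -266.5  212.7] force w [0.5 0.1 0.5] grip 0.5 t 73.65
```

View pics/t47c.png

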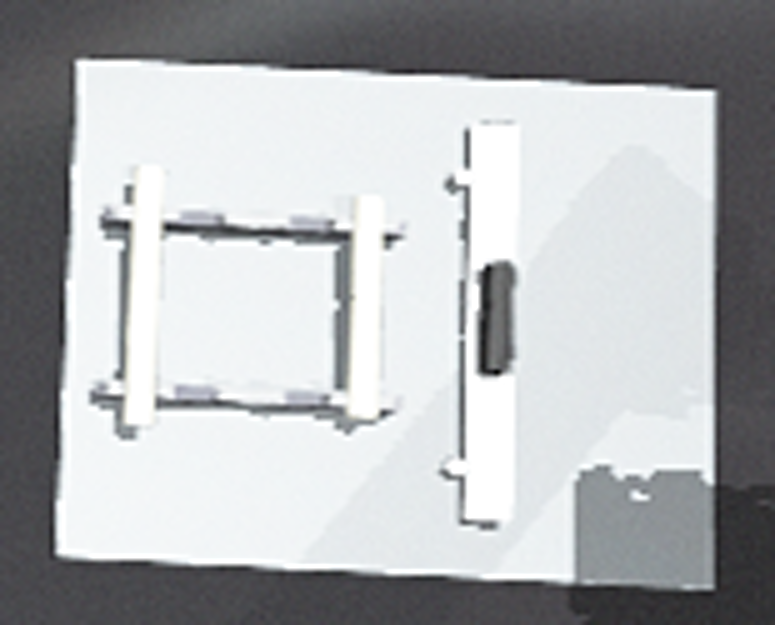

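View pics/s47c.png

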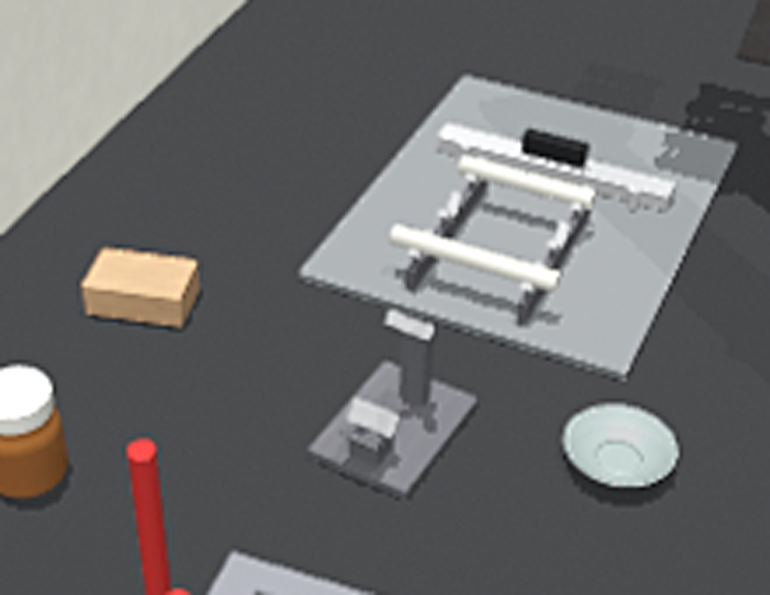

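View pics/t47.png

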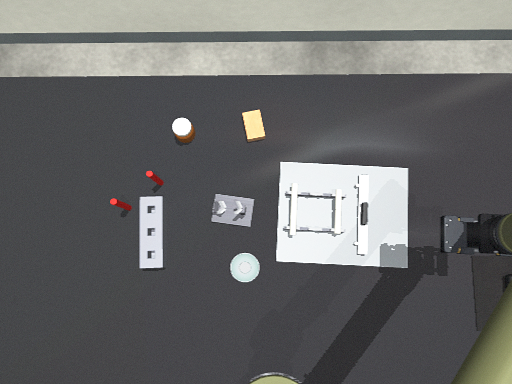

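Both rods lie in the notches at (144,295) and (367,305) of the crop. The straightedge is against both pins, at (455,180) and (455,468). The jar, dish, box and red rods have not moved from their first-picture positions. Handing in.

```bash
python3 -c "
from bench import ctrl
print(ctrl.close_job())"
```

```text
the job is handed in; nothing more can be done
None
```

The job is handed in at about 74 s of the 210 s allowed. The straightedge rests against both pins and both rods that were there lie level in notches on the board.

- **Straightedge:** I slid it along the board to the pins before touching any rod. It was knocked about 3 cm away later, so I slid it back after the last rod.
- **Rods:** only the 140 mm and 120 mm rods were in the rack; the long one was absent. Each went, longest first, by its top end into the V rest against the foot stop, then was released, taken by its middle and laid down. The 140 mm rod is in the pair at y = +110 mm and the 120 mm rod in the pair at y = −10 mm.
- **Last checks:** the close wrist picture shows the straightedge meeting both pins, to within about 0.5 mm. In the last top and side pictures both rods sit in their notches, and the jar, dish, box and red rods are where they started.

Some things did not go cleanly:

- **Finger tips:** they end about 18–20 mm short of the stated tool point, so my first grip on the straightedge closed on air above it. I corrected for this from then on.
- **Repeat slides:** putting the straightedge back took three tries. Gripping its black grip left a gap of about 1 mm, and pushing high on the grip left about 4 mm.
- **Possible lift:** from the rise in the tool readings, that high push probably tipped the straightedge briefly, its back edge lifting off the plate. The grips pushed against the pins showed a smaller rise. The last slide pushed low on its body and held.

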